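Load round ornaments into a lever-lid bin

TASK

Stand the steel weight from its cork rest on the bin's lever so that it holds the lid raised by itself, and lower every round ceramic ornament gently onto the foam inside the bin, without dropping any. When all of them are in, take the weight off the lever so that the lid closes, and put the weight back upright on its cork rest. Leave the jar and the roll of tape where they are.

Things in the scene. Friction and masses are not known exactly. Their poses are not given: they have to be found in the camera images.
- bin: Blue plastic bench-top bin, fixed to the table, rectangular, open inside: outside 220 (its x) x 280 (its y) x 100 mm high, walls 5 mm, so 210 x 270 mm inside. Soft foam 15 mm thick covers its floor: the foam's top is 20 mm above the table; it yields under about 6 N and then by 0.7 mm per newton. Origin: centre of its underside, on the table; z up. Its lid is hinged along its +x (far) rim; its lever sticks out of its -y side.
- lid (a joint): Angle of the grey lid (224 x 286 mm, 5 mm thick with its panel, 65 g): 0 = shut on the bin, 1.68 rad = fully raised, just past upright at the far rim (its edge then stands about 320 mm above the table). It is linked to the lever (lid angle = 6 x lever angle) and falls shut by itself as soon as the lever is let go. When shut it covers the bin.
- lever (a joint): Angle of the lid-lift lever: 0 = up at rest, 0.28 rad = fully down (lid fully raised). Its pivot, along the bin's x axis, lies on the bin's -y side at (-20, -158, 58) mm in the bin's frame. It is sprung upward: about 5 N down on the middle of its pad starts it and about 2 N holds it down. Nothing latches it: it stays down only while something presses on it, such as the weight.
- lever_pad (a point): Middle of the top face of the rubber pad at the lever's outer end, a plate 85 mm (along the bin's x) x 90 mm (along the bin's y) with a 4 mm high steel lip at its outer edge. The pad moves with the lever: it slopes up outward by 0.14 rad at rest, its middle 81 mm above the table, and slopes down outward by 0.14 rad when fully down, its middle about 49 mm above the table. The point's z axis is vertical when the lever is at rest.
- weight_knob (a point): Centre of the grip knob of the 0.8 kg steel packing weight. Knob: upright cylinder 30 mm across, 24 mm high, 62 mm above the weight's underside (top of the weight 74 mm). Below it a thin neck, then the round base, 58 mm across and 36 mm high. Its z axis is the weight's own axis, up. The weight standing on the lever's pad presses it fully down and keeps it there. At the start it stands on its cork rest.
- weight: The same packing weight; origin at the centre of its underside.
- rest: The weight's rest: round cork disc, 90 mm across and 5 mm high, fixed to the table; origin at the centre of its underside, on the table.
- jar_center (a point): Centre of a bystander, a closed jar 48 mm across and 75 mm high, upright on the table among the ornaments. Not to be disturbed.
- tape_center (a point): Centre of a bystander, a roll of brown tape lying flat, 80 mm across, hole 52 mm, 48 mm high, on the table among the ornaments. Not to be disturbed.
- orn1_center (a point): Centre of a round white ceramic ornament: a ball 54 mm across on a flat foot 44 mm across, 55 mm high in all; standing on its foot the ball's centre, this point, is 28 mm above what it stands on (27 mm if it has tipped on its side); 0.1 kg, fragile. All are alike; three to five are present, the absent ones read None.
- orn2_center (a point): Centre of a round white ceramic ornament: a ball 54 mm across on a flat foot 44 mm across, 55 mm high in all; standing on its foot the ball's centre, this point, is 28 mm above what it stands on (27 mm if it has tipped on its side); 0.1 kg, fragile. All are alike; three to five are present, the absent ones read None.
- orn3_center (a point): Centre of a round white ceramic ornament: a ball 54 mm across on a flat foot 44 mm across, 55 mm high in all; standing on its foot the ball's centre, this point, is 28 mm above what it stands on (27 mm if it has tipped on its side); 0.1 kg, fragile. All are alike; three to five are present, the absent ones read None.
- orn4_center (a point): Centre of a round white ceramic ornament: a ball 54 mm across on a flat foot 44 mm across, 55 mm high in all; standing on its foot the ball's centre, this point, is 28 mm above what it stands on (27 mm if it has tipped on its side); 0.1 kg, fragile. All are alike; three to five are present, the absent ones read None.
- orn5_center (a point): Centre of a round white ceramic ornament: a ball 54 mm across on a flat foot 44 mm across, 55 mm high in all; standing on its foot the ball's centre, this point, is 28 mm above what it stands on (27 mm if it has tipped on its side); 0.1 kg, fragile. All are alike; three to five are present, the absent ones read None.
Things that resemble listed ones, but are neither listed nor needed, are in the scene too. Leave any orange look-alike of the weight alone. Leave any red look-alike of the part that bears orn5_center alone.

How it is judged:
By the outcome, as a careful person would: the job done as asked, in the order asked, and still so for the second after the job is handed in, with the robot touching nothing.
Of orn1, orn2, orn3, orn4, orn5 only 3 to 5 are there at a start; the rules pass over those that are not, and their reading is None.
At some moment in a run one of orn1, orn2, orn3, orn4, orn5 may be knocked a few centimetres aside while the robot is not near it.
It also fails if it takes over 210 s, if anything falls off the work surface, if the arm or the gripper's body presses on something with over 40 N, if the wrist force passes 120 N, or if a joint passes its speed limit or range.

ROBOT

A 6-joint arm with a two-finger parallel gripper is mounted at the origin on the work surface. World frame = base frame: x ahead of the robot, y to its left, z up, the work surface at z = 0. Lengths are in m, angles in rad, forces in N, time in s.
With the tool pointing down it reaches from about 0.425 to 0.95 m from the base axis. Payload 3.5 kg.
Tool frame: the origin (TCP) lies between the finger pads; the fingertips stand 11 mm ahead of it and the grasp point (between the pads) lies 8 mm behind it (ctrl.tcp_to_tips is the distance from the TCP to the fingertips, in m); z points along the fingers, y is the direction in which the jaws open and shut (so a half turn about z gives the same grasp; the last joint's range is limited). The gripper opens to 85 mm and grips with 20 to 120 N. Pads are 22 mm wide; open, the fingers measure 114 mm over their backs; the gripper's body (76 mm by 85 mm) begins 54 mm behind the grasp point. The pads swing forward as they close: fully open they stand 13 mm farther back than shut.
Start: joints at [-1.333, 0.286, 1.577, -0, 1.279, -0.15], TCP at [0.255, -0.625, 0.242] pointing down, gripper open.
Joint ranges: [-2.77, 2.77], [-0.9, 2.22], [0.21, 2.48], [-1.53, 4.67], [0.24, 2.81], [-2.84, 2.84]. Speed limits (rad/s): [2.79, 2.79, 3.14, 3.14, 3.14, 3.14].

INTERFACE

Orientations are given as a unit quaternion [x, y, z, w].
In Python, from plant import monitor, vision, workorder, ctrl gives the robot as it stands.
- The arm moves only by the tool jog_arm, never from a script. Its argument "series" is a list of rows, each a list of 4 numbers: the shift along the tool's x, y, z in m, then the turn about the tool's z in rad. In form: [[tx, ty, tz, spin], ...]. A call has exactly 8 rows; each row shifts and turns the pose as measured when the row begins, along the tool's axes as they then stand; what a row does not reach is not made up. A row lasts 1/12 s, in which the tool goes at most 41.7 mm and 7.16 degrees, less where a joint would pass 70% of its speed; a pose out of reach is approached as far as the arm can. A call is refused whole if a number of a shift passes 0.0417 or a number of a turn 0.125, either way. A call with a gripper value outside its range is refused whole. "grip" is the finger opening in m, from 0 to 0.0854, set as the call begins (left out, the last holds). The fingers move at their own pace and stop on an object; "grip_force" is the grip in N (left out, the last holds). Time passes only in rows, so rows that do not move let the fingers close, or fill a call up. It gives the time, the measured TCP pose, the force and the opening at its end, in the units of the state.
- monitor.get_state(): the state, without advancing time (a new reading comes with each control period).
- vision.read_camera(name): name is "side" or "top"; returns the picture (420x560x3 uint8, red, green, blue); there is no depth.
- vision.get_calibration(name): a dict with "vfov" (degrees; the focal length in pixels is half the picture's height over the tangent of half this angle, whatever the lens; pixels are square), "cx", "cy" (the principal point, pixels), "D" ([k1, k2, p1, p2, k3] as OpenCV has them; the pictures are not rectified), "R" (3x3) and "t" (3): a world point X has camera coordinates R X + t. Camera axes: x right, y down, z forward; pixel columns grow to the right and rows downward; lengths in m; the calibration is good to about 2 mm. A picture is of the moment at which its call begins. get_calibration takes no time and is no camera call.
- workorder.sign_off(): hands the job in, once; it reports no verdict.
The state is a dict: "time": time; "qpos": joint angles; "dq": joint speeds; "joint_efforts": joint torques, N m; "eef_pos": TCP position; "tcp_rot": TCP orientation; "contact_force": force on the tool from outside, world axes, zero at the start; "wrist_torque": the same for the moment, N m; "opening": opening from 0.0 (shut) to 1.0 (fully open).
Only numpy, scipy, OpenCV 4.12 (cv2) and the standard library are available. Lean on these libraries where they do the work, as an engineer would, in place of code of your own. Each camera call takes 0.05 s, during which the arm holds its last target.

## Working session

There is one attempt and no reset: what is moved stays moved. The work goes in short steps, Python scripts to look and compute and a tool call to move; the robot and the scene stay as the last step left them, time stands still between calls to the robot, and variables do not carry over. Pictures are saved under pics/ and viewed, and the job is handed in when it is done.

Besides the shell and the picture viewer there is one more tool, called after ">>>" as name([rows], argument=value, ...), one row to a line, values as JSON. jog_arm: Moves the arm, as the interface text tells. Its arguments: {"type":"object","properties":{"series":{"type":"array","items":{"type":"array","items":{"type":"number"}}},"grip":{"type":"number"},"grip_force":{"type":"number"}},"required":["series"]}

```bash
ls; mkdir -p pics
python3 - <<'E'
from plant import monitor, vision, workorder, ctrl
import cv2
s=monitor.get_state()
for k,v in s.items(): print(k,v)
for n in("side","top"):
    im=vision.read_camera(n); cv2.imwrite(f"pics/{n}0.png",im[:,:,::-1]); print(n,vision.get_calibration(n))
print(ctrl.tcp_to_tips)
E
```

```text
pics
time 0.0
qpos [-1.33298814e+00  2.87170995e-01  1.57821010e+00  2.71538990e-05
  1.27859658e+00 -1.49982432e-01]
dq [-0.00162959  0.00194999 -0.00048656  0.00032885  0.00039069  0.00136888]
joint_efforts [ 1.95426233e-03 -4.05980480e+01 -2.92623639e+01 -1.99525670e-05
  5.83407222e-03 -4.02653015e-06]
eef_pos [ 0.25513807 -0.62422853  0.24092568]
tcp_rot [ 9.81261182e-01  1.92678672e-01 -3.93656393e-05 -1.19193500e-03]
contact_force [ 0.48842719  0.41588687 -0.06045916]
wrist_torque [ 0.05242014 -0.00040738  0.00561067]
opening 1.0019481757662552
side {'vfov': 45.97632130825492, 'cx': 278.3016269899423, 'cy': 208.74265819110843, 'D': array([0.01646959, 0.        , 0.        , 0.        , 0.        ]), 'R': array([[ 0.99642784, -0.08423961, -0.0059362 ],
       [-0.06467981, -0.71608913, -0.69500566],
       [ 0.05429616,  0.69290695, -0.71897975]]), 't': array([-0.55211131,  0.0734181 ,  1.14615969])}
top {'vfov': 46.89451506251491, 'cx': 276.79227237241514, 'cy': 209.83021645060992, 'D': array([-0.08784823,  0.        ,  0.        ,  0.        ,  0.        ]), 'R': array([[-0.00213018, -0.99998515, -0.00501602],
       [-0.99465423,  0.00263663, -0.10322797],
       [ 0.10323967,  0.00476931, -0.99464507]]), 't': array([-0.06235035,  0.54350665,  1.23096557])}
0.011
```

View pics/side0.png

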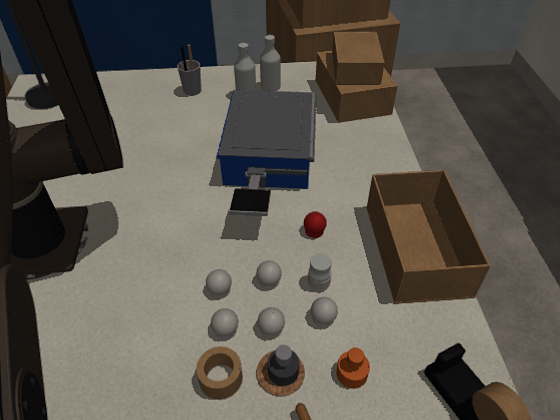

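View pics/top0.png

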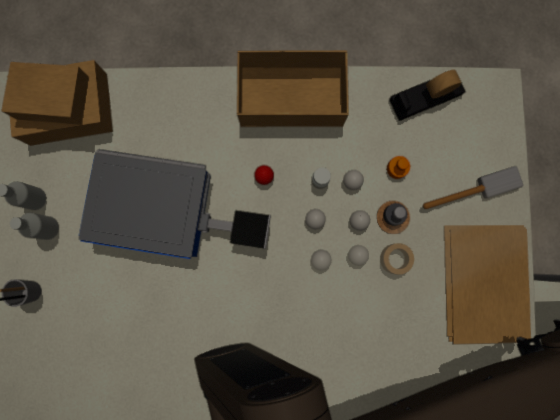

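```bash
cat > h.py <<'E'
from plant import monitor, vision, workorder, ctrl
import cv2, numpy as np
def cal(n):
    c=vision.get_calibration(n); f=210/np.tan(np.radians(c['vfov'])/2)
    return np.array([[f,0,c['cx']],[0,f,c['cy']],[0,0,1]]),c['D'],c['R'],c['t']
def ray(n,px):
    K,D,R,t=cal(n); u=cv2.undistortPoints(np.array([[px]],float),K,D)[0,0]
    d=R.T@np.array([u[0],u[1],1]); return -R.T@t, d/np.linalg.norm(d)
def plane(n,px,z):
    o,d=ray(n,px); return o+d*(z-o[2])/d[2]
def tri(a,b):
    (o1,d1),(o2,d2)=ray('side',a),ray('top',b)
    s=np.linalg.lstsq(np.c_[d1,-d2],o2-o1,rcond=None)[0]
    p,q=o1+s[0]*d1,o2+s[1]*d2; return (p+q)/2,np.linalg.norm(p-q)
def proj(n,X):
    K,D,R,t=cal(n); return cv2.projectPoints(np.array([X],float),cv2.Rodrigues(R)[0],t,K,D)[0][0,0]
def shot(n,name):
    im=vision.read_camera(n); cv2.imwrite(f"pics/{name}.png",im[:,:,::-1]); return im
def crop(im,x0,y0,x1,y1,k,name):
    cv2.imwrite(f"pics/{name}.png",cv2.resize(im[y0:y1,x0:x1,::-1],None,fx=k,fy=k,interpolation=cv2.INTER_CUBIC))
E
python3 - <<'E'
from h import *
t=cv2.imread('pics/top0.png')[:,:,::-1]; s=cv2.imread('pics/side0.png')[:,:,::-1]
crop(t,290,150,420,280,5,'ct'); crop(s,190,250,380,400,4,'cs'); crop(t,70,140,280,270,3.8,'cb')
for n,im in(('top',t),('side',s)):
    hsv=cv2.cvtColor(np.ascontiguousarray(im),cv2.COLOR_RGB2HSV)
    g=cv2.GaussianBlur(cv2.cvtColor(np.ascontiguousarray(im),cv2.COLOR_RGB2GRAY),(3,3),0)
    c=cv2.HoughCircles(g,cv2.HOUGH_GRADIENT,1.0,18,param1=80,param2=10,minRadius=9,maxRadius=15)
    for q in c[0]:
        if (n=='top' and 290<q[0]<420 and 150<q[1]<280) or (n=='side' and 190<q[0]<380 and q[1]>250): print(n,q, hsv[int(q[1]),int(q[0])])
E
```

```text
top [394.5 264.5  14.4] [ 23  41 123]
top [398.5 166.5  11. ] [ 13 255  72]
top [390.5 216.5  14.4] [150   7  39]
top [313.5 219.5  12.2] [ 20  34 114]
top [358.5 223.5  10.6] [ 19  34 105]
top [320.5 261.5  11.6] [ 21  35 117]
top [353.5 182.5  13.2] [ 19  33 107]
top [358.5 256.5  11.8] [ 20  33 117]
top [319.5 186.5   9.4] [30 22 59]
side [215.5 285.5  14.4] [ 19  23 120]
side [265.5 276.5  14.4] [ 16  25 114]
side [267.5 325.5  14.4] [ 16  24 115]
side [323.5 309.5  13.2] [ 16  25 135]
side [354.5 366.5  14.4] [ 11 213  72]
side [284.5 362.5  14.4] [ 0 10 52]
side [224.5 320.5  13.2] [ 16  23 145]
side [320.5 263.5  11.8] [ 26  13 133]
side [217.5 367.5  13.2] [ 22  32 145]
```

View pics/ct.png

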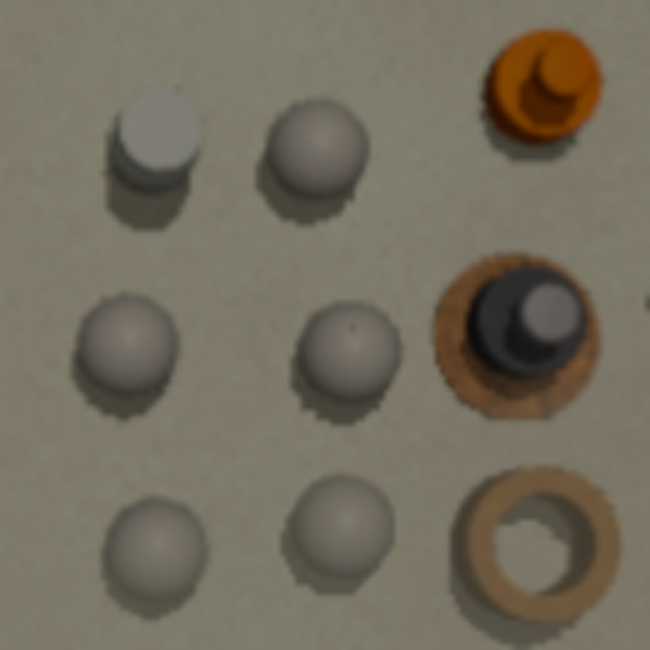

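View pics/cs.png

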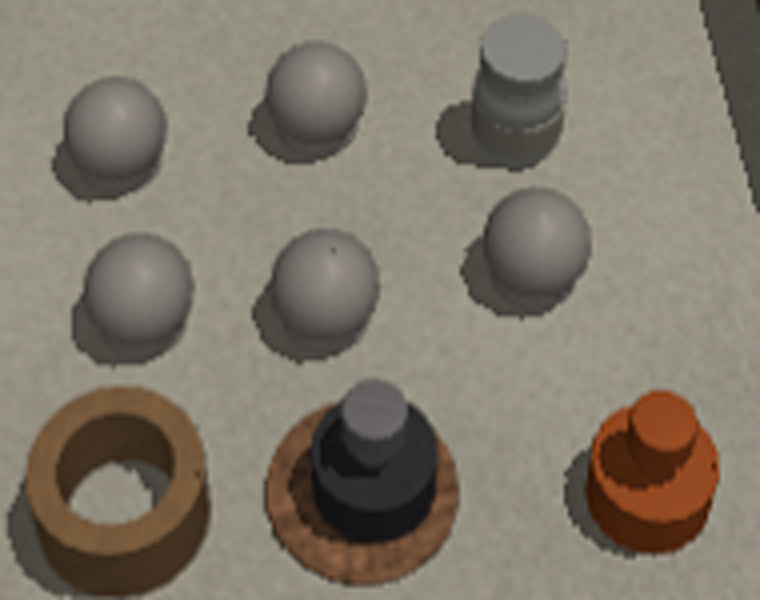

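View pics/cb.png

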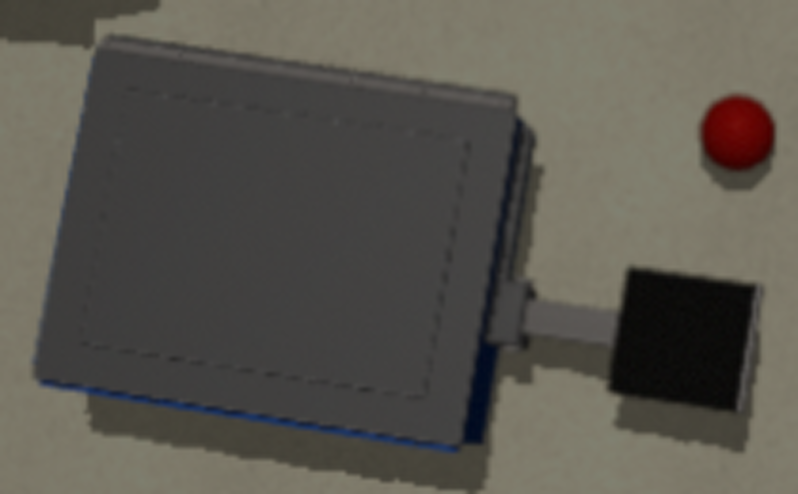

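Run:
```python
from h import *
np.set_printoptions(precision=4,suppress=True)
ct=lambda x,y:((x+.5)/5-.5+290,(y+.5)/5-.5+150)
cs=lambda x,y:((x+.5)/4-.5+190,(y+.5)/4-.5+250)
cb=lambda x,y:((x+.5)/3.8-.5+70,(y+.5)/3.8-.5+140)
T=dict(A=(317,149),B=(128,344),C=(350,352),D=(156,549),E=(341,525),knobtop=(550,311),jar=(158,132))
S=dict(A=(537,240),B=(316,91),C=(325,284),D=(115,129),E=(138,287),knobtop=(374,411),jar=(523,48))
for k in T:
    p,e=tri(cs(*S[k]),ct(*T[k])); h={'knobtop':.079,'jar':.075}.get(k,.028)
    print(k,p,e,'plane',plane('top',ct(*T[k]),h),plane('side',cs(*S[k]),h))
print('tape',plane('top',ct(540,544),.048))
print('rest',plane('top',ct(517,336),.005),plane('side',cs(362,492),.005))
print('red',plane('top',cb(737,132),.028))
c=[plane('top',cb(*q),.105) for q in((105,38),(516,98),(460,445),(38,380))]
print(np.array(c)); 
for i in range(4): d=c[(i+1)%4]-c[i]; print(np.linalg.norm(d),np.degrees(np.arctan2(d[1],d[0])))
m=np.mean(c,0);print('lid mid',m)
print('pad', [plane('top',cb(*q),z) for q,z in(((630,268),.075),((757,285),.087),((740,410),.087),((611,393),.075))], plane('top',cb(684,339),.081))
```

```text
A [ 0.6221 -0.2628  0.0332] 0.00017669431657800277 plane [ 0.623  -0.2636  0.028 ] [ 0.6228 -0.2596  0.028 ]
B [ 0.5202 -0.1629  0.0332] 0.00011208643324370393 plane [ 0.5207 -0.1633  0.028 ] [ 0.5203 -0.159   0.028 ]
C [ 0.5161 -0.278   0.0327] 0.0005464047963908555 plane [ 0.5162 -0.2788  0.028 ] [ 0.5165 -0.2751  0.028 ]
D [ 0.4149 -0.1764  0.0312] 0.0003452069994375756 plane [ 0.4147 -0.1767  0.028 ] [ 0.4147 -0.1741  0.028 ]
E [ 0.4264 -0.2717  0.0329] 0.0002903596939026173 plane [ 0.4266 -0.2725  0.028 ] [ 0.4259 -0.2688  0.028 ]
knobtop [ 0.5319 -0.3712  0.08  ] 0.000603258406145372 plane [ 0.5323 -0.3714  0.079 ] [ 0.5316 -0.3707  0.079 ]
jar [ 0.6247 -0.1761  0.0745] 0.0012294932609968104 plane [ 0.624  -0.1761  0.075 ] [ 0.6252 -0.1765  0.075 ]
tape [ 0.4162 -0.371   0.048 ]
rest [ 0.5263 -0.3719  0.005 ] [ 0.5261 -0.3715  0.005 ]
red [ 0.6369 -0.0292  0.028 ]
[[0.6886 0.3866 0.105 ]
 [0.6462 0.1122 0.105 ]
 [0.4215 0.1452 0.105 ]
 [0.4627 0.4226 0.105 ]]
0.27770248196619385 -98.77885083778885
0.22714028487762267 171.64521037995345
0.28047601648068243 81.54252785151516
0.22870986596454973 -9.05141779079109
lid mid [0.5547 0.2667 0.105 ]
pad [array([0.5379, 0.0398, 0.075 ]), array([ 0.5253, -0.0442,  0.087 ]), array([ 0.4441, -0.0332,  0.087 ]), array([0.4556, 0.0517, 0.075 ])] [0.4906 0.0036 0.081 ]
```

The weight could be mistaken for two things: the dark steel one on cork (top 400,212; side 284,353) and the orange one (top 399,167; side 355,362). I take the dark one. The ornaments are five white balls (top 353,180; 315,219; 360,220; 321,260; 358,255). I will leave the red ball (264,175), the jar (321,177) and the tape (397,259). The crops confirm this, and the triangulated heights agree (knob top 80 mm against 79, jar 74.5 against 75).

Next I align the tool with the world axes (tool x = X, y = -Y, z = -Z).

>>> jog_arm([
  [0,0,0,0.097],
  [0,0,0,0.097],
  [0,0,0,0.097],
  [0,0,0,0.097],
  [0.029,-0.027,0,0],
  [0.029,-0.027,0,0],
  [0.029,-0.027,0,0],
  [0.029,-0.027,0,0],
], grip=0.07)

```text
time: 0.77
eef_pos: [0.3692, -0.5189, 0.2343]
tcp_rot: [1.0, -0.017, -0.003, -0.005]
contact_force: [0.0, -0.1, -0.5]
opening: 0.821
```

>>> jog_arm([
  [0,0,0,-0.034],
  [0.027,-0.025,0,0],
  [0.027,-0.025,0,0],
  [0.027,-0.025,0,0],
  [0.027,-0.025,0,0],
  [0.027,-0.025,0,0],
  [0.027,-0.025,0.02,0],
  [0,0,0.02,0],
])

```text
time: 1.43
eef_pos: [0.54, -0.357, 0.1963]
tcp_rot: [1.0, 0.003, -0.0, -0.006]
contact_force: [-0.5, -0.2, -0.2]
opening: 0.818
```

>>> jog_arm([
  [-0.004,0.007,0,0],
  [-0.004,0.007,0.02,0],
  [0,0,0.025,0],
  [0,0,0.02,0],
  [0,0,0.01,0],
  [0,0,0,0],
  [0,0,0,0],
  [0,0,0,0],
])

```text
time: 2.1
eef_pos: [0.5286, -0.3718, 0.1164]
tcp_rot: [1.0, 0.004, -0.003, -0.007]
contact_force: [-1.7, -0.6, -0.2]
opening: 0.818
```

Run:
```python
from h import *
s=monitor.get_state(); print(s['eef_pos'],s['tcp_rot'])
im=shot('top','t1'); i2=shot('side','s1'); crop(im,290,150,420,280,5,'ct1'); crop(i2,190,230,380,400,4,'cs1')
```

```text
[ 0.52857565 -0.37178419  0.11643828] [ 0.99995968  0.00378101 -0.00336327 -0.007418  ]
```

View pics/cs1.png

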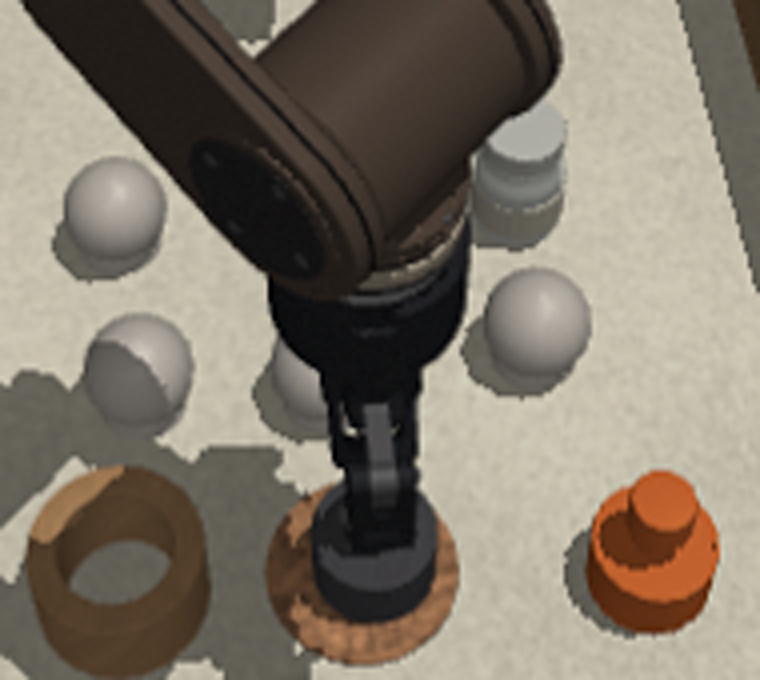

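The fingers stand over the dark weight on cork (side crop about 378,500). Now I go down to the knob.

>>> jog_arm([
  [0.003,0,0.015,0],
  [0,0,0.015,0],
  [0,0,0.013,0],
  [0,0,0.008,0],
  [0,0,0.003,0],
  [0,0,0,0],
  [0,0,0,0],
  [0,0,0,0],
])

```text
time: 2.87
eef_pos: [0.5351, -0.3732, 0.0632]
tcp_rot: [1.0, 0.004, 0.001, -0.004]
contact_force: [0.2, -0.8, 0.1]
opening: 0.82
```

>>> jog_arm([
  [0,0,0,0],
  [0,0,0,0],
  [0,0,0,0],
  [0,0,0,0],
  [0,0,0,0],
  [0,0,0,0],
  [0,0,0,0],
  [0,0,0,0],
], grip=0.0, grip_force=60)

```text
time: 3.53
eef_pos: [0.5359, -0.3715, 0.0653]
tcp_rot: [1.0, 0.004, 0.001, -0.005]
contact_force: [0.4, 1.1, 0.4]
opening: 0.336
```

>>> jog_arm([
  [0,0,0,0],
  [0,0,0,0],
  [0,0,0,0],
  [0,0,0,0],
  [-0.003,0,0.004,0],
  [0,0,0.002,0],
  [0,0,0,0],
  [0,0,0,0],
], grip=0.05)

```text
time: 4.2
eef_pos: [0.5331, -0.3734, 0.0599]
tcp_rot: [1.0, 0.004, 0.002, -0.003]
contact_force: [0.3, 0.1, -0.1]
opening: 0.585
```

>>> jog_arm([
  [0,0,0,0],
  [0,0,0,0],
  [0,0,0,0],
  [0,0,0,0],
  [0,0,0,0],
  [0,0,0,0],
  [0,0,0,0],
  [0,0,0,0],
], grip=0.0)

```text
time: 4.87
eef_pos: [0.533, -0.3717, 0.0601]
tcp_rot: [1.0, 0.004, 0.002, -0.005]
contact_force: [0.0, 0.8, 0.8]
opening: 0.331
```

>>> jog_arm([
  [0,0,-0.01,0],
  [0,0,-0.02,0],
  [0,0,-0.03,0],
  [0,0,-0.03,0],
  [0,0,-0.02,0],
  [0,0,-0.01,0],
  [0,0,0,0],
  [0,0,0,0],
])

```text
time: 5.53
eef_pos: [0.5226, -0.3644, 0.1641]
tcp_rot: [1.0, 0.003, -0.013, -0.02]
contact_force: [0.9, -0.1, -10.0]
opening: 0.33
```

>>> jog_arm([
  [-0.004,-0.015,0,0],
  [-0.004,-0.03,0,0],
  [-0.004,-0.035,0,0],
  [-0.004,-0.035,0,0],
  [-0.004,-0.035,0,0],
  [-0.004,-0.035,0,0],
  [-0.004,-0.035,0,0],
  [-0.004,-0.02,0,0],
])

```text
time: 6.2
eef_pos: [0.4782, -0.116, 0.1547]
tcp_rot: [0.999, -0.002, -0.026, -0.027]
contact_force: [0.0, 0.4, -8.4]
opening: 0.331
```

>>> jog_arm([
  [0.002,-0.02,-0.005,0],
  [0.002,-0.02,-0.005,0],
  [0.002,-0.02,-0.005,0],
  [0.002,-0.02,0,0],
  [0.002,-0.015,0,0],
  [0.002,-0.005,0,0],
  [0,0,0,0],
  [0,0,0,0],
])

```text
time: 6.87
eef_pos: [0.4777, -0.0033, 0.1571]
tcp_rot: [0.999, 0.001, -0.041, -0.032]
contact_force: [0.5, -0.8, -8.9]
opening: 0.334
```

>>> jog_arm([
  [0.006,0,0,0],
  [0.006,-0.002,0,0],
  [0.004,0,0,0],
  [0,0,0,0],
  [0,0,0.003,0],
  [0,0,0.003,0],
  [0,0,0,0],
  [0,0,0,0],
])

```text
time: 7.53
eef_pos: [0.4945, -0.0048, 0.1469]
tcp_rot: [0.999, -0.001, -0.043, -0.031]
contact_force: [-0.1, 0.9, -8.7]
opening: 0.336
```

Run:
```python
from h import *
s=monitor.get_state(); print(s['eef_pos'],s['tcp_rot'],s['qpos'])
im=shot('top','t2'); i2=shot('side','s2'); crop(im,170,150,320,290,5,'ct2'); crop(i2,180,120,340,260,5,'cs2')
```

```text
[ 0.49453466 -0.00476187  0.14685371] [ 0.99861182 -0.00147135 -0.04264952 -0.03087539] [-0.23496179  0.03758596  2.04667542  0.04404848  1.15505963  1.31901856]
```

View pics/cs2.png

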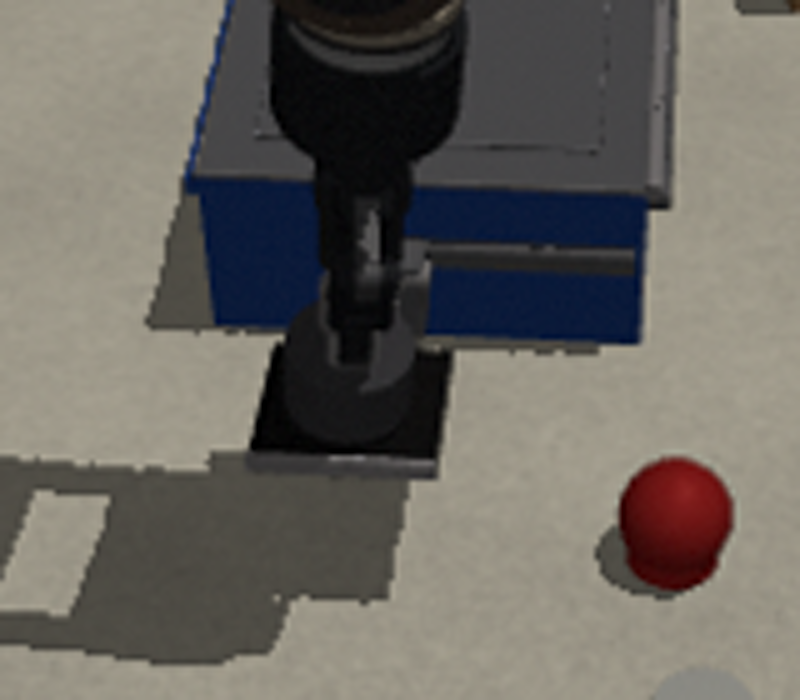

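View pics/ct2.png

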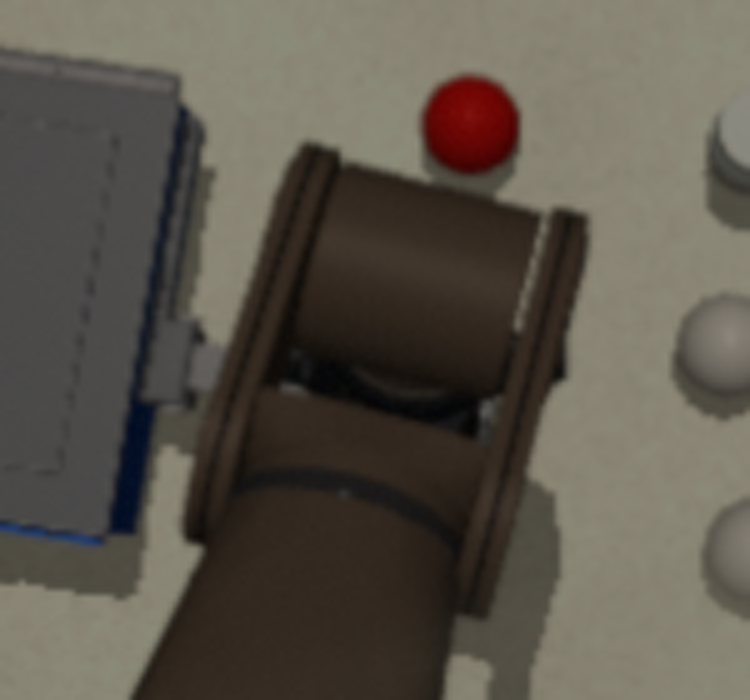

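>>> jog_arm([
  [0,-0.002,0.004,0],
  [0,-0.001,0.004,0],
  [0,0,0.004,0],
  [0,0,0.004,0],
  [0,0,0.004,0],
  [0,0,0.004,0],
  [0,0,0.003,0],
  [0,0,0.002,0],
])

```text
time: 8.3
eef_pos: [0.4946, -0.0029, 0.1213]
tcp_rot: [0.999, -0.0, -0.039, -0.026]
contact_force: [-0.9, -2.4, -3.4]
opening: 0.331
```

>>> jog_arm([
  [0,0,0.003,0],
  [0,0,0.003,0],
  [0,0,0.003,0],
  [0,0,0.003,0],
  [0,0,0.002,0],
  [0,0,0.002,0],
  [0,0,0.001,0],
  [0,0,0,0],
])

```text
time: 8.97
eef_pos: [0.4947, -0.0029, 0.1055]
tcp_rot: [0.999, -0.0, -0.039, -0.026]
contact_force: [-1.5, -2.2, -7.0]
opening: 0.33
```

Run:
```python
from h import *
s=monitor.get_state(); print(s['eef_pos'],s['tcp_rot'],s['contact_force'])
i2=shot('side','s3'); crop(i2,180,10,340,260,3,'cs3')
```

```text
[ 0.49473724 -0.00289318  0.10548663] [ 9.98916452e-01 -1.01495555e-04 -3.87368151e-02 -2.57947719e-02] [-1.45846385 -2.22434359 -7.00418543]
```

View pics/cs3.png

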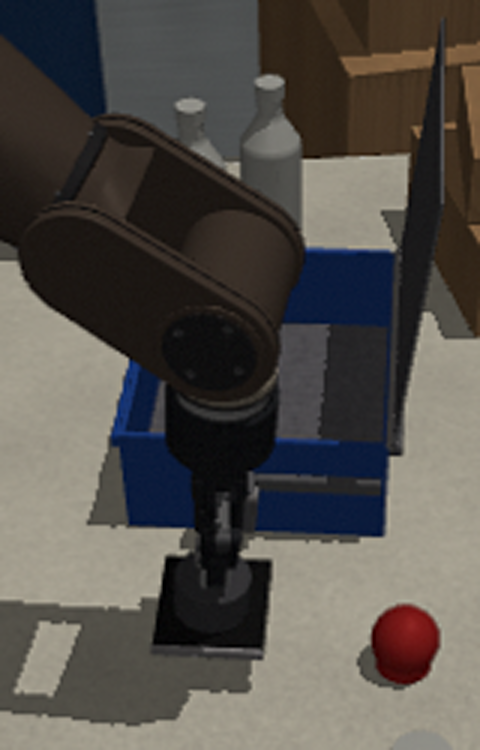

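>>> jog_arm([
  [0,0,0.002,0],
  [0,0,0.002,0],
  [0,0,0.001,0],
  [0,0,0,0],
  [0,0,0,0],
  [0,0,0,0],
  [0,0,0,0],
  [0,0,0,0],
])

```text
time: 9.68
eef_pos: [0.4949, -0.0028, 0.1054]
tcp_rot: [0.999, 0.001, -0.04, -0.026]
contact_force: [-2.5, -2.3, 0.1]
opening: 0.33
```

Fully down (the force has gone from -8.7 to 0). Now I release.

>>> jog_arm([
  [0,0,0,0],
  [0,0,0,0],
  [0,0,0,0],
  [0,0,0,0],
  [0,0,0,0],
  [0,0,0,0],
  [0,0,0,0],
  [0,0,0,0],
], grip=0.07)

```text
time: 10.35
eef_pos: [0.4992, -0.0006, 0.1076]
tcp_rot: [0.999, -0.0, -0.034, -0.028]
contact_force: [0.4, 0.2, -0.2]
opening: 0.819
```

>>> jog_arm([
  [0,0,-0.01,0],
  [0,0,-0.02,0],
  [0,0,-0.03,0],
  [0,0,-0.03,0],
  [0,0,-0.03,0],
  [0,0,-0.01,0],
  [0,0,0,0],
  [0,0,0,0],
])

```text
time: 11.02
eef_pos: [0.5073, -0.008, 0.2448]
tcp_rot: [0.999, -0.0, -0.035, -0.029]
contact_force: [-0.6, 0.5, 0.4]
opening: 0.82
```

>>> jog_arm([
  [0.003,0.03,0,0],
  [0.003,0.035,0,0],
  [0.003,0.035,0,0],
  [0.003,0.035,0,0],
  [0.003,0.035,0,0],
  [0,0.02,0,0],
  [0,0,0,0],
  [0,0,0,0],
])

```text
time: 11.68
eef_pos: [0.5162, -0.2007, 0.2164]
tcp_rot: [0.998, 0.002, -0.045, -0.035]
contact_force: [0.3, -0.3, -0.9]
opening: 0.818
```

Run:
```python
from h import *
s=monitor.get_state(); print(s['eef_pos'],s['tcp_rot'],s['contact_force'])
shot('side','s4');shot('top','t4')
```

```text
[ 0.51619907 -0.2006832   0.21635363] [ 0.99837204  0.00190654 -0.04487159 -0.03515942] [ 0.27309433 -0.25231065 -0.90043987]
```

View pics/s4.png

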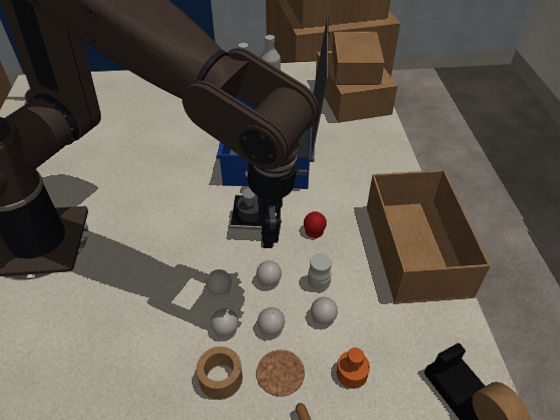

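View pics/t4.png

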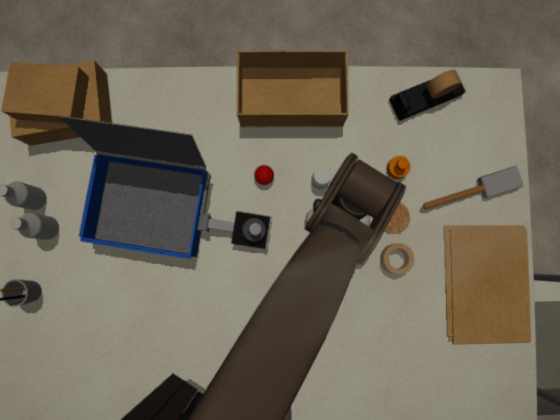

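The weight (side 249,205; top 254,230) stands on the pad and the lid is up. The tool has picked up a tilt of about 0.1 rad, so I will test which moves cause it while in free space.

>>> jog_arm([
  [0,0,-0.03,0],
  [0,0,-0.03,0],
  [0,0,-0.03,0],
  [0,0,-0.03,0],
  [0,0,0,0],
  [0,0,0,0],
  [0,0,0,0],
  [0,0,0,0],
])

```text
time: 12.45
eef_pos: [0.5261, -0.1953, 0.3353]
tcp_rot: [0.998, 0.01, -0.049, -0.039]
contact_force: [0.1, -0.6, -0.1]
opening: 0.82
```

```bash
cat > tilt.py <<'E'
from h import *
from scipy.spatial.transform import Rotation as Ro
s=monitor.get_state(); R=Ro.from_quat(s['tcp_rot']).as_matrix()
p=s['eef_pos']; u=np.array([p[0],p[1]])/np.hypot(p[0],p[1]); z=R[:2,2]
print('t',s['time'],'p',np.round(p,4),'tiltxy',np.round(z,4),'radial',round(float(z@u),4),'tang',round(float(z@[-u[1],u[0]]),4),'yaw',round(float(np.arctan2(R[1,0],R[0,0])),4),'q',np.round(s['qpos'],3))
E
python3 tilt.py
```

```text
t 12.45 p [ 0.5261 -0.1953  0.3353] tiltxy [-0.0993  0.0767] radial -0.1198 tang 0.0373 yaw 0.0238 q [-0.542  0.043  1.687  0.014  1.536  1.007]
```

>>> jog_arm([
  [0,0,0.015,0],
  [0,0,0.015,0],
  [0,0,0.015,0],
  [0,0,0.015,0],
  [0,0,0.015,0],
  [0,0,0.015,0],
  [0,0,0,0],
  [0,0,0,0],
])

```text
time: 13.12
eef_pos: [0.5119, -0.1814, 0.2317]
tcp_rot: [0.997, 0.012, -0.057, -0.044]
contact_force: [-0.1, -0.1, 1.8]
opening: 0.817
```

```bash
python3 tilt.py
```

```text
t 13.1167 p [ 0.5119 -0.1814  0.2317] tiltxy [-0.1143  0.0856] radial -0.1364 tang 0.0425 yaw 0.0294 q [-0.534  0.08   1.838  0.016  1.366  1.008]
```

>>> jog_arm([
  [0,0,0,0],
  [0,0,0,0],
  [0,0,0,0],
  [0,0,0,0],
  [0,0,0,0],
  [0,0,0,0],
  [0,0,0,0],
  [0,0,0,0],
])

```text
time: 13.78
eef_pos: [0.5134, -0.182, 0.2353]
tcp_rot: [0.998, 0.012, -0.055, -0.042]
contact_force: [-0.4, 0.3, 0.3]
opening: 0.819
```

```bash
python3 tilt.py
```

```text
t 13.7833 p [ 0.5134 -0.182   0.2353] tiltxy [-0.1099  0.0831] radial -0.1313 tang 0.0416 yaw 0.0294 q [-0.534  0.078  1.834  0.016  1.368  1.008]
```

>>> jog_arm([
  [0,0,0,0.05],
  [0,0,0,0.05],
  [0,0,0,0.05],
  [0,0,0,0.05],
  [0,0,0,-0.05],
  [0,0,0,-0.05],
  [0,0,0,-0.05],
  [0,0,0,-0.05],
])

```text
time: 14.45
eef_pos: [0.5138, -0.1825, 0.2365]
tcp_rot: [0.998, 0.011, -0.054, -0.042]
contact_force: [-0.1, 0.3, -0.2]
opening: 0.82
```

```bash
python3 tilt.py
```

```text
t 14.45 p [ 0.5138 -0.1825  0.2365] tiltxy [-0.108  0.082] radial -0.1292 tang 0.0411 yaw 0.0267 q [-0.534  0.077  1.832  0.016  1.368  1.01 ]
```

>>> jog_arm([
  [0.04,0,0,0],
  [0.04,0,0,0],
  [0.04,0,0,0],
  [0.04,0,0,0],
  [0,0,0,0],
  [0,0,0,0],
  [0,0,0,0],
  [0,0,0,0],
])

```text
time: 15.12
eef_pos: [0.6754, -0.1765, 0.21]
tcp_rot: [0.997, 0.011, -0.059, -0.044]
contact_force: [-0.0, 0.5, 0.3]
opening: 0.82
```

```bash
python3 tilt.py
```

```text
t 15.1167 p [ 0.6754 -0.1765  0.21  ] tiltxy [-0.1194  0.0867] radial -0.1374 tang 0.0537 yaw 0.0274 q [-0.412  0.433  1.452  0.032  1.401  1.129]
```

>>> jog_arm([
  [-0.02,0,0,0],
  [-0.02,0,0,0],
  [-0.02,0,0,0],
  [-0.02,0,0,0],
  [-0.02,0,0,0],
  [-0.02,0,0,0],
  [-0.02,0,0,0],
  [-0.02,0,0,0],
])

```text
time: 15.78
eef_pos: [0.5044, -0.1808, 0.236]
tcp_rot: [0.998, 0.01, -0.054, -0.041]
contact_force: [-0.4, 0.4, 0.5]
opening: 0.821
```

```bash
python3 tilt.py
```

```text
t 15.7833 p [ 0.5044 -0.1808  0.236 ] tiltxy [-0.1093  0.0812] radial -0.1303 tang 0.0396 yaw 0.0238 q [-0.54   0.057  1.854  0.014  1.366  1.008]
```

>>> jog_arm([
  [0,0,-0.015,0],
  [0,0,-0.015,0],
  [0,0,-0.015,0],
  [0,0,-0.015,0],
  [0,0,-0.015,0],
  [0,0,-0.015,0],
  [0,0,0,0],
  [0,0,0,0],
])

```text
time: 16.45
eef_pos: [0.4993, -0.1865, 0.337]
tcp_rot: [0.998, 0.005, -0.05, -0.038]
contact_force: [-0.1, -0.0, -0.8]
opening: 0.819
```

```bash
python3 tilt.py
```

```text
t 16.45 p [ 0.4993 -0.1865  0.337 ] tiltxy [-0.0998  0.075 ] radial -0.1197 tang 0.0353 yaw 0.0138 q [-0.553 -0.022  1.75   0.011  1.539  1.007]
```

>>> jog_arm([
  [0,0,0.03,0],
  [0,0,0.03,0],
  [0,0,0.03,0],
  [0,0,0,0],
  [0,0,0,0],
  [0,0,0,0],
  [0,0,0,0],
  [0,0,0,0],
])

```text
time: 17.12
eef_pos: [0.4875, -0.1796, 0.249]
tcp_rot: [0.998, 0.004, -0.046, -0.035]
contact_force: [0.3, -0.5, 1.0]
opening: 0.821
```

```bash
python3 tilt.py
```

```text
t 17.1167 p [ 0.4875 -0.1796  0.249 ] tiltxy [-0.0918  0.0701] radial -0.1103 tang 0.034 yaw 0.011 q [-0.554 -0.003  1.89   0.012  1.37   1.006]
```

>>> jog_arm([
  [0,0,-0.012,0],
  [0,0,-0.012,0],
  [0,0,-0.012,0],
  [0,0,-0.012,0],
  [0,0,-0.012,0],
  [0,0,-0.012,0],
  [0,0,-0.012,0],
  [0,0,-0.012,0],
])

```text
time: 17.78
eef_pos: [0.4986, -0.1879, 0.3598]
tcp_rot: [0.999, 0.004, -0.042, -0.033]
contact_force: [-0.8, 0.1, -0.3]
opening: 0.819
```

>>> jog_arm([
  [0,0,0.04,0],
  [0,0,0.04,0],
  [0,0,0.02,0],
  [0,0,0,0],
  [0,0,-0.012,0],
  [0,0,-0.012,0],
  [0,0,-0.012,0],
  [0,0,-0.012,0],
])

```text
time: 18.45
eef_pos: [0.4987, -0.1874, 0.3237]
tcp_rot: [0.999, 0.004, -0.034, -0.028]
contact_force: [0.6, 0.4, 0.4]
opening: 0.82
```

```bash
python3 tilt.py
```

```text
t 18.45 p [ 0.4987 -0.1874  0.3237] tiltxy [-0.0686  0.0557] radial -0.0838 tang 0.028 yaw 0.0098 q [-0.555 -0.037  1.786  0.011  1.48   1.006]
```

>>> jog_arm([
  [0,0,0.04,0],
  [0,0,0.01,0],
  [0,0,0,0],
  [0,0,-0.012,0],
  [0,0,-0.012,0],
  [0,0,-0.012,0],
  [0,0,-0.012,0],
  [0,0,0,0],
])

```text
time: 19.12
eef_pos: [0.5066, -0.1925, 0.3556]
tcp_rot: [1.0, 0.004, -0.017, -0.017]
contact_force: [-0.2, 0.1, 1.3]
opening: 0.817
```

```bash
python3 tilt.py
```

```text
t 19.1167 p [ 0.5066 -0.1925  0.3556] tiltxy [-0.0341  0.0343] radial -0.044 tang 0.02 yaw 0.0086 q [-0.555 -0.051  1.742  0.011  1.498  1.006]
```

>>> jog_arm([
  [0,0,0.04,0],
  [0,0,0.01,0],
  [0,0,0,0],
  [0,0,-0.012,0],
  [0,0,-0.012,0],
  [0,0,-0.012,0],
  [0,0,0,0],
  [0,0,0,0],
])

```text
time: 19.78
eef_pos: [0.5107, -0.195, 0.362]
tcp_rot: [1.0, 0.004, -0.007, -0.011]
contact_force: [-0.2, 0.3, -1.1]
opening: 0.815
```

```bash
python3 tilt.py
```

```text
t 19.7833 p [ 0.5107 -0.195   0.362 ] tiltxy [-0.0134  0.0214] radial -0.0201 tang 0.0153 yaw 0.0082 q [-0.555 -0.056  1.735  0.011  1.485  1.006]
```

>>> jog_arm([
  [0.002,0.02,0.035,0],
  [0.002,0.02,0.04,0],
  [0.002,0.02,0.04,0],
  [0.002,0.02,0.04,0],
  [0,0,0.03,0],
  [0,0,0,0],
  [0,0,0,0],
  [0,0,0,0],
])

```text
time: 20.45
eef_pos: [0.5238, -0.2762, 0.1849]
tcp_rot: [1.0, 0.005, 0.003, -0.005]
contact_force: [0.2, -0.5, -0.4]
opening: 0.82
```

```bash
python3 tilt.py
python3 - <<'E'
from h import *
i2=shot('side','s5'); crop(i2,190,230,380,400,4,'cs5')
E
```

```text
t 20.45 p [ 0.5238 -0.2762  0.1849] tiltxy [0.0057 0.0098] radial 0.0005 tang 0.0114 yaw 0.0103 q [-0.661  0.159  1.836  0.012  1.148  0.894]
```

View pics/cs5.png

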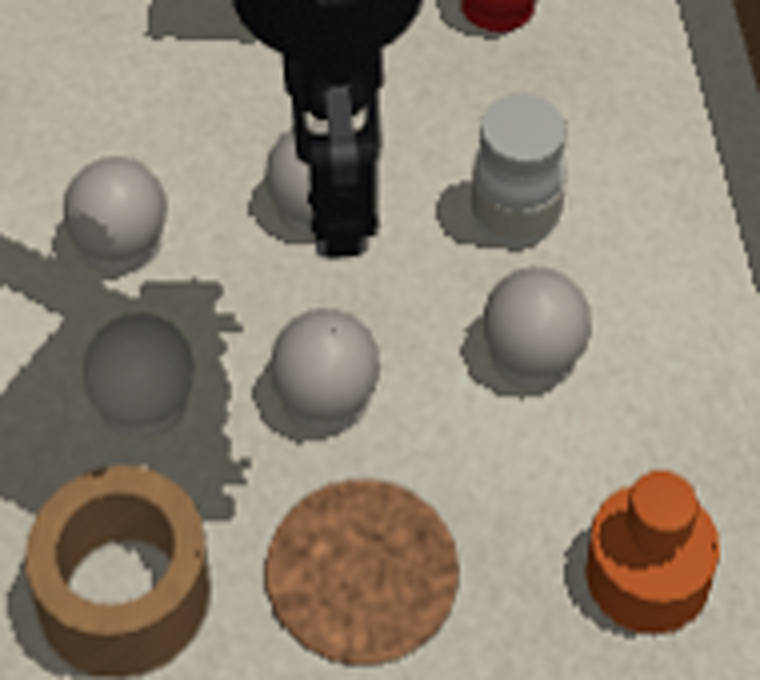

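>>> jog_arm([
  [-0.004,0.001,0.02,0],
  [-0.003,0,0.025,0],
  [0,0,0.025,0],
  [0,0,0.02,0],
  [0,0,0.01,0],
  [0,0,0,0],
  [0,0,0,0],
  [0,0,0,0],
])

```text
time: 21.17
eef_pos: [0.5324, -0.2835, 0.1088]
tcp_rot: [1.0, 0.008, 0.021, 0.009]
contact_force: [0.0, -0.3, -0.4]
opening: 0.818
```

>>> jog_arm([
  [-0.007,-0.002,0.005,0],
  [-0.007,-0.002,0.01,0],
  [-0.005,0,0.01,0],
  [0,0,0.01,0],
  [0,0,0.01,0],
  [0,0,0.005,0],
  [0,0,0,0],
  [0,0,0,0],
])

```text
time: 21.83
eef_pos: [0.5154, -0.2819, 0.0572]
tcp_rot: [1.0, 0.008, 0.024, 0.011]
contact_force: [0.3, 0.2, 0.2]
opening: 0.821
```

>>> jog_arm([
  [0,-0.002,0.008,0],
  [-0.001,-0.001,0.008,0],
  [0,0,0.007,0],
  [0,0,0.006,0],
  [0,0,0.003,0],
  [0,0,0,0],
  [0,0,0,0],
  [0,0,0,0],
])

```text
time: 22.5
eef_pos: [0.5166, -0.2795, 0.0213]
tcp_rot: [1.0, 0.008, 0.024, 0.011]
contact_force: [0.2, 0.4, 1.1]
opening: 0.821
```

```bash
python3 tilt.py
python3 - <<'E'
from h import *
i2=shot('side','s6'); crop(i2,190,230,380,400,4,'cs6')
E
```

```text
t 22.5 p [ 0.5166 -0.2795  0.0213] tiltxy [ 0.0473 -0.0221] radial 0.0521 tang 0.0031 yaw 0.0173 q [-0.674  0.352  1.948  0.017  0.791  0.869]
```

View pics/cs6.png

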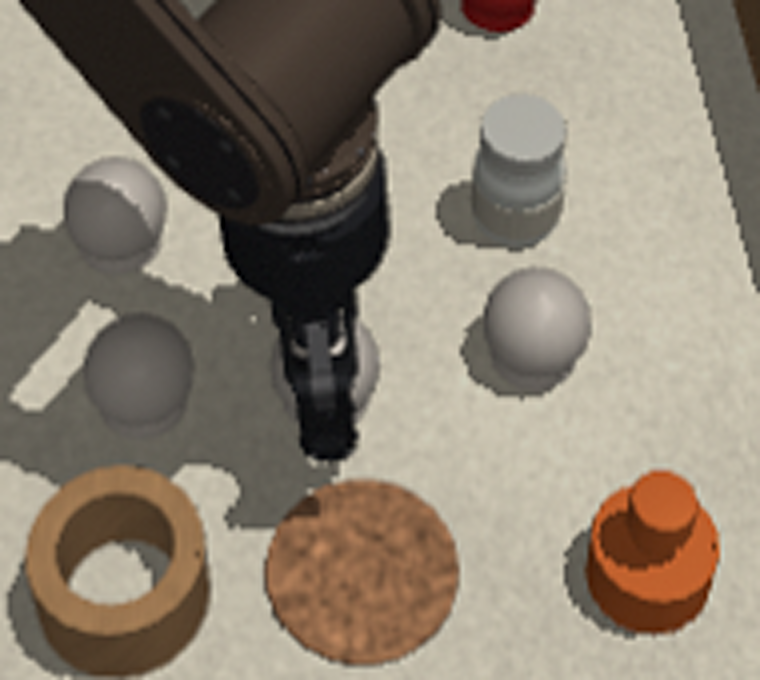

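The fingers straddle ball C. I close gently.

>>> jog_arm([
  [0,0,0,0],
  [0,0,0,0],
  [0,0,0,0],
  [0,0,0,0],
  [0,0,0,0],
  [0,0,0,0],
  [0,0,0,0],
  [0,0,0,0],
], grip=0.045, grip_force=30)

```text
time: 23.22
eef_pos: [0.517, -0.2798, 0.0226]
tcp_rot: [1.0, 0.008, 0.024, 0.012]
contact_force: [0.5, 0.2, -0.9]
opening: 0.607
```

```bash
python3 tilt.py
```

```text
t 23.2167 p [ 0.517  -0.2798  0.0226] tiltxy [ 0.0488 -0.0233] radial 0.054 tang 0.0028 yaw 0.0173 q [-0.674  0.35   1.948  0.017  0.791  0.869]
```

>>> jog_arm([
  [0,0,-0.008,0],
  [0,0,-0.02,0],
  [0,0,-0.035,0],
  [0,0,-0.035,0],
  [0,0,-0.035,0],
  [0,0,-0.035,0],
  [0,0,-0.02,0],
  [0,0,0,0],
])

```text
time: 23.88
eef_pos: [0.5052, -0.2737, 0.2184]
tcp_rot: [1.0, 0.008, 0.021, 0.009]
contact_force: [1.2, -0.6, -0.2]
opening: 0.606
```

```bash
python3 tilt.py
python3 - <<'E'
from h import *
i2=shot('side','s7')
E
```

```text
t 23.8833 p [ 0.5052 -0.2737  0.2184] tiltxy [ 0.0424 -0.0184] radial 0.0461 tang 0.0041 yaw 0.017 q [-0.678  0.063  1.877  0.013  1.157  0.871]
```

View pics/s7.png

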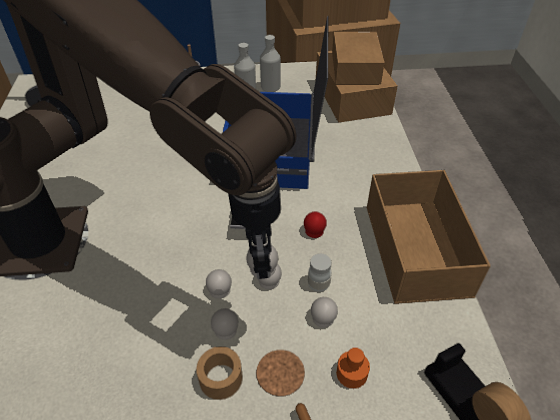

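>>> jog_arm([
  [0.001,-0.02,0,0],
  [0.001,-0.035,0,0],
  [0.001,-0.04,0,0],
  [0.001,-0.04,0,0],
  [0.001,-0.04,0,0],
  [0.001,-0.04,0,0],
  [0.001,-0.04,0,0],
  [0.001,-0.04,0,0],
])

```text
time: 24.6
eef_pos: [0.5019, 0.0261, 0.1957]
tcp_rot: [1.0, 0.0, 0.011, 0.007]
contact_force: [1.2, -0.8, -1.4]
opening: 0.61
```

```bash
python3 tilt.py
```

```text
t 24.6 p [0.5019 0.0261 0.1957] tiltxy [ 0.0211 -0.0134] radial 0.0204 tang -0.0145 yaw 0.0009 q [-0.145 -0.065  2.049 -0.011  1.135  1.429]
```

>>> jog_arm([
  [0.002,-0.04,-0.003,0],
  [0.002,-0.04,-0.003,0],
  [0.002,-0.04,-0.003,0],
  [0.002,-0.04,-0.003,0],
  [0.002,-0.04,-0.003,0],
  [0.002,-0.04,0,0],
  [0.002,-0.04,0,0],
  [0,-0.02,0,0],
])

```text
time: 25.27
eef_pos: [0.5014, 0.3407, 0.1845]
tcp_rot: [1.0, 0.002, -0.005, 0.009]
contact_force: [0.2, -0.4, -0.8]
opening: 0.606
```

```bash
python3 tilt.py;  python3 - <<'E'
from h import *
i2=shot('side','s8'); shot('top','t8')
E
```

```text
t 25.2667 p [0.5014 0.3407 0.1845] tiltxy [-0.0103 -0.0185] radial -0.019 tang -0.0095 yaw 0.0037 q [ 0.435  0.199  1.79  -0.014  1.169  2.007]
```

View pics/s8.png

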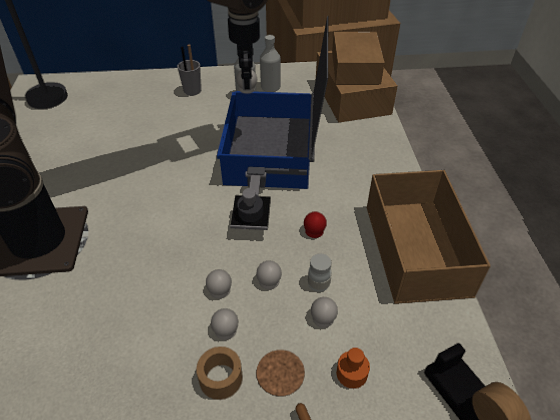

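View pics/t8.png

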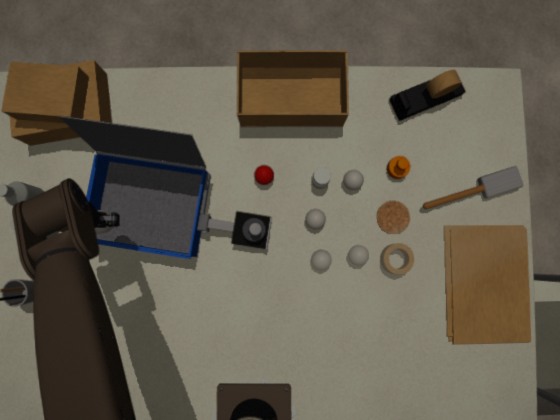

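```bash
python3 - <<'E'
from h import *
s=cv2.imread('pics/s8.png')[:,:,::-1];t=cv2.imread('pics/t8.png')[:,:,::-1]
crop(s,200,40,340,240,4,'cs8'); crop(t,70,140,220,270,5,'ct8'); print(proj('side',(.5014,.3407,.1925)),proj('top',(.5014,.3407,.1925)))
E
```

```text
[246.19276179  77.42548636] [ 99.50330099 221.12807694]
```

View pics/cs8.png

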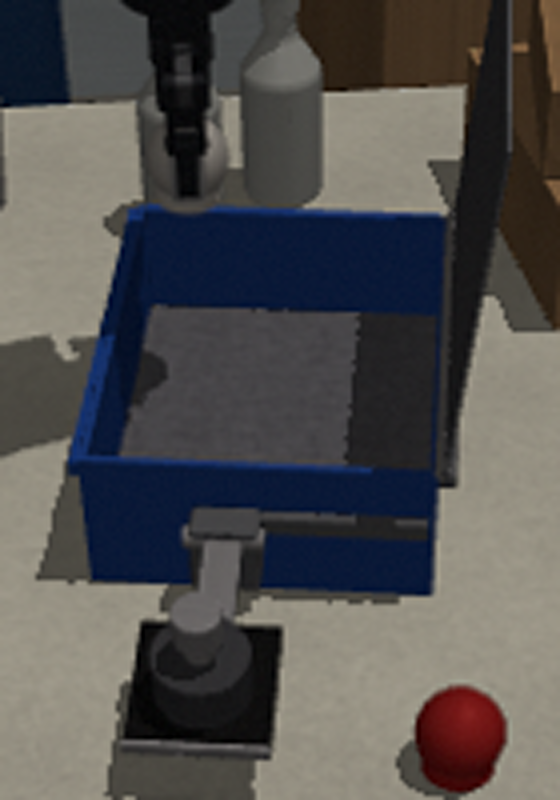

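View pics/ct8.png

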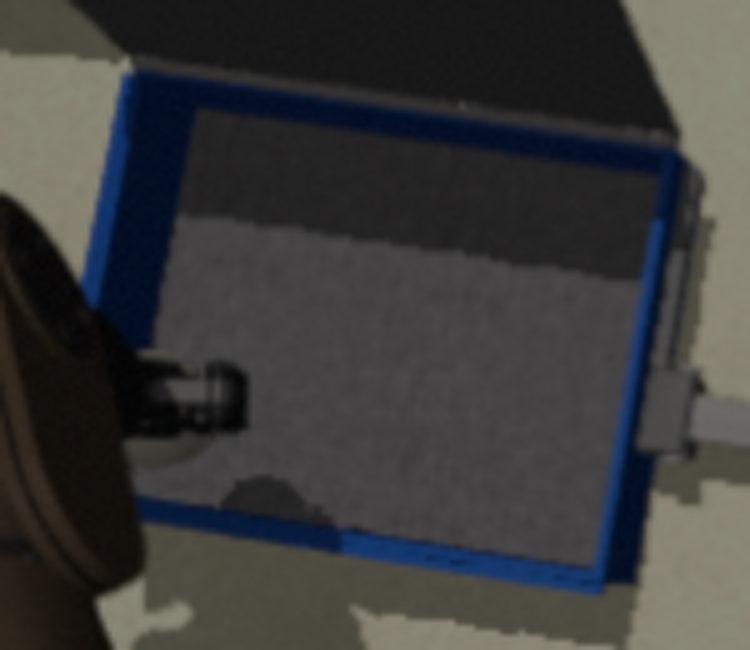

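```bash
python3 - <<'E'
from h import *
cb=lambda x,y:((x+.5)/5-.5+70,(y+.5)/5-.5+140)
a,b,c=[plane('top',cb(*q),.1) for q in((130,66),(686,150),(604,592))]
print(a,b,c,'center',(a+c)/2,np.linalg.norm(a-b),np.linalg.norm(b-c),np.degrees(np.arctan2(*(a-b)[1::-1])))
E
```

```text
[0.68164639 0.39252095 0.1       ] [0.63663951 0.10936225 0.1       ] [0.41843799 0.14676085 0.1       ] center [0.55004219 0.2696409  0.1       ] 0.28671321548198175 0.2213832905623077 80.96862746995848
```

>>> jog_arm([
  [0.006,-0.003,0.01,0],
  [0.004,-0.002,0.02,0],
  [0,0,0.02,0],
  [0,0,0.02,0],
  [0,0,0.01,0],
  [0,0,0.005,0],
  [0,0,0,0],
  [0,0,0,0],
])

```text
time: 26.03
eef_pos: [0.5043, 0.3357, 0.0833]
tcp_rot: [1.0, 0.003, -0.014, 0.015]
contact_force: [-0.2, 0.1, -0.6]
opening: 0.609
```

```bash
python3 tilt.py
```

```text
t 26.0333 p [0.5043 0.3357 0.0833] tiltxy [-0.0285 -0.0307] radial -0.0408 tang -0.0098 yaw 0.005 q [ 0.426  0.332  1.833 -0.019  1.015  2.002]
```

>>> jog_arm([
  [0.005,-0.006,0.004,0],
  [0.005,-0.006,0.006,0],
  [0,-0.001,0.007,0],
  [0,0,0.006,0],
  [0,0,0.004,0],
  [0,0,0.002,0],
  [0,0,0,0],
  [0,0,0,0],
])

```text
time: 26.7
eef_pos: [0.5176, 0.3505, 0.0549]
tcp_rot: [1.0, 0.003, -0.011, 0.014]
contact_force: [0.2, 0.3, -0.2]
opening: 0.605
```

>>> jog_arm([
  [0,0,0.004,0],
  [0,0,0.003,0],
  [0,0,0.002,0],
  [0,0,0.001,0],
  [0,0,0,0],
  [0,0,0,0],
  [0,0,0,0],
  [0,0,0,0],
])

```text
time: 27.37
eef_pos: [0.5175, 0.3501, 0.0447]
tcp_rot: [1.0, 0.003, -0.01, 0.013]
contact_force: [-1.0, 0.5, -0.7]
opening: 0.613
```

>>> jog_arm([
  [0,0,0.0015,0],
  [0,0,0.001,0],
  [0,0,0,0],
  [0,0,0,0],
  [0,0,0,0],
  [0,0,0,0],
  [0,0,0,0],
  [0,0,0,0],
])

```text
time: 28.03
eef_pos: [0.5179, 0.3503, 0.0437]
tcp_rot: [1.0, 0.003, -0.01, 0.013]
contact_force: [-0.0, 0.0, 0.9]
opening: 0.604
```

>>> jog_arm([
  [0,0,0,0],
  [0,0,0,0],
  [0,0,0,0],
  [0,0,0,0],
  [0,0,-0.01,0],
  [0,0,-0.02,0],
  [0,0,-0.02,0],
  [0,0,-0.02,0],
], grip=0.067)

```text
time: 28.7
eef_pos: [0.5158, 0.3466, 0.1094]
tcp_rot: [1.0, 0.003, -0.017, 0.021]
contact_force: [0.5, 0.9, -0.4]
opening: 0.788
```

>>> jog_arm([
  [0,0,-0.02,0],
  [0,0,-0.02,0],
  [0,0,-0.02,0],
  [0,0.02,-0.01,0],
  [0,0.03,0,0],
  [0,0.04,0,0],
  [0,0.04,0,0],
  [0,0.04,0,0],
])

```text
time: 29.37
eef_pos: [0.5251, 0.188, 0.2068]
tcp_rot: [1.0, 0.012, -0.002, 0.013]
contact_force: [0.2, -0.4, 0.1]
opening: 0.786
```

```bash
python3 tilt.py;  python3 - <<'E'
from h import *
s=shot('side','s9'); crop(s,200,40,340,240,3,'cs9')
E
```

```text
t 29.3667 p [0.5251 0.188  0.2068] tiltxy [-0.0038 -0.0251] radial -0.0121 tang -0.0224 yaw 0.0231 q [ 0.172  0.068  1.894 -0.026  1.188  1.73 ]
```

View pics/cs9.png

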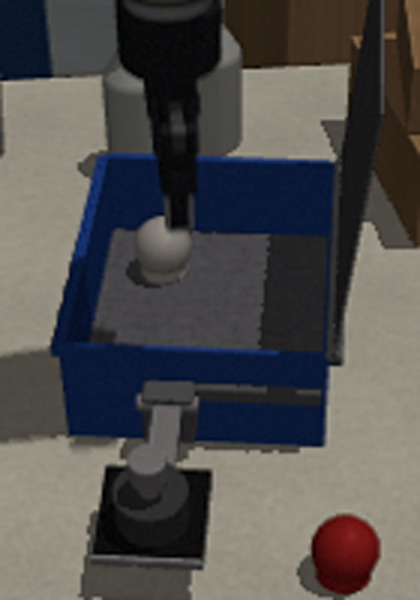

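The first ball stands upright in the far-left corner of the foam (crop 163,250). Next is ball B.

>>> jog_arm([
  [0,0.04,-0.003,-0.011],
  [0,0.04,-0.003,-0.011],
  [0,0.04,0,0],
  [0,0.04,0,0],
  [0,0.04,0,0],
  [0,0.04,0,0],
  [0,0.04,0,0],
  [0,0.03,0,0],
])

```text
time: 30.08
eef_pos: [0.5405, -0.1305, 0.2339]
tcp_rot: [1.0, 0.025, 0.009, 0.015]
contact_force: [0.0, 1.1, 0.3]
opening: 0.783
```

```bash
python3 tilt.py
```

```text
t 30.0833 p [ 0.5405 -0.1305  0.2339] tiltxy [ 0.019  -0.0291] radial 0.0252 tang -0.0238 yaw 0.0503 q [-0.411  0.019  1.894 -0.02   1.2    1.117]
```

>>> jog_arm([
  [-0.008,0.012,0,0.025],
  [-0.008,0.012,0.02,0.025],
  [-0.004,0.008,0.03,0],
  [0,0,0.03,0],
  [0,0,0.02,0],
  [0,0,0.01,0],
  [0,0,0,0],
  [0,0,0,0],
])

```text
time: 30.75
eef_pos: [0.5307, -0.1781, 0.1346]
tcp_rot: [1.0, -0.006, 0.022, 0.02]
contact_force: [0.3, 0.9, 0.4]
opening: 0.786
```

```bash
python3 tilt.py;  python3 - <<'E'
from h import *
s=shot('side','s10'); crop(s,190,200,380,400,3.5,'cs10')
E
```

```text
t 30.75 p [ 0.5307 -0.1781  0.1346] tiltxy [ 0.0428 -0.0406] radial 0.0535 tang -0.0249 yaw -0.011 q [-0.498  0.123  1.978 -0.018  0.983  1.094]
```

View pics/cs10.png

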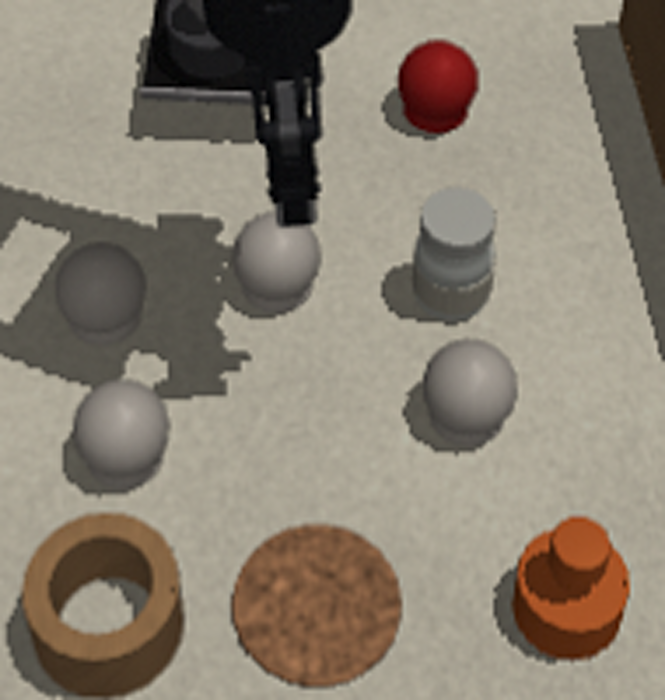

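>>> jog_arm([
  [-0.006,-0.008,0,0],
  [-0.006,-0.008,0.01,0],
  [-0.002,-0.002,0.015,0],
  [0,0,0.015,0],
  [0,0,0.015,0],
  [0,0,0.01,0],
  [0,0,0,0],
  [0,0,0,0],
], grip=0.074)

```text
time: 31.47
eef_pos: [0.5229, -0.1583, 0.0741]
tcp_rot: [0.999, -0.004, 0.029, 0.024]
contact_force: [0.2, 0.3, 0.6]
opening: 0.866
```

```bash
python3 tilt.py
```

```text
t 31.4667 p [ 0.5229 -0.1583  0.0741] tiltxy [ 0.0586 -0.0473] radial 0.0698 tang -0.0283 yaw -0.0056 q [-0.473  0.177  2.047 -0.021  0.843  1.118]
```

>>> jog_arm([
  [-0.003,0.001,0.01,0],
  [-0.002,0.001,0.012,0],
  [0,0,0.012,0],
  [0,0,0.009,0],
  [0,0,0.005,0],
  [0,0,0.002,0],
  [0,0,0,0],
  [0,0,0,0],
])

```text
time: 32.13
eef_pos: [0.5216, -0.1635, 0.0205]
tcp_rot: [0.999, -0.004, 0.031, 0.024]
contact_force: [0.2, -0.5, 0.9]
opening: 0.865
```

```bash
python3 tilt.py;  python3 - <<'E'
from h import *
s=shot('side','s11'); crop(s,220,220,350,330,5,'cs11')
E
```

```text
t 32.1333 p [ 0.5216 -0.1635  0.0205] tiltxy [ 0.0612 -0.0486] radial 0.0729 tang -0.0281 yaw -0.0058 q [-0.483  0.271  2.059 -0.022  0.735  1.111]
```

View pics/cs11.png

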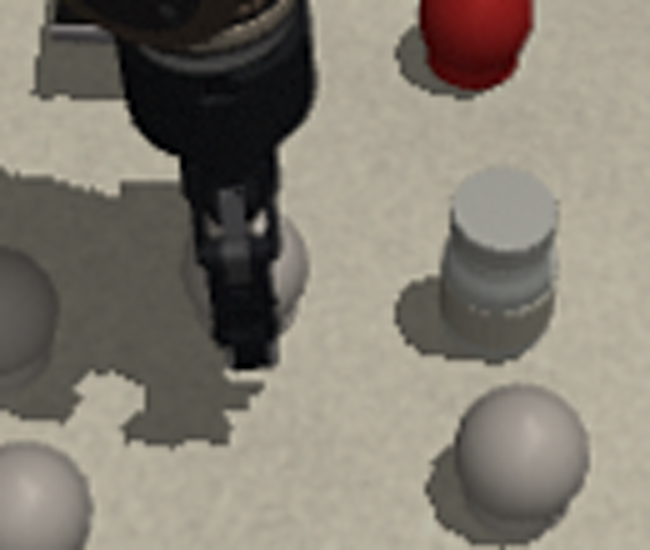

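Centred on ball B. I grip and lift.

>>> jog_arm([
  [0,0,0,0],
  [0,0,0,0],
  [0,0,0,0],
  [0,0,0,0],
  [0,0,0,0],
  [0,0,0,0],
  [0,0,0,0],
  [0,0,0,0],
], grip=0.045)

```text
time: 32.85
eef_pos: [0.5224, -0.1636, 0.0221]
tcp_rot: [0.999, -0.004, 0.032, 0.025]
contact_force: [0.5, -0.1, -1.5]
opening: 0.603
```

>>> jog_arm([
  [0,0,-0.008,0],
  [0,0,-0.02,0],
  [0,0,-0.035,0],
  [0,0,-0.04,0],
  [0,0,-0.04,0],
  [0,0,-0.04,0],
  [0,0,-0.02,0],
  [0,0,0,0],
])

```text
time: 33.52
eef_pos: [0.5061, -0.1518, 0.2332]
tcp_rot: [0.999, -0.004, 0.028, 0.023]
contact_force: [0.9, -0.2, 0.1]
opening: 0.607
```

```bash
python3 tilt.py
```

```text
t 33.5167 p [ 0.5061 -0.1518  0.2332] tiltxy [ 0.0558 -0.0455] radial 0.0665 tang -0.0276 yaw -0.006 q [-0.477 -0.067  1.98  -0.016  1.158  1.107]
```

>>> jog_arm([
  [0.004,-0.03,-0.003,0],
  [0.004,-0.04,-0.003,0],
  [0.004,-0.04,-0.003,0],
  [0.004,-0.04,-0.003,0],
  [0.004,-0.04,-0.003,0],
  [0.004,-0.04,-0.003,0],
  [0.004,-0.04,0,0],
  [0.004,-0.03,0,0],
])

```text
time: 34.18
eef_pos: [0.5391, 0.1532, 0.2331]
tcp_rot: [0.999, -0.011, 0.027, 0.025]
contact_force: [-0.4, 0.8, -1.3]
opening: 0.606
```

```bash
python3 tilt.py
```

```text
t 34.1833 p [0.5391 0.1532 0.2331] tiltxy [ 0.0532 -0.0507] radial 0.0373 tang -0.0633 yaw -0.0204 q [ 0.12   0.024  1.891 -0.061  1.181  1.735]
```

>>> jog_arm([
  [0.012,-0.035,0,-0.01],
  [0.012,-0.035,0,-0.01],
  [0.012,-0.035,0,0],
  [0.01,-0.03,0,0],
  [0.006,-0.015,0,0],
  [0,0,0,0],
  [0,0,0,0],
  [0,0,0,0],
])

```text
time: 34.85
eef_pos: [0.5857, 0.3162, 0.2092]
tcp_rot: [0.999, 0.005, 0.016, 0.028]
contact_force: [-0.6, 0.2, -1.1]
opening: 0.607
```

```bash
python3 tilt.py
```

```text
t 34.85 p [0.5857 0.3162 0.2092] tiltxy [ 0.0317 -0.0562] radial 0.0012 tang -0.0645 yaw 0.0112 q [ 0.366  0.293  1.632 -0.068  1.209  1.95 ]
```

>>> jog_arm([
  [0.005,0,0.01,0],
  [0.005,0,0.02,0],
  [0.002,0,0.025,0],
  [0,0,0.025,0],
  [0,0,0.02,0],
  [0,0,0.01,0],
  [0,0,0,0],
  [0,0,0,0],
])

```text
time: 35.52
eef_pos: [0.6027, 0.2991, 0.0928]
tcp_rot: [0.999, -0.0, 0.016, 0.029]
contact_force: [-0.2, 0.3, -0.4]
opening: 0.61
```

```bash
python3 tilt.py
```

```text
t 35.5167 p [0.6027 0.2991 0.0928] tiltxy [ 0.0311 -0.0585] radial 0.0018 tang -0.0662 yaw 0.0003 q [ 0.333  0.43   1.681 -0.077  1.021  1.945]
```

>>> jog_arm([
  [-0.002,-0.005,0.008,0],
  [-0.002,-0.005,0.01,0],
  [0,0,0.01,0],
  [0,0,0.007,0],
  [0,0,0.004,0],
  [0,0,0.001,0],
  [0,0,0,0],
  [0,0,0,0],
])

```text
time: 36.18
eef_pos: [0.6026, 0.3086, 0.0533]
tcp_rot: [0.999, -0.0, 0.02, 0.028]
contact_force: [-0.2, -0.5, 0.1]
opening: 0.608
```

>>> jog_arm([
  [0,0,0.003,0],
  [0,0,0.003,0],
  [0,0,0.002,0],
  [0,0,0.001,0],
  [0,0,0,0],
  [0,0,0,0],
  [0,0,0,0],
  [0,0,0,0],
])

```text
time: 36.85
eef_pos: [0.6042, 0.3083, 0.0451]
tcp_rot: [0.999, -0.0, 0.021, 0.027]
contact_force: [0.2, 0.1, -1.1]
opening: 0.608
```

>>> jog_arm([
  [0,0,0.0015,0],
  [0,0,0.001,0],
  [0,0,0.0005,0],
  [0,0,0,0],
  [0,0,0,0],
  [0,0,0,0],
  [0,0,0,0],
  [0,0,0,0],
])

```text
time: 37.52
eef_pos: [0.6045, 0.3081, 0.0421]
tcp_rot: [0.999, -0.0, 0.021, 0.027]
contact_force: [-0.1, -0.1, -1.3]
opening: 0.606
```

>>> jog_arm([
  [0,0,0.0015,0],
  [0,0,0.001,0],
  [0,0,0,0],
  [0,0,0,0],
  [0,0,0,0],
  [0,0,0,0],
  [0,0,0,0],
  [0,0,0,0],
])

```text
time: 38.18
eef_pos: [0.605, 0.3084, 0.0419]
tcp_rot: [0.999, -0.0, 0.021, 0.027]
contact_force: [-1.3, -0.2, 2.2]
opening: 0.607
```

Contact (+2 N). I open and rise.

>>> jog_arm([
  [0,0,0,0],
  [0,0,0,0],
  [0,0,0,0],
  [0,0,0,0],
  [0,0,-0.01,0],
  [0,0,-0.02,0],
  [0,0,-0.02,0],
  [0,0,-0.02,0],
], grip=0.067)

```text
time: 38.85
eef_pos: [0.5988, 0.3106, 0.1077]
tcp_rot: [0.999, -0.001, 0.016, 0.029]
contact_force: [0.2, -1.8, 0.1]
opening: 0.785
```

>>> jog_arm([
  [0,0,-0.02,0],
  [0,0,-0.02,0],
  [0,0,-0.02,0],
  [-0.005,0.02,-0.015,0],
  [-0.01,0.03,-0.005,0],
  [-0.01,0.035,0,0],
  [-0.01,0.035,0,0],
  [-0.01,0.035,0,0],
])

```text
time: 39.52
eef_pos: [0.5541, 0.1637, 0.2132]
tcp_rot: [0.999, 0.005, 0.028, 0.025]
contact_force: [0.8, 0.2, 0.4]
opening: 0.784
```

```bash
python3 tilt.py;  python3 - <<'E'
from h import *
s=shot('side','s12'); crop(s,200,40,340,240,3,'cs12')
E
```

```text
t 39.5167 p [0.5541 0.1637 0.2132] tiltxy [ 0.0561 -0.0497] radial 0.0397 tang -0.0636 yaw 0.0106 q [ 0.136  0.08   1.87  -0.063  1.143  1.722]
```

View pics/cs12.png

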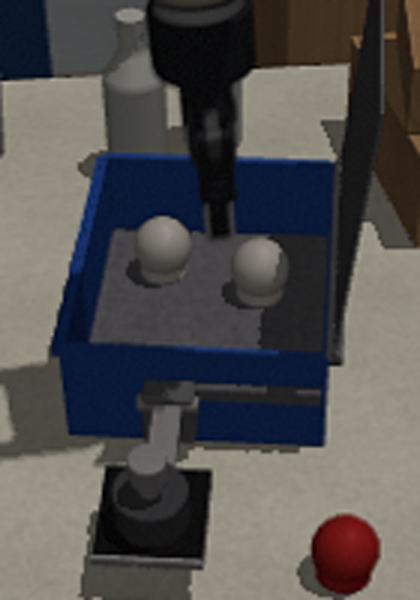

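>>> jog_arm([
  [0.003,0.04,-0.003,0.005],
  [0.003,0.04,0,0.005],
  [0.003,0.04,0,0],
  [0.003,0.04,0,0],
  [0.003,0.04,0,0],
  [0.003,0.04,0,0],
  [0.003,0.04,0,0],
  [0.003,0.03,0,0],
])

```text
time: 40.23
eef_pos: [0.5739, -0.1554, 0.2429]
tcp_rot: [0.999, 0.001, 0.033, 0.028]
contact_force: [0.4, 0.6, -0.3]
opening: 0.787
```

```bash
python3 tilt.py
```

```text
t 40.2333 p [ 0.5739 -0.1554  0.2429] tiltxy [ 0.0661 -0.0549] radial 0.0782 tang -0.0357 yaw 0.0042 q [-0.426  0.07   1.825 -0.025  1.164  1.152]
```

>>> jog_arm([
  [0.012,0.03,0,0],
  [0.012,0.03,0,0],
  [0.012,0.03,0,0],
  [0.01,0.018,0,0],
  [0,0,-0.03,0],
  [0,0,-0.04,0],
  [0,0,-0.02,0],
  [0,0,0,0],
])

```text
time: 40.9
eef_pos: [0.6123, -0.2732, 0.3476]
tcp_rot: [0.999, -0.005, 0.033, 0.028]
contact_force: [0.3, 0.0, 0.3]
opening: 0.785
```

```bash
python3 tilt.py
```

```text
t 40.9 p [ 0.6123 -0.2732  0.3476] tiltxy [ 0.0648 -0.0569] radial 0.0824 tang -0.0255 yaw -0.0085 q [-0.566  0.176  1.519 -0.014  1.361  1.017]
```

>>> jog_arm([
  [0,0,0.012,0],
  [0,0,0.015,0],
  [0,0,0.015,0],
  [0,0,0.015,0],
  [0,0,0.015,0],
  [0,0,0.015,0],
  [0,0,0.015,0],
  [0,0,0.012,0],
])

```text
time: 41.57
eef_pos: [0.6171, -0.2761, 0.2187]
tcp_rot: [0.999, -0.004, 0.031, 0.027]
contact_force: [-0.7, 0.2, 0.7]
opening: 0.783
```

```bash
python3 tilt.py
```

```text
t 41.5667 p [ 0.6171 -0.2761  0.2187] tiltxy [ 0.0607 -0.0537] radial 0.0774 tang -0.0242 yaw -0.0065 q [-0.566  0.268  1.644 -0.014  1.149  1.018]
```

>>> jog_arm([
  [0,-0.007,0.01,0],
  [0,-0.007,0.015,0],
  [0,-0.004,0.02,0],
  [0,0,0.02,0],
  [0,0,0.02,0],
  [0,0,0.01,0],
  [0,0,0,0],
  [0,0,0,0],
])

```text
time: 42.23
eef_pos: [0.6159, -0.2537, 0.1022]
tcp_rot: [1.0, -0.003, 0.022, 0.021]
contact_force: [0.0, -0.3, 0.7]
opening: 0.786
```

```bash
python3 tilt.py;  python3 - <<'E'
from h import *
s=shot('side','s13'); crop(s,190,200,380,400,3.5,'cs13')
E
```

```text
t 42.2333 p [ 0.6159 -0.2537  0.1022] tiltxy [ 0.0431 -0.0416] radial 0.0556 tang -0.022 yaw -0.0051 q [-0.538  0.38   1.73  -0.017  0.973  1.048]
```

View pics/cs13.png

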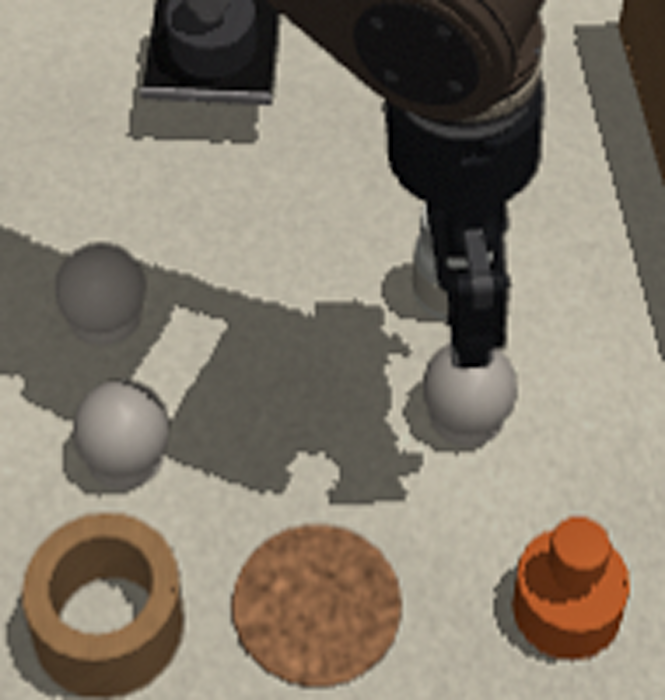

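>>> jog_arm([
  [0.003,0.004,0,0],
  [0.001,0.003,0.005,0],
  [0,0,0.01,0],
  [0,0,0.012,0],
  [0,0,0.008,0],
  [0,0,0.003,0],
  [0,0,0,0],
  [0,0,0,0],
])

```text
time: 42.95
eef_pos: [0.6252, -0.2655, 0.0666]
tcp_rot: [0.999, -0.003, 0.026, 0.023]
contact_force: [-0.0, -0.1, -0.1]
opening: 0.786
```

>>> jog_arm([
  [-0.002,-0.002,0.008,0],
  [-0.002,-0.001,0.01,0],
  [0,0,0.01,0],
  [0,0,0.009,0],
  [0,0,0.004,0],
  [0,0,0.002,0],
  [0,0,0,0],
  [0,0,0,0],
])

```text
time: 43.62
eef_pos: [0.6232, -0.2647, 0.0185]
tcp_rot: [0.999, -0.003, 0.026, 0.024]
contact_force: [-0.5, -1.3, 0.5]
opening: 0.787
```

```bash
python3 tilt.py;  python3 - <<'E'
from h import *
s=shot('side','s14'); crop(s,260,220,390,350,5,'cs14')
E
```

```text
t 43.6167 p [ 0.6232 -0.2647  0.0185] tiltxy [ 0.0517 -0.0474] radial 0.0661 tang -0.0234 yaw -0.0057 q [-0.546  0.511  1.727 -0.018  0.835  1.043]
```

View pics/cs14.png

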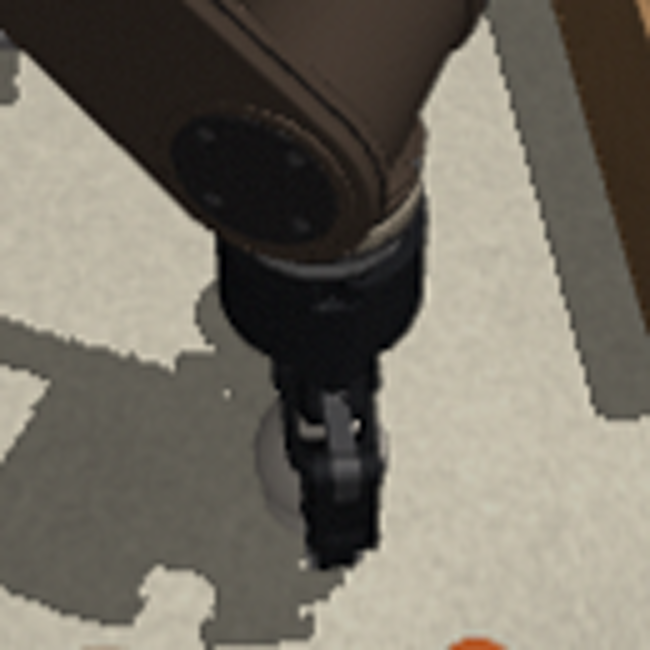

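>>> jog_arm([
  [0,0,-0.001,0],
  [0,0,0,0],
  [0,0,0,0],
  [0,0,0,0],
  [0,0,0,0],
  [0,0,0,0],
  [0,0,0,0],
  [0,0,0,0],
], grip=0.045)

```text
time: 44.33
eef_pos: [0.6232, -0.2639, 0.0204]
tcp_rot: [0.999, -0.003, 0.026, 0.023]
contact_force: [0.2, 0.4, -1.2]
opening: 0.613
```

>>> jog_arm([
  [0,0,-0.008,0],
  [0,0,-0.02,0],
  [0,0,-0.035,0],
  [0,0,-0.04,0],
  [0,0,-0.04,0],
  [0,0,-0.04,0],
  [0,0,-0.02,0],
  [0,0,0,0],
])

```text
time: 45.0
eef_pos: [0.6099, -0.2527, 0.2305]
tcp_rot: [1.0, -0.003, 0.022, 0.021]
contact_force: [0.4, 0.1, -1.1]
opening: 0.609
```

```bash
python3 tilt.py
```

```text
t 45.0 p [ 0.6099 -0.2527  0.2305] tiltxy [ 0.0438 -0.0418] radial 0.0565 tang -0.0218 yaw -0.0057 q [-0.541  0.235  1.662 -0.014  1.186  1.041]
```

>>> jog_arm([
  [-0.001,-0.03,-0.003,0],
  [-0.001,-0.04,-0.003,0],
  [-0.001,-0.04,-0.003,0],
  [-0.001,-0.04,-0.003,0],
  [-0.001,-0.04,-0.003,0],
  [-0.001,-0.04,-0.003,0],
  [-0.001,-0.04,-0.003,0],
  [-0.001,-0.04,0,0],
])

```text
time: 45.67
eef_pos: [0.6018, 0.0601, 0.2322]
tcp_rot: [0.999, -0.011, 0.021, 0.023]
contact_force: [0.4, 0.1, -1.3]
opening: 0.609
```

```bash
python3 tilt.py
```

```text
t 45.6667 p [0.6018 0.0601 0.2322] tiltxy [ 0.0416 -0.0467] radial 0.0367 tang -0.0506 yaw -0.0213 q [-0.05   0.123  1.786 -0.048  1.188  1.56 ]
```

>>> jog_arm([
  [-0.003,-0.035,0,-0.01],
  [-0.003,-0.035,0,-0.01],
  [-0.003,-0.03,0,0],
  [-0.003,-0.03,0,0],
  [0,-0.012,0,0],
  [0,0,0,0],
  [0,0,0,0],
  [0,0,0,0],
])

```text
time: 46.33
eef_pos: [0.5825, 0.2155, 0.2115]
tcp_rot: [1.0, 0.005, 0.012, 0.024]
contact_force: [-0.0, -0.0, -0.5]
opening: 0.611
```

```bash
python3 tilt.py
```

```text
t 46.3333 p [0.5825 0.2155 0.2115] tiltxy [ 0.0243 -0.0477] radial 0.0063 tang -0.0532 yaw 0.0101 q [ 0.211  0.193  1.747 -0.056  1.189  1.793]
```

>>> jog_arm([
  [0,0,0.01,0],
  [0,-0.002,0.02,0],
  [0,-0.002,0.025,0],
  [0,0,0.025,0],
  [0,0,0.02,0],
  [0,0,0.01,0],
  [0,0,0,0],
  [0,0,0,0],
])

```text
time: 47.0
eef_pos: [0.5892, 0.2015, 0.0957]
tcp_rot: [1.0, -0.003, 0.014, 0.025]
contact_force: [-0.2, -0.4, -1.3]
opening: 0.608
```

```bash
python3 tilt.py
```

```text
t 47.0 p [0.5892 0.2015 0.0957] tiltxy [ 0.0271 -0.0502] radial 0.0094 tang -0.0563 yaw -0.0052 q [ 0.188  0.325  1.816 -0.065  0.984  1.8  ]
```

>>> jog_arm([
  [-0.003,-0.005,0.008,0],
  [-0.003,-0.005,0.01,0],
  [0,0,0.01,0],
  [0,0,0.008,0],
  [0,0,0.004,0],
  [0,0,0.003,0],
  [0,0,0,0],
  [0,0,0,0],
])

```text
time: 47.67
eef_pos: [0.5872, 0.2105, 0.0524]
tcp_rot: [1.0, -0.003, 0.018, 0.024]
contact_force: [-0.4, 0.5, -0.5]
opening: 0.608
```

>>> jog_arm([
  [0,0,0.003,0],
  [0,0,0.002,0],
  [0,0,0.001,0],
  [0,0,0,0],
  [0,0,0,0],
  [0,0,0,0],
  [0,0,0,0],
  [0,0,0,0],
])

```text
time: 48.33
eef_pos: [0.5889, 0.2104, 0.0476]
tcp_rot: [1.0, -0.003, 0.019, 0.024]
contact_force: [-0.0, -0.0, -1.1]
opening: 0.607
```

>>> jog_arm([
  [0,0,0.003,0],
  [0,0,0.002,0],
  [0,0,0.001,0],
  [0,0,0.0005,0],
  [0,0,0,0],
  [0,0,0,0],
  [0,0,0,0],
  [0,0,0,0],
])

```text
time: 49.0
eef_pos: [0.5893, 0.21, 0.0406]
tcp_rot: [1.0, -0.003, 0.02, 0.024]
contact_force: [-0.2, -0.1, -0.9]
opening: 0.606
```

>>> jog_arm([
  [0,0,0.0015,0],
  [0,0,0.0005,0],
  [0,0,0,0],
  [0,0,0,0],
  [0,0,0,0],
  [0,0,0,0],
  [0,0,0,0],
  [0,0,0,0],
])

```text
time: 49.67
eef_pos: [0.5896, 0.2101, 0.0404]
tcp_rot: [1.0, -0.003, 0.02, 0.024]
contact_force: [-1.8, -0.3, 1.2]
opening: 0.604
```

Contact. I open, rise and go for E.

>>> jog_arm([
  [0,0,0,0],
  [0,0,0,0],
  [0,0,0,0],
  [0,0,0,0],
  [0,0,-0.01,0],
  [0,0,-0.02,0],
  [0,0,-0.02,0],
  [0,0,-0.02,0],
], grip=0.067)

```text
time: 50.33
eef_pos: [0.5835, 0.2125, 0.107]
tcp_rot: [1.0, -0.003, 0.014, 0.025]
contact_force: [-0.3, 0.1, 0.1]
opening: 0.787
```

>>> jog_arm([
  [0,0,-0.02,0],
  [0,0,-0.025,0],
  [0,0,-0.025,0],
  [-0.01,0.02,-0.02,0],
  [-0.01,0.03,-0.005,0],
  [-0.01,0.035,0,0],
  [-0.01,0.035,0,0],
  [-0.01,0.035,0,0],
])

```text
time: 51.0
eef_pos: [0.5326, 0.0649, 0.2269]
tcp_rot: [0.999, 0.002, 0.026, 0.023]
contact_force: [0.6, 0.5, -0.2]
opening: 0.787
```

```bash
python3 tilt.py;  python3 - <<'E'
from h import *
s=shot('side','s15')
E
```

```text
t 51.0 p [0.5326 0.0649 0.2269] tiltxy [ 0.0517 -0.0458] radial 0.0457 tang -0.0517 yaw 0.0059 q [-0.048 -0.031  1.957 -0.047  1.162  1.535]
```

View pics/s15.png

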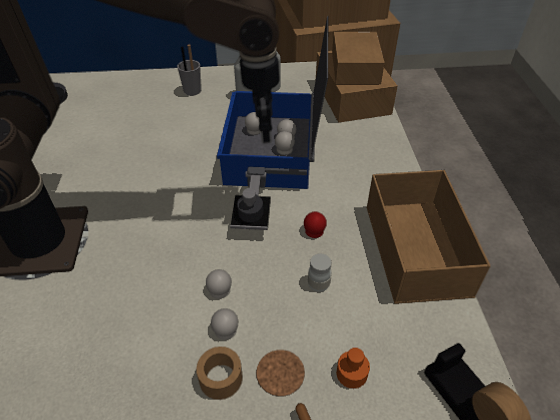

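>>> jog_arm([
  [-0.015,0.035,0,0.003],
  [-0.015,0.035,0,0.003],
  [-0.015,0.035,0,0],
  [-0.015,0.035,0,0],
  [-0.015,0.035,0,0],
  [-0.015,0.03,0,0],
  [-0.01,0.01,0,0],
  [0,0,0,0],
])

```text
time: 51.72
eef_pos: [0.4265, -0.163, 0.2407]
tcp_rot: [0.999, -0.003, 0.032, 0.028]
contact_force: [0.3, 0.3, -0.9]
opening: 0.779
```

```bash
python3 tilt.py
```

```text
t 51.7167 p [ 0.4265 -0.163   0.2407] tiltxy [ 0.0633 -0.0566] radial 0.0794 tang -0.0303 yaw -0.0046 q [-0.581 -0.261  2.134 -0.014  1.184  1.001]
```

>>> jog_arm([
  [-0.006,0,0.01,0],
  [-0.006,0,0.02,0],
  [-0.006,0,0.025,0],
  [-0.002,0,0.025,0],
  [0,0,0.02,0],
  [0,0,0.01,0],
  [0,0,0,0],
  [0,0,0,0],
])

```text
time: 52.38
eef_pos: [0.4148, -0.1638, 0.1257]
tcp_rot: [0.999, -0.0, 0.035, 0.028]
contact_force: [0.0, -0.2, -0.5]
opening: 0.784
```

```bash
python3 tilt.py
python3 - <<'E'
from h import *
s=shot('side','s16'); crop(s,180,230,310,380,4,'cs16')
E
```

```text
t 52.3833 p [ 0.4148 -0.1638  0.1257] tiltxy [ 0.0697 -0.057 ] radial 0.0857 tang -0.0274 yaw 0.0014 q [-0.6   -0.146  2.265 -0.01   0.934  0.977]
```

View pics/cs16.png

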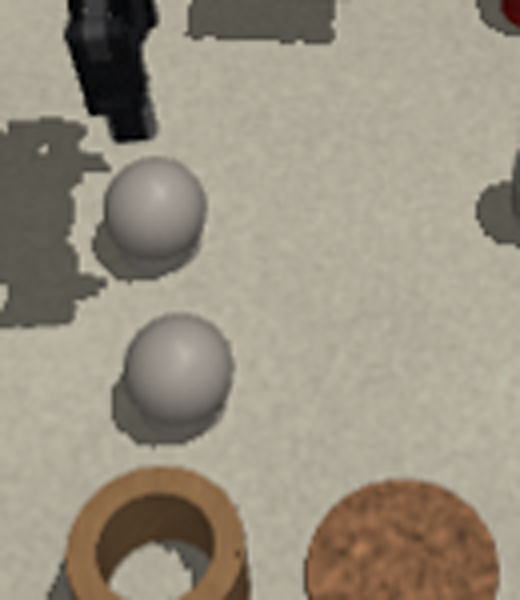

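>>> jog_arm([
  [-0.003,0.003,0.01,0],
  [-0.003,0.003,0.012,0],
  [-0.001,0,0.015,0],
  [0,0,0.015,0],
  [0,0,0.008,0],
  [0,0,0.003,0],
  [0,0,0,0],
  [0,0,0,0],
], grip=0.071)

```text
time: 53.1
eef_pos: [0.4171, -0.1761, 0.0657]
tcp_rot: [0.999, 0.002, 0.041, 0.033]
contact_force: [-0.5, 0.3, 0.5]
opening: 0.828
```

```bash
python3 tilt.py
```

```text
t 53.1 p [ 0.4171 -0.1761  0.0657] tiltxy [ 0.0825 -0.0656] radial 0.1016 tang -0.0283 yaw 0.0064 q [-0.621 -0.026  2.288 -0.008  0.775  0.951]
```

>>> jog_arm([
  [-0.003,-0.002,0.008,0],
  [-0.002,0,0.01,0],
  [0,0,0.01,0],
  [0,0,0.008,0],
  [0,0,0.004,0],
  [0,0,0.002,0],
  [0,0,0,0],
  [0,0,0,0],
])

```text
time: 53.77
eef_pos: [0.4182, -0.1785, 0.0244]
tcp_rot: [0.998, 0.002, 0.045, 0.036]
contact_force: [0.7, -0.1, -0.2]
opening: 0.829
```

```bash
python3 tilt.py
python3 - <<'E'
from h import *
s=shot('side','s17'); crop(s,180,230,310,380,4,'cs17')
E
```

```text
t 53.7667 p [ 0.4182 -0.1785  0.0244] tiltxy [ 0.0901 -0.071 ] radial 0.1107 tang -0.0299 yaw 0.0079 q [-0.625  0.064  2.298 -0.008  0.666  0.948]
```

View pics/cs17.png

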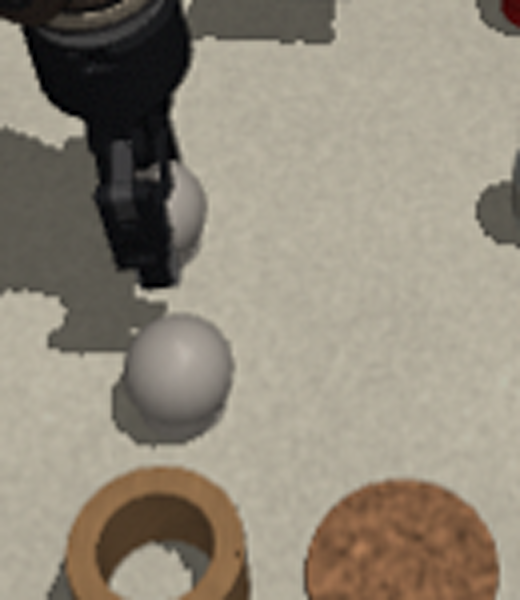

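>>> jog_arm([
  [-0.002,-0.001,0.003,0],
  [0,0,0.001,0],
  [0,0,0,0],
  [0,0,0,0],
  [0,0,0,0],
  [0,0,0,0],
  [0,0,0,0],
  [0,0,0,0],
])

```text
time: 54.48
eef_pos: [0.4175, -0.1784, 0.0214]
tcp_rot: [0.998, 0.002, 0.047, 0.037]
contact_force: [0.8, 0.1, -0.4]
opening: 0.831
```

>>> jog_arm([
  [0,0,0,0],
  [0,0,0,0],
  [0,0,0,0],
  [0,0,0,0],
  [0,0,0,0],
  [0,0,0,0],
  [0,0,0,0],
  [0,0,0,0],
], grip=0.045)

```text
time: 55.15
eef_pos: [0.4176, -0.1783, 0.0219]
tcp_rot: [0.998, 0.002, 0.046, 0.036]
contact_force: [-0.2, 0.5, 0.9]
opening: 0.613
```

>>> jog_arm([
  [0,0,-0.008,0],
  [0,0,-0.02,0],
  [0,0,-0.035,0],
  [0,0,-0.04,0],
  [0,0,-0.04,0],
  [0,0,-0.04,0],
  [0,0,-0.02,0],
  [0,0,0,0],
])

```text
time: 55.82
eef_pos: [0.3945, -0.1607, 0.2318]
tcp_rot: [0.999, 0.002, 0.042, 0.034]
contact_force: [0.4, -0.8, -1.0]
opening: 0.607
```

```bash
python3 tilt.py
```

```text
t 55.8167 p [ 0.3945 -0.1607  0.2318] tiltxy [ 0.0847 -0.0671] radial 0.1038 tang -0.0302 yaw 0.0075 q [-0.623 -0.352  2.22  -0.006  1.165  0.945]
```

>>> jog_arm([
  [0.01,-0.03,-0.003,0],
  [0.012,-0.038,-0.003,0],
  [0.012,-0.038,-0.003,0],
  [0.012,-0.038,-0.003,0],
  [0.012,-0.038,-0.003,0],
  [0.012,-0.038,-0.003,0],
  [0.012,-0.038,-0.002,0],
  [0.01,-0.038,0,0],
])

```text
time: 56.48
eef_pos: [0.4852, 0.1415, 0.2337]
tcp_rot: [0.998, -0.006, 0.042, 0.037]
contact_force: [0.8, -0.0, -1.0]
opening: 0.611
```

```bash
python3 tilt.py
```

```text
t 56.4833 p [0.4852 0.1415 0.2337] tiltxy [ 0.0834 -0.0748] radial 0.0591 tang -0.0952 yaw -0.0094 q [ 0.123 -0.117  2.027 -0.092  1.16   1.74 ]
```

>>> jog_arm([
  [0,-0.025,0,-0.005],
  [-0.002,-0.02,0.01,-0.005],
  [-0.002,-0.01,0.02,0],
  [0,0,0.03,0],
  [0,0,0.025,0],
  [0,0,0.015,0],
  [0,0,0,0],
  [0,0,0,0],
])

```text
time: 57.15
eef_pos: [0.4831, 0.2004, 0.1129]
tcp_rot: [0.999, 0.007, 0.034, 0.037]
contact_force: [-0.3, -0.2, -0.7]
opening: 0.606
```

```bash
python3 tilt.py
```

```text
t 57.15 p [0.4831 0.2004 0.1129] tiltxy [ 0.068  -0.0743] radial 0.0343 tang -0.0947 yaw 0.0156 q [ 0.24   0.087  2.066 -0.109  0.944  1.86 ]
```

>>> jog_arm([
  [0.001,0,0.01,0],
  [0,0,0.012,0],
  [0,0,0.014,0],
  [0,0,0.01,0],
  [0,0,0.005,0],
  [0,0,0.002,0],
  [0,0,0,0],
  [0,0,0,0],
])

```text
time: 57.82
eef_pos: [0.4913, 0.1964, 0.0603]
tcp_rot: [0.999, 0.006, 0.037, 0.037]
contact_force: [0.2, -0.1, 0.3]
opening: 0.61
```

>>> jog_arm([
  [-0.002,-0.001,0.005,0],
  [-0.001,0,0.005,0],
  [0,0,0.003,0],
  [0,0,0.002,0],
  [0,0,0,0],
  [0,0,0,0],
  [0,0,0,0],
  [0,0,0,0],
])

```text
time: 58.48
eef_pos: [0.4998, 0.1979, 0.0588]
tcp_rot: [0.998, 0.007, 0.048, 0.037]
contact_force: [0.3, 1.4, 2.0]
opening: 0.604
```

```bash
python3 tilt.py
python3 - <<'E'
from h import *
s=shot('side','s18'); crop(s,200,60,340,240,4,'cs18'); t=shot('top','t18'); crop(t,70,140,280,290,3.8,'ct18')
E
```

```text
t 58.4833 p [0.4998 0.1979 0.0588] tiltxy [ 0.0972 -0.0733] radial 0.0634 tang -0.104 yaw 0.0175 q [ 0.23   0.192  2.068 -0.13   0.808  1.874]
```

View pics/cs18.png

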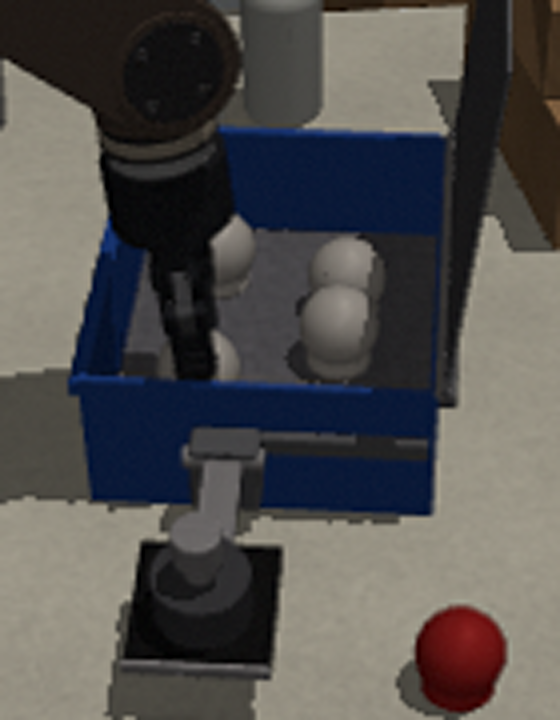

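View pics/ct18.png

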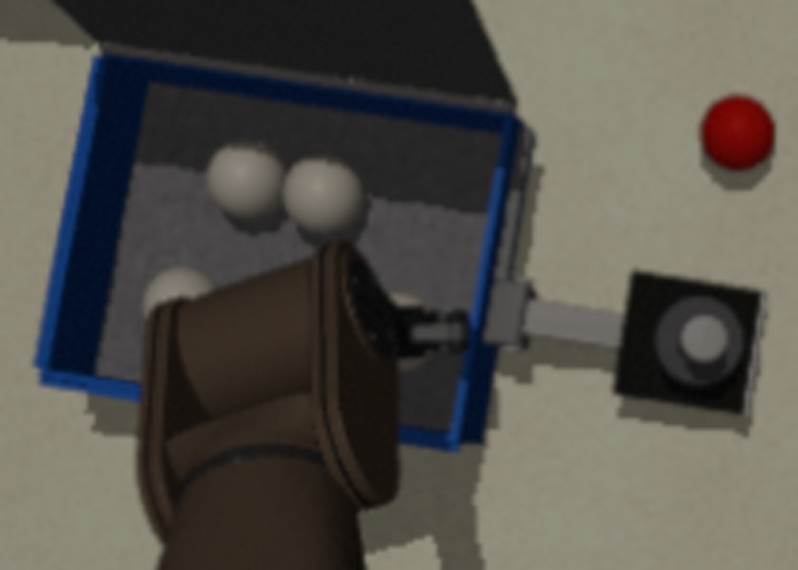

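Run:
```python
from h import *
t=cv2.imread('pics/t18.png')[:,:,::-1]; s=cv2.imread('pics/s18.png')[:,:,::-1]
crop(t,100,180,220,270,6.5,'ct18b')
cb=lambda x,y:((x+.5)/3.8-.5+70,(y+.5)/3.8-.5+140)
for q in((248,180),(323,195),(180,300)): print(plane('top',cb(*q),.048))
print('rim inner -y', plane('top',cb(503,140),.1),plane('top',cb(457,430),.1), 'finger', [plane('top',cb(468,330),z) for z in (.05,.08,.1)])
for q in((348,268),(338,318)): print('side',plane('side',((q[0]+.5)/4-.5+200,(q[1]+.5)/4-.5+60),.048))
```

```text
[0.60182674 0.30442232 0.048     ]
[0.59123243 0.25221653 0.048     ]
[0.51964979 0.34909251 0.048     ]
rim inner -y [0.61941973 0.12104891 0.1       ] [0.43110373 0.14817044 0.1       ] finger [array([0.49889356, 0.15092788, 0.05      ]), array([0.49680824, 0.14554857, 0.08      ]), array([0.49541802, 0.14196237, 0.1       ])]
side [0.60421108 0.31727474 0.048     ]
side [0.59223907 0.26275888 0.048     ]
```

View pics/ct18b.png

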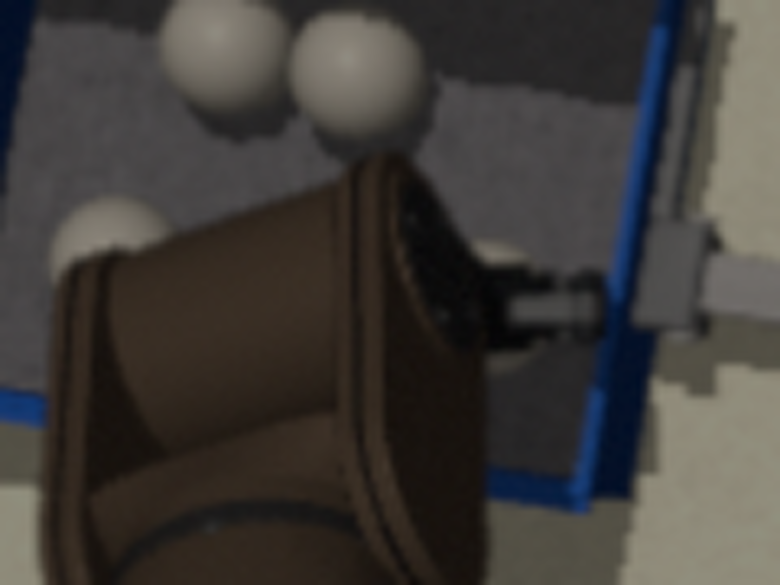

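The finger is touching the bin's -y wall (top crop 600,300). I also see that the third ball now stands at (0.591, 0.252), about 4 cm from where I put it, still inside on the foam. I back off, shift +y and lower again.

>>> jog_arm([
  [0,0,-0.008,0],
  [-0.002,-0.005,-0.005,0],
  [-0.003,-0.006,0,0],
  [-0.002,-0.005,0,0],
  [0,0,0,0],
  [0,0,0,0],
  [0,0,0,0],
  [0,0,0,0],
])

```text
time: 59.25
eef_pos: [0.4872, 0.2162, 0.0681]
tcp_rot: [0.998, 0.007, 0.045, 0.038]
contact_force: [-0.8, 0.4, -1.5]
opening: 0.61
```

```bash
python3 tilt.py
```

```text
t 59.25 p [0.4872 0.2162 0.0681] tiltxy [ 0.0904 -0.0745] radial 0.0524 tang -0.1048 yaw 0.0175 q [ 0.271  0.172  2.07  -0.13   0.837  1.911]
```

>>> jog_arm([
  [0,0,0.005,0],
  [0,0,0.005,0],
  [0,0,0.004,0],
  [0,0,0.002,0],
  [0,0,0.001,0],
  [0,0,0,0],
  [0,0,0,0],
  [0,0,0,0],
])

```text
time: 59.92
eef_pos: [0.4885, 0.2139, 0.0481]
tcp_rot: [0.998, 0.006, 0.044, 0.038]
contact_force: [0.2, -0.9, -0.4]
opening: 0.609
```

>>> jog_arm([
  [0,0,0.003,0],
  [0,0,0.002,0],
  [0,0,0.001,0],
  [0,0,0,0],
  [0,0,0,0],
  [0,0,0,0],
  [0,0,0,0],
  [0,0,0,0],
])

```text
time: 60.58
eef_pos: [0.4896, 0.2136, 0.0422]
tcp_rot: [0.998, 0.006, 0.045, 0.038]
contact_force: [-0.1, 0.4, -0.7]
opening: 0.608
```

>>> jog_arm([
  [0,0,0.0015,0],
  [0,0,0.0005,0],
  [0,0,0,0],
  [0,0,0,0],
  [0,0,0,0],
  [0,0,0,0],
  [0,0,0,0],
  [0,0,0,0],
])

```text
time: 61.25
eef_pos: [0.4899, 0.2136, 0.0418]
tcp_rot: [0.998, 0.007, 0.044, 0.038]
contact_force: [-0.7, 0.4, 2.5]
opening: 0.609
```

>>> jog_arm([
  [0,0,0,0],
  [0,0,0,0],
  [0,0,0,0],
  [0,0,0,0],
  [0,0,0,0],
  [0,0,-0.01,0],
  [0,0,-0.02,0],
  [0,0,-0.02,0],
], grip=0.066)

```text
time: 61.92
eef_pos: [0.4826, 0.2162, 0.0881]
tcp_rot: [0.998, 0.006, 0.04, 0.039]
contact_force: [0.5, -0.4, 0.3]
opening: 0.771
```

>>> jog_arm([
  [0,0,-0.03,0],
  [0,0,-0.03,0],
  [0,0,-0.03,0],
  [0,0,-0.03,0],
  [0,0.02,0,0],
  [0,0.035,0,0],
  [0,0.04,0,0],
  [0,0.04,0,0],
])

```text
time: 62.58
eef_pos: [0.4751, 0.0946, 0.2365]
tcp_rot: [0.998, 0.013, 0.049, 0.036]
contact_force: [0.5, -0.1, -0.1]
opening: 0.771
```

```bash
python3 tilt.py;  python3 - <<'E'
from h import *
s=shot('side','s19')
E
```

```text
t 62.5833 p [0.4751 0.0946 0.2365] tiltxy [ 0.0986 -0.0707] radial 0.0828 tang -0.0886 yaw 0.0296 q [ 0.023 -0.186  2.082 -0.08   1.149  1.597]
```

View pics/s19.png

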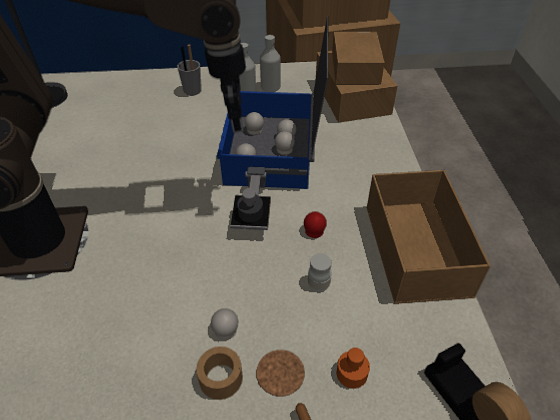

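>>> jog_arm([
  [-0.004,0.04,0,0.012],
  [-0.004,0.04,0,0.012],
  [-0.004,0.04,0,0.005],
  [-0.004,0.04,0,0],
  [-0.004,0.04,0,0],
  [-0.004,0.04,0,0],
  [-0.004,0.04,0,0],
  [-0.004,0.04,0,0],
])

```text
time: 63.3
eef_pos: [0.4398, -0.2333, 0.2668]
tcp_rot: [0.998, -0.001, 0.057, 0.039]
contact_force: [0.2, -0.3, 0.0]
opening: 0.773
```

>>> jog_arm([
  [0,0.02,-0.04,0],
  [0,0.01,-0.01,0],
  [0,0,0,0],
  [0,0,0.012,0],
  [0,0,0.012,0],
  [0,0,0.012,0],
  [0,0,0.012,0],
  [0,0,0,0],
])

```text
time: 63.97
eef_pos: [0.4373, -0.2641, 0.2627]
tcp_rot: [0.998, -0.004, 0.056, 0.039]
contact_force: [-0.4, 0.7, -0.4]
opening: 0.778
```

```bash
python3 tilt.py
```

```text
t 63.9667 p [ 0.4373 -0.2641  0.2627] tiltxy [ 0.1122 -0.0781] radial 0.1364 tang -0.0089 yaw -0.0042 q [-0.751 -0.175  2.025  0.021  1.156  0.821]
```

>>> jog_arm([
  [0,0,-0.04,0],
  [0,0,-0.01,0],
  [0,0,0,0],
  [0,0,0.012,0],
  [0,0,0.012,0],
  [0,0,0.012,0],
  [0,0,0.012,0],
  [0,0,0,0],
])

```text
time: 64.63
eef_pos: [0.4357, -0.2539, 0.2489]
tcp_rot: [0.998, 0.001, 0.051, 0.032]
contact_force: [0.5, 0.4, -1.0]
opening: 0.774
```

```bash
python3 tilt.py
```

```text
t 64.6333 p [ 0.4357 -0.2539  0.2489] tiltxy [ 0.1009 -0.0643] radial 0.1196 tang -0.0047 yaw 0.0047 q [-0.739 -0.17   2.046  0.022  1.148  0.822]
```

>>> jog_arm([
  [0,0,-0.0417,0],
  [0,0,0,0],
  [0,0,0,0],
  [0,0,0.01,0],
  [0,0,0.01,0],
  [0,0,0.01,0],
  [0,0,0.01,0],
  [0,0,0.01,0],
])

```text
time: 65.3
eef_pos: [0.4357, -0.2515, 0.2305]
tcp_rot: [0.998, 0.002, 0.048, 0.029]
contact_force: [-1.2, -1.4, 0.9]
opening: 0.773
```

```bash
python3 tilt.py
```

```text
t 65.3 p [ 0.4357 -0.2515  0.2305] tiltxy [ 0.0953 -0.0584] radial 0.1117 tang -0.0029 yaw 0.0063 q [-0.736 -0.152  2.064  0.023  1.12   0.823]
```

>>> jog_arm([
  [0,0,-0.04,0],
  [0,0,0,0],
  [0,0,0.02,0],
  [0,0,0.02,0],
  [0,0,-0.04,0],
  [0,0,0,0],
  [0,0,0.02,0],
  [0,0,0.02,0],
])

```text
time: 65.97
eef_pos: [0.4325, -0.2488, 0.2154]
tcp_rot: [0.999, 0.001, 0.042, 0.024]
contact_force: [0.3, -1.1, 0.5]
opening: 0.771
```

```bash
python3 tilt.py
```

```text
t 65.9667 p [ 0.4325 -0.2488  0.2154] tiltxy [ 0.0836 -0.0477] radial 0.0962 tang 0.0004 yaw 0.0048 q [-0.736 -0.138  2.079  0.023  1.106  0.823]
```

>>> jog_arm([
  [0,0,-0.0417,0],
  [0,0,0,0],
  [0,0,0.02,0],
  [0,0,0.02,0],
  [0,0,-0.0417,0],
  [0,0,0,0],
  [0,0,0.02,0],
  [0,0,0.02,0],
])

```text
time: 66.63
eef_pos: [0.4338, -0.2499, 0.2088]
tcp_rot: [0.999, 0.001, 0.043, 0.025]
contact_force: [-0.6, -0.6, -0.2]
opening: 0.771
```

>>> jog_arm([
  [0,0,-0.0417,0],
  [0,0,0,0],
  [0,0,0.02,0],
  [0,0,0.02,0],
  [0,0,-0.0417,0],
  [0,0,0,0],
  [0,0,0.02,0],
  [0,0,0.02,0],
])

```text
time: 67.3
eef_pos: [0.4423, -0.2573, 0.2126]
tcp_rot: [0.998, 0.001, 0.055, 0.035]
contact_force: [-0.2, -0.7, 0.3]
opening: 0.772
```

>>> jog_arm([
  [0,0,-0.0417,0],
  [0,0,0,0],
  [0,0,0.02,0],
  [0,0,0.02,0],
  [0,0,-0.0417,0],
  [0,0,0,0],
  [0,0,0.02,0],
  [0,0,0.02,0],
])

```text
time: 67.97
eef_pos: [0.456, -0.2693, 0.2252]
tcp_rot: [0.996, 0.001, 0.074, 0.052]
contact_force: [-0.3, -0.3, -0.4]
opening: 0.771
```

```bash
python3 tilt.py
```

```text
t 67.9667 p [ 0.456  -0.2693  0.2252] tiltxy [ 0.1475 -0.104 ] radial 0.1799 tang -0.0145 yaw 0.0098 q [-0.735 -0.119  2.049  0.025  1.032  0.823]
```

>>> jog_arm([
  [0,0,0,0],
  [0,0,0,0],
  [0,0,-0.04,0],
  [0,0,-0.01,0],
  [0,0,0,0],
  [0,0,0,0],
  [0,0,0,0],
  [0,0,0,0],
])

```text
time: 68.63
eef_pos: [0.4547, -0.2693, 0.2891]
tcp_rot: [0.994, 0.001, 0.085, 0.063]
contact_force: [-0.9, -0.4, 0.7]
opening: 0.775
```

```bash
python3 tilt.py
```

```text
t 68.6333 p [ 0.4547 -0.2693  0.2891] tiltxy [ 0.1702 -0.1242] radial 0.2097 tang -0.0201 yaw 0.0131 q [-0.737 -0.191  1.997  0.025  1.125  0.823]
```

>>> jog_arm([
  [0,0,0.012,0],
  [0,0,0.012,0],
  [0,0,0.012,0],
  [0,0,0.012,0],
  [0,0,0.006,0],
  [0,0,0,0],
  [0,0,0,0],
  [0,0,0,0],
])

```text
time: 69.3
eef_pos: [0.4626, -0.2749, 0.2245]
tcp_rot: [0.995, 0.001, 0.082, 0.059]
contact_force: [0.1, 0.4, -0.4]
opening: 0.771
```

```bash
python3 tilt.py
```

```text
t 69.3 p [ 0.4626 -0.2749  0.2245] tiltxy [ 0.1627 -0.1175] radial 0.1999 tang -0.0179 yaw 0.0117 q [-0.735 -0.108  2.042  0.026  1.007  0.823]
```

>>> jog_arm([
  [0,0,-0.0417,0],
  [0,0,-0.03,0],
  [0,0,-0.02,0],
  [0,0,-0.014,0],
  [0,0,-0.009,0],
  [0,0,-0.005,0],
  [0,0,-0.002,0],
  [0,0,0,0],
])

```text
time: 69.97
eef_pos: [0.4417, -0.2598, 0.3501]
tcp_rot: [0.995, 0.001, 0.082, 0.059]
contact_force: [0.4, 0.2, 0.1]
opening: 0.773
```

```bash
python3 tilt.py
```

```text
t 69.9667 p [ 0.4417 -0.2598  0.3501] tiltxy [ 0.163  -0.1179] radial 0.2003 tang -0.019 yaw 0.0117 q [-0.741 -0.258  1.942  0.024  1.256  0.823]
```

>>> jog_arm([
  [0,0,0.003,0],
  [0,0,0.008,0],
  [0,0,0.014,0],
  [0,0,0.022,0],
  [0,0,0.032,0],
  [0,0,0.0417,0],
  [0,0,0,0],
  [0,0,0,0],
])

```text
time: 70.63
eef_pos: [0.4601, -0.2727, 0.2179]
tcp_rot: [0.995, 0.001, 0.078, 0.056]
contact_force: [-0.1, -0.4, 1.3]
opening: 0.771
```

```bash
python3 tilt.py
```

```text
t 70.6333 p [ 0.4601 -0.2727  0.2179] tiltxy [ 0.155  -0.1107] radial 0.1898 tang -0.0162 yaw 0.0103 q [-0.735 -0.104  2.05   0.026  1.005  0.823]
```

>>> jog_arm([
  [0,0,-0.03,0],
  [0,0,-0.03,0],
  [0,0,-0.03,0],
  [0,0,-0.03,0],
  [0,0,0,0],
  [0,0,0,0],
  [0,0,0,0],
  [0,0,0,0],
])

```text
time: 71.3
eef_pos: [0.4395, -0.2578, 0.3462]
tcp_rot: [0.995, 0.001, 0.078, 0.056]
contact_force: [0.6, 0.5, -0.1]
opening: 0.774
```

```bash
python3 tilt.py
```

```text
t 71.3 p [ 0.4395 -0.2578  0.3462] tiltxy [ 0.155  -0.1109] radial 0.1898 tang -0.0172 yaw 0.0106 q [-0.741 -0.257  1.947  0.024  1.261  0.823]
```

>>> jog_arm([
  [0.03,0,0,0],
  [0.03,0,0,0],
  [0.03,0,0,0],
  [0.03,0,0,0],
  [0,0,0,0],
  [0,0,0,0],
  [0,0,0,0],
  [0,0,0,0],
])

```text
time: 71.97
eef_pos: [0.5596, -0.2548, 0.3532]
tcp_rot: [0.996, -0.0, 0.07, 0.051]
contact_force: [-0.3, 0.1, 0.1]
opening: 0.77
```

```bash
python3 tilt.py
```

```text
t 71.9667 p [ 0.5596 -0.2548  0.3532] tiltxy [ 0.1387 -0.1012] radial 0.1682 tang -0.0347 yaw 0.007 q [-0.589  0.002  1.7   -0.007  1.267  0.983]
```

>>> jog_arm([
  [-0.03,0,0,0],
  [-0.03,0,0,0],
  [-0.03,0,0,0],
  [-0.03,0,0,0],
  [0,0,0,0],
  [0,0,0,0],
  [0,0,0,0],
  [0,0,0,0],
])

```text
time: 72.63
eef_pos: [0.4301, -0.2543, 0.3314]
tcp_rot: [0.996, -0.002, 0.067, 0.05]
contact_force: [0.6, -0.3, -0.0]
opening: 0.773
```

```bash
python3 tilt.py
```

```text
t 72.6333 p [ 0.4301 -0.2543  0.3314] tiltxy [ 0.134  -0.0996] radial 0.166 tang -0.0175 yaw 0.0022 q [-0.746 -0.262  1.976  0.019  1.261  0.825]
```

>>> jog_arm([
  [0.04,0,0,0],
  [0.04,0,0,0],
  [0.04,0,0,0],
  [0.04,0,0,0],
  [0,0,0,0],
  [0,0,0,0],
  [0,0,0,0],
  [0,0,0,0],
])

```text
time: 73.3
eef_pos: [0.5988, -0.252, 0.3468]
tcp_rot: [0.997, -0.001, 0.064, 0.048]
contact_force: [0.2, -0.3, 1.3]
opening: 0.774
```

>>> jog_arm([
  [-0.04,0,0,0],
  [-0.04,0,0,0],
  [-0.04,0,0,0],
  [-0.04,0,0,0],
  [0,0,0,0],
  [0,0,0,0],
  [0,0,0,0],
  [0,0,0,0],
])

```text
time: 73.97
eef_pos: [0.4285, -0.2506, 0.3216]
tcp_rot: [0.997, -0.003, 0.063, 0.048]
contact_force: [-0.2, 0.3, 0.8]
opening: 0.774
```

```bash
python3 tilt.py
```

```text
t 73.9667 p [ 0.4285 -0.2506  0.3216] tiltxy [ 0.1259 -0.0963] radial 0.1573 tang -0.0196 yaw -0.0002 q [-0.741 -0.261  1.991  0.015  1.252  0.833]
```

>>> jog_arm([
  [0.04,0,0,0],
  [0.04,0,0,0],
  [0,0,0,0],
  [0,0,0,0],
  [-0.04,0,0,0],
  [-0.04,0,0,0],
  [0,0,0,0],
  [0,0,0,0],
])

```text
time: 74.63
eef_pos: [0.4332, -0.2498, 0.3162]
tcp_rot: [0.997, -0.0, 0.06, 0.045]
contact_force: [0.1, -0.2, 0.5]
opening: 0.773
```

```bash
python3 tilt.py
```

```text
t 74.6333 p [ 0.4332 -0.2498  0.3162] tiltxy [ 0.1197 -0.0904] radial 0.1489 tang -0.0185 yaw 0.0048 q [-0.733 -0.244  1.987  0.014  1.249  0.836]
```

>>> jog_arm([
  [0.04,0,0,0],
  [0,0,0,0],
  [-0.02,0,0,0],
  [-0.02,0,0,0],
  [0.04,0,0,0],
  [0,0,0,0],
  [-0.02,0,0,0],
  [-0.02,0,0,0],
])

```text
time: 75.3
eef_pos: [0.4333, -0.2471, 0.3076]
tcp_rot: [0.998, 0.001, 0.054, 0.04]
contact_force: [0.1, 0.0, -0.4]
opening: 0.771
```

```bash
python3 tilt.py
```

```text
t 75.3 p [ 0.4333 -0.2471  0.3076] tiltxy [ 0.1085 -0.08  ] radial 0.1339 tang -0.0158 yaw 0.0073 q [-0.728 -0.234  1.993  0.013  1.248  0.837]
```

>>> jog_arm([
  [0.04,0,0,0],
  [0,0,0,0],
  [-0.02,0,0,0],
  [-0.02,0,0,0],
  [0.04,0,0,0],
  [0,0,0,0],
  [-0.02,0,0,0],
  [-0.02,0,0,0],
])

```text
time: 75.97
eef_pos: [0.427, -0.2427, 0.2968]
tcp_rot: [0.998, 0.003, 0.045, 0.034]
contact_force: [-0.4, 0.4, -0.7]
opening: 0.774
```

```bash
python3 tilt.py
```

```text
t 75.9667 p [ 0.427  -0.2427  0.2968] tiltxy [ 0.091  -0.0672] radial 0.1123 tang -0.0135 yaw 0.0097 q [-0.729 -0.234  2.012  0.011  1.251  0.832]
```

>>> jog_arm([
  [-0.04,0,0,0],
  [0,0,0,0],
  [0.02,0,0,0],
  [0.02,0,0,0],
  [-0.04,0,0,0],
  [0,0,0,0],
  [0.02,0,0,0],
  [0.02,0,0,0],
])

```text
time: 76.63
eef_pos: [0.4257, -0.2432, 0.2967]
tcp_rot: [0.998, 0.005, 0.044, 0.034]
contact_force: [-0.5, -0.4, 0.6]
opening: 0.773
```

```bash
python3 tilt.py
```

```text
t 76.6333 p [ 0.4257 -0.2432  0.2967] tiltxy [ 0.0883 -0.0669] radial 0.1099 tang -0.0143 yaw 0.0129 q [-0.731 -0.235  2.012  0.01   1.253  0.828]
```

>>> jog_arm([
  [0.04,0,0,0.005],
  [0,0,0,0],
  [-0.02,0,0,0],
  [-0.02,0,0,0],
  [0.04,0,0,0],
  [0,0,0,0],
  [-0.02,0,0,0],
  [-0.02,0,0,0],
])

```text
time: 77.3
eef_pos: [0.433, -0.2433, 0.298]
tcp_rot: [0.998, 0.006, 0.046, 0.034]
contact_force: [-0.5, 0.2, -0.1]
opening: 0.772
```

>>> jog_arm([
  [0.04,0,0,0.005],
  [0,0,0,0],
  [-0.02,0,0,0],
  [-0.02,0,0,0],
  [0.04,0,0,0],
  [0,0,0,0],
  [-0.02,0,0,0],
  [-0.02,0,0,0],
])

```text
time: 77.97
eef_pos: [0.4255, -0.2397, 0.2918]
tcp_rot: [0.999, 0.005, 0.04, 0.03]
contact_force: [-0.9, 0.2, 0.6]
opening: 0.775
```

>>> jog_arm([
  [0.04,0,0,0],
  [0,0,0,0],
  [-0.02,0,0,0],
  [-0.02,0,0,0],
  [0.04,0,0,0],
  [0,0,0,0],
  [-0.02,0,0,0],
  [-0.02,0,0,0],
])

```text
time: 78.63
eef_pos: [0.4172, -0.237, 0.2877]
tcp_rot: [0.999, 0.006, 0.035, 0.028]
contact_force: [-0.5, -0.4, 0.1]
opening: 0.774
```

```bash
python3 tilt.py
```

```text
t 78.6333 p [ 0.4172 -0.237   0.2877] tiltxy [ 0.0694 -0.0553] radial 0.0876 tang -0.0138 yaw 0.0144 q [-0.731 -0.243  2.034  0.005  1.262  0.826]
```

>>> jog_arm([
  [-0.002,0.007,0.01,0.007],
  [-0.002,0.007,0.02,0.007],
  [-0.002,0.007,0.025,0],
  [0,0,0.03,0],
  [0,0,0.03,0],
  [0,0,0.02,0],
  [0,0,0.01,0],
  [0,0,0,0],
])

```text
time: 79.3
eef_pos: [0.4282, -0.2782, 0.1531]
tcp_rot: [0.998, -0.001, 0.046, 0.04]
contact_force: [-0.7, 0.7, 0.6]
opening: 0.772
```

```bash
python3 tilt.py
python3 - <<'E'
from h import *
s=shot('side','s20'); crop(s,160,230,310,400,4,'cs20')
E
```

```text
t 79.3 p [ 0.4282 -0.2782  0.1531] tiltxy [ 0.0927 -0.0794] radial 0.121 tang -0.0161 yaw 0.0016 q [-0.779 -0.047  2.12   0.011  0.947  0.788]
```

View pics/cs20.png

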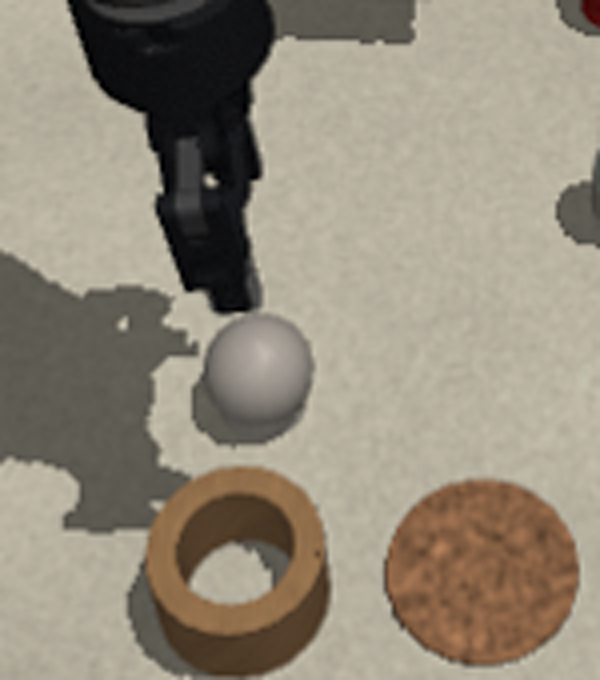

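>>> jog_arm([
  [-0.004,-0.005,0.004,0],
  [-0.004,-0.005,0.008,0],
  [-0.003,-0.004,0.012,0],
  [-0.001,0,0.014,0],
  [0,0,0.014,0],
  [0,0,0.01,0],
  [0,0,0.005,0],
  [0,0,0,0],
], grip=0.064)

```text
time: 80.02
eef_pos: [0.4278, -0.2729, 0.0927]
tcp_rot: [0.997, 0.0, 0.055, 0.048]
contact_force: [-0.7, 0.9, 0.3]
opening: 0.752
```

```bash
python3 tilt.py
```

```text
t 80.0167 p [ 0.4278 -0.2729  0.0927] tiltxy [ 0.1099 -0.0957] radial 0.1441 tang -0.0216 yaw 0.0056 q [-0.772  0.028  2.175  0.011  0.793  0.791]
```

>>> jog_arm([
  [-0.003,-0.003,0.004,0],
  [-0.003,-0.003,0.008,0],
  [-0.002,-0.001,0.01,0],
  [0,0,0.01,0],
  [0,0,0.008,0],
  [0,0,0.005,0],
  [0,0,0.002,0],
  [0,0,0,0],
])

```text
time: 80.68
eef_pos: [0.4257, -0.271, 0.0416]
tcp_rot: [0.997, 0.0, 0.056, 0.049]
contact_force: [0.3, -0.5, -0.6]
opening: 0.753
```

```bash
python3 tilt.py
python3 - <<'E'
from h import *
s=shot('side','s21'); crop(s,160,230,310,400,4,'cs21')
E
```

```text
t 80.6833 p [ 0.4257 -0.271   0.0416] tiltxy [ 0.1125 -0.0981] radial 0.1476 tang -0.0224 yaw 0.006 q [-0.772  0.116  2.199  0.013  0.677  0.789]
```

View pics/cs21.png

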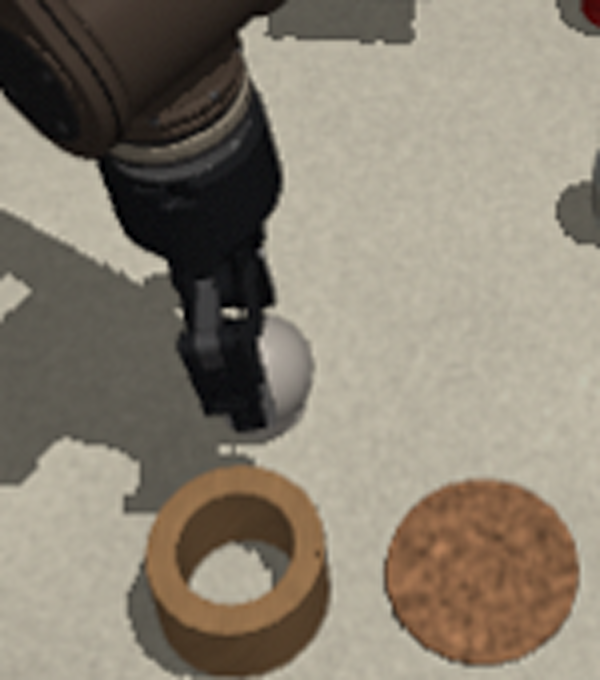

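>>> jog_arm([
  [0,0,0.006,0],
  [0,0,0.006,0],
  [0,0,0.004,0],
  [0,0,0.002,0],
  [0,0,0.001,0],
  [0,0,0,0],
  [0,0,0,0],
  [0,0,0,0],
])

```text
time: 81.4
eef_pos: [0.4291, -0.274, 0.0222]
tcp_rot: [0.997, 0.0, 0.057, 0.05]
contact_force: [0.1, -0.8, 0.8]
opening: 0.749
```

>>> jog_arm([
  [0,0,0,0],
  [0,0,0,0],
  [0,0,0,0],
  [0,0,0,0],
  [0,0,0,0],
  [0,0,0,0],
  [0,0,0,0],
  [0,0,0,0],
], grip=0.045)

```text
time: 82.07
eef_pos: [0.4291, -0.2739, 0.0226]
tcp_rot: [0.997, 0.0, 0.058, 0.05]
contact_force: [-0.1, 0.1, -1.2]
opening: 0.607
```

```bash
python3 tilt.py
python3 - <<'E'
from h import *
s=shot('side','s22'); crop(s,160,230,310,400,4,'cs22')
E
```

```text
t 82.0667 p [ 0.4291 -0.2739  0.0226] tiltxy [ 0.1149 -0.1003] radial 0.1509 tang -0.0227 yaw 0.0063 q [-0.772  0.163  2.193  0.014  0.633  0.788]
```

View pics/cs22.png

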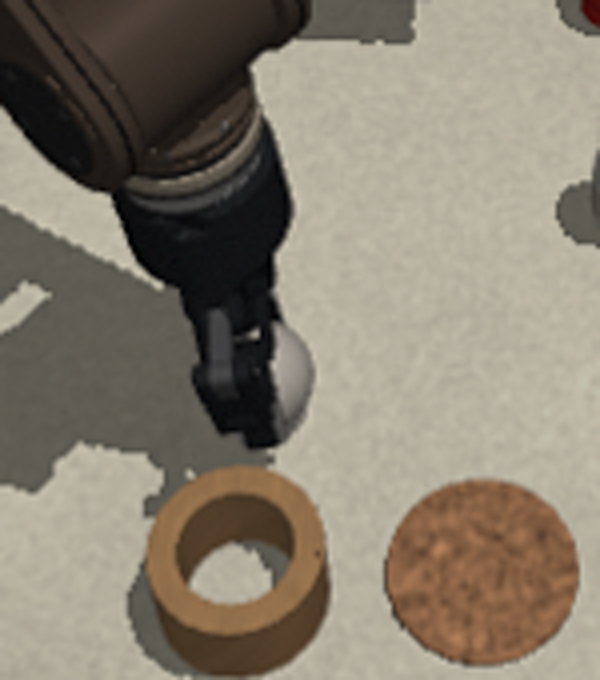

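>>> jog_arm([
  [0,0,-0.008,0],
  [0,0,-0.02,0],
  [0,0,-0.035,0],
  [0,0,-0.04,0],
  [0,0,-0.04,0],
  [0,0,-0.04,0],
  [0,0,-0.02,0],
  [0,0,0,0],
])

```text
time: 82.78
eef_pos: [0.4021, -0.2503, 0.2319]
tcp_rot: [0.997, 0.0, 0.054, 0.047]
contact_force: [1.8, 0.1, -0.4]
opening: 0.607
```

```bash
python3 tilt.py
```

```text
t 82.7833 p [ 0.4021 -0.2503  0.2319] tiltxy [ 0.1082 -0.0943] radial 0.1417 tang -0.0228 yaw 0.0055 q [-0.776 -0.246  2.141  0.01   1.102  0.791]
```

>>> jog_arm([
  [0.012,-0.03,-0.003,0],
  [0.015,-0.037,-0.003,0],
  [0.015,-0.037,-0.003,0],
  [0.015,-0.037,-0.003,0],
  [0.015,-0.037,-0.003,0],
  [0.015,-0.037,-0.003,0],
  [0.015,-0.037,-0.003,0],
  [0.012,-0.03,0,0],
])

```text
time: 83.45
eef_pos: [0.5155, 0.0382, 0.2319]
tcp_rot: [0.997, -0.008, 0.053, 0.05]
contact_force: [1.2, -0.9, -0.9]
opening: 0.61
```

```bash
python3 tilt.py
```

```text
t 83.45 p [0.5155 0.0382 0.2319] tiltxy [ 0.1043 -0.1004] radial 0.0966 tang -0.1079 yaw -0.01 q [-0.08  -0.108  2.024 -0.102  1.115  1.547]
```

>>> jog_arm([
  [0,0,0,-0.112],
  [0,0,0,-0.112],
  [0,0,0,-0.112],
  [0,0,0,-0.112],
  [0,0,0,-0.112],
  [0,0,0,-0.112],
  [0,0,0,-0.112],
  [0,0,0,0],
])

```text
time: 84.12
eef_pos: [0.5099, 0.0485, 0.2135]
tcp_rot: [0.915, 0.399, 0.018, 0.059]
contact_force: [0.5, 0.1, -1.3]
opening: 0.611
```

```bash
python3 tilt.py
```

```text
t 84.1167 p [0.5099 0.0485 0.2135] tiltxy [ 0.08   -0.0941] radial 0.0707 tang -0.1012 yaw 0.8209 q [-0.061 -0.087  2.038 -0.1    1.106  0.729]
```

>>> jog_arm([
  [0.015,-0.006,-0.002,0],
  [0.03,-0.013,-0.002,0],
  [0.035,-0.015,-0.002,0],
  [0.035,-0.015,0,0],
  [0.022,-0.009,0,0],
  [0.01,-0.005,0,0],
  [0,0,0,0],
  [0,0,0,0],
])

```text
time: 84.78
eef_pos: [0.5621, 0.2028, 0.1965]
tcp_rot: [0.92, 0.387, 0.01, 0.057]
contact_force: [-0.2, -0.7, -1.1]
opening: 0.611
```

```bash
python3 tilt.py
python3 - <<'E'
from h import *
s=shot('side','s23'); crop(s,200,40,340,240,4,'cs23'); t=shot('top','t23'); crop(t,70,140,280,290,3.8,'ct23')
E
```

```text
t 84.7833 p [0.5621 0.2028 0.1965] tiltxy [ 0.0629 -0.0974] radial 0.0261 tang -0.113 yaw 0.7953 q [ 0.221  0.149  1.829 -0.121  1.127  1.044]
```

View pics/cs23.png

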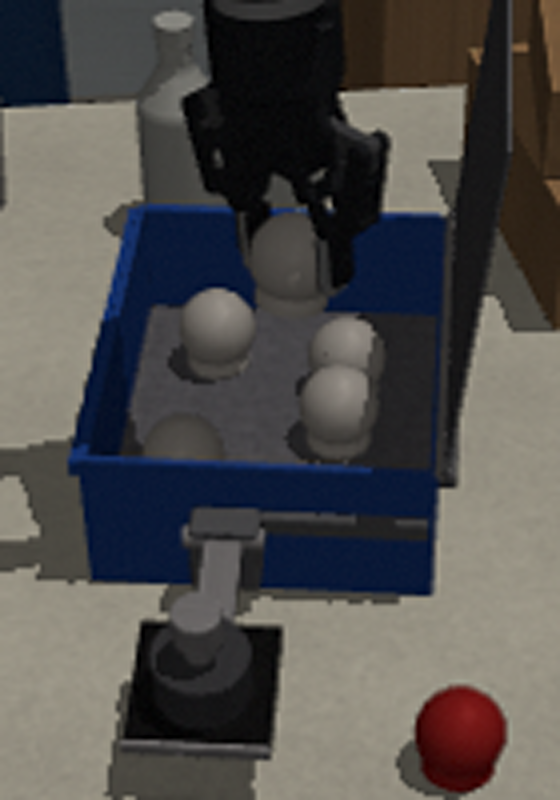

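View pics/ct23.png

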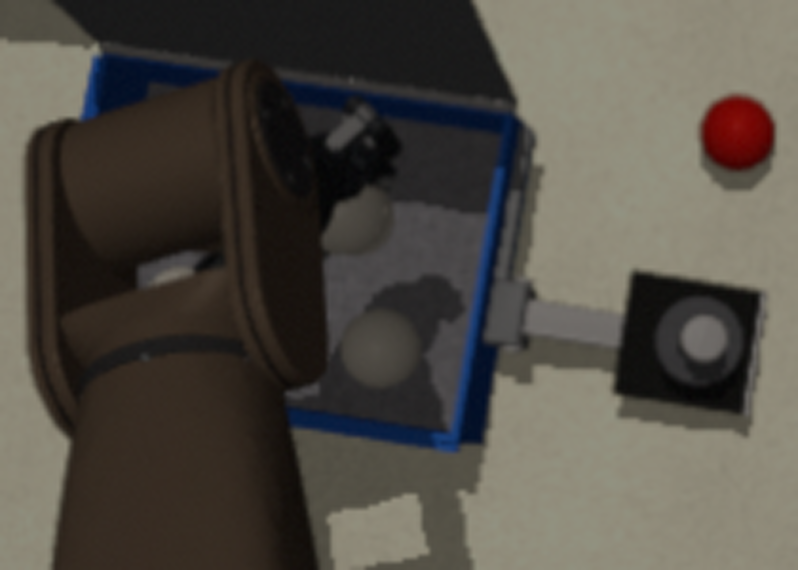

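>>> jog_arm([
  [0,0.003,0.006,0],
  [0,0.003,0.012,0],
  [0,0,0.02,0],
  [0,0,0.022,0],
  [0,0,0.02,0],
  [0,0,0.01,0],
  [0,0,0.005,0],
  [0,0,0,0],
])

```text
time: 85.55
eef_pos: [0.5734, 0.1782, 0.0982]
tcp_rot: [0.923, 0.381, 0.011, 0.058]
contact_force: [0.2, -0.1, -0.7]
opening: 0.606
```

```bash
python3 tilt.py
```

```text
t 85.55 p [0.5734 0.1782 0.0982] tiltxy [ 0.0653 -0.0991] radial 0.0329 tang -0.114 yaw 0.7817 q [ 0.176  0.27   1.884 -0.135  0.945  1.041]
```

>>> jog_arm([
  [0.004,-0.004,0.003,0],
  [0.004,-0.004,0.006,0],
  [0,0,0.008,0],
  [0,0,0.008,0],
  [0,0,0.006,0],
  [0,0,0.003,0],
  [0,0,0.001,0],
  [0,0,0,0],
])

```text
time: 86.22
eef_pos: [0.5786, 0.1876, 0.0623]
tcp_rot: [0.923, 0.381, 0.015, 0.059]
contact_force: [-0.5, 0.2, -0.7]
opening: 0.607
```

```bash
python3 tilt.py
python3 - <<'E'
from h import *
s=shot('side','s24'); crop(s,200,40,340,240,4,'cs24')
E
```

```text
t 86.2167 p [0.5786 0.1876 0.0623] tiltxy [ 0.0719 -0.0978] radial 0.0382 tang -0.1152 yaw 0.782 q [ 0.19   0.335  1.879 -0.143  0.88   1.066]
```

View pics/cs24.png

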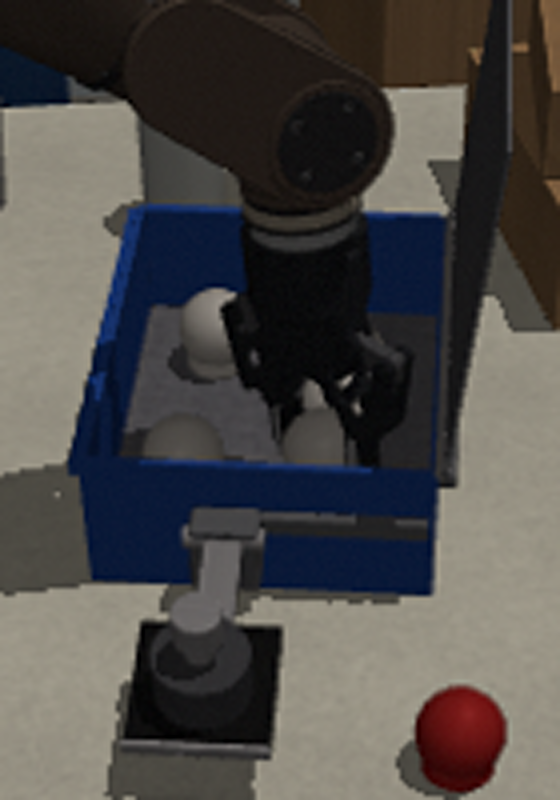

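>>> jog_arm([
  [0,0,0.004,0],
  [0,0,0.004,0],
  [0,0,0.003,0],
  [0,0,0.001,0],
  [0,0,0,0],
  [0,0,0,0],
  [0,0,0,0],
  [0,0,0,0],
])

```text
time: 86.93
eef_pos: [0.5805, 0.1862, 0.0505]
tcp_rot: [0.923, 0.381, 0.016, 0.059]
contact_force: [-0.2, 0.9, -1.0]
opening: 0.606
```

>>> jog_arm([
  [0,0,0.002,0],
  [0,0,0.001,0],
  [0,0,0,0],
  [0,0,0,0],
  [0,0,0,0],
  [0,0,0,0],
  [0,0,0,0],
  [0,0,0,0],
])

```text
time: 87.6
eef_pos: [0.5811, 0.186, 0.0477]
tcp_rot: [0.923, 0.381, 0.016, 0.059]
contact_force: [0.9, 0.1, -1.2]
opening: 0.609
```

>>> jog_arm([
  [0,0,0.002,0],
  [0,0,0.001,0],
  [0,0,0,0],
  [0,0,0,0],
  [0,0,0,0],
  [0,0,0,0],
  [0,0,0,0],
  [0,0,0,0],
])

```text
time: 88.27
eef_pos: [0.5815, 0.1858, 0.045]
tcp_rot: [0.923, 0.381, 0.016, 0.059]
contact_force: [-0.1, 1.8, -0.1]
opening: 0.607
```

>>> jog_arm([
  [0,0,0.001,0],
  [0,0,0.0005,0],
  [0,0,0,0],
  [0,0,0,0],
  [0,0,0,0],
  [0,0,0,0],
  [0,0,0,0],
  [0,0,0,0],
])

```text
time: 88.93
eef_pos: [0.5816, 0.1857, 0.0445]
tcp_rot: [0.923, 0.381, 0.016, 0.059]
contact_force: [-1.5, -0.3, 0.8]
opening: 0.606
```

>>> jog_arm([
  [0,0,0.001,0],
  [0,0,0.001,0],
  [0,0,0.001,0],
  [0,0,0,0],
  [0,0,0,0],
  [0,0,0,0],
  [0,0,0,0],
  [0,0,0,0],
])

```text
time: 89.6
eef_pos: [0.5817, 0.1857, 0.0427]
tcp_rot: [0.923, 0.381, 0.016, 0.059]
contact_force: [-2.6, 0.5, 3.6]
opening: 0.61
```

>>> jog_arm([
  [0,0,0,0],
  [0,0,0,0],
  [0,0,0,0],
  [0,0,0,0],
  [0,0,0,0],
  [0,0,0,0],
  [0,0,0,0],
  [0,0,0,0],
], grip=0.064)

```text
time: 90.27
eef_pos: [0.5827, 0.1854, 0.0407]
tcp_rot: [0.923, 0.381, 0.017, 0.06]
contact_force: [-0.1, -0.2, -0.1]
opening: 0.747
```

>>> jog_arm([
  [0,0,-0.01,0],
  [0,0,-0.02,0],
  [0,0,-0.025,0],
  [0,0,-0.03,0],
  [0,0,-0.03,0],
  [0,0,-0.03,0],
  [0,0,-0.02,0],
  [0,0,0,0],
])

```text
time: 90.93
eef_pos: [0.5677, 0.2021, 0.214]
tcp_rot: [0.923, 0.381, 0.015, 0.059]
contact_force: [0.9, -0.2, 1.1]
opening: 0.75
```

>>> jog_arm([
  [-0.02,0.02,0,0.112],
  [-0.02,0.025,0,0.112],
  [-0.02,0.03,0,0.112],
  [-0.02,0.03,0,0.112],
  [-0.018,0.03,0,0.112],
  [-0.015,0.03,0,0.112],
  [-0.01,0.03,0,0.1],
  [0,0.03,0,0],
])

```text
time: 91.6
eef_pos: [0.5331, -0.0593, 0.2373]
tcp_rot: [0.998, -0.008, 0.04, 0.046]
contact_force: [0.7, 0.2, 0.3]
opening: 0.746
```

```bash
python3 tilt.py
python3 - <<'E'
from h import *
s=shot('side','s25'); crop(s,200,40,340,240,4,'cs25'); t=shot('top','t25'); crop(t,70,140,280,290,3.8,'ct25')
E
```

```text
t 91.6 p [ 0.5331 -0.0593  0.2373] tiltxy [ 0.0785 -0.0928] radial 0.0883 tang -0.0836 yaw -0.0123 q [-0.269 -0.063  1.97  -0.076  1.134  1.346]
```

View pics/cs25.png

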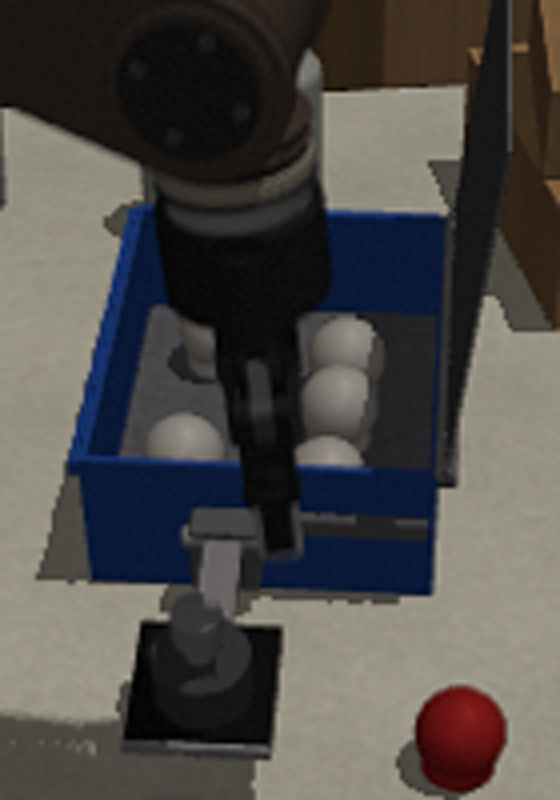

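View pics/ct25.png

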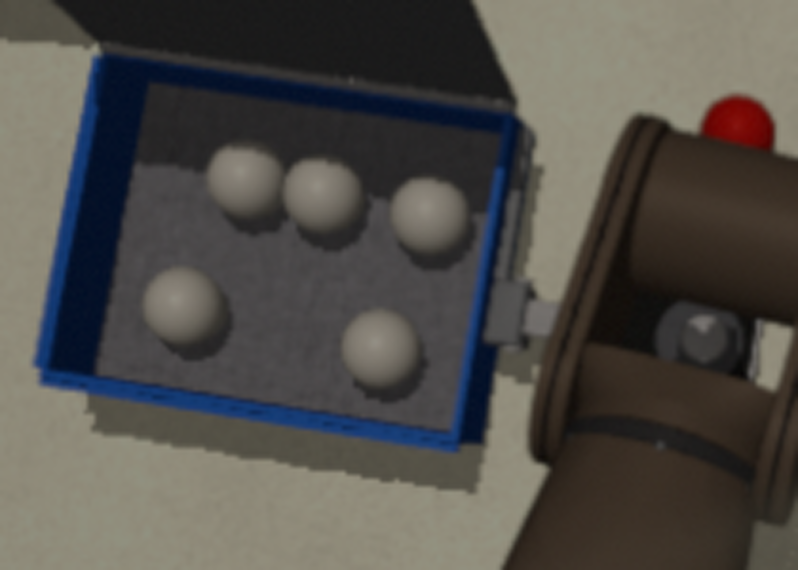

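All five ornaments stand on the foam (crop: 247,180; 323,197; 430,216; 182,306; 381,347). Before I fetch the weight, I reduce the tool tilt and turn the jaws along the bin's x, so the weight's lean lies in the plane of the pads.

>>> jog_arm([
  [0.04,0,0,0],
  [0,0,0,0],
  [-0.02,0,0,0],
  [-0.02,0,0,0],
  [0.04,0,0,0],
  [0,0,0,0],
  [-0.02,0,0,0],
  [-0.02,0,0,0],
])

```text
time: 92.37
eef_pos: [0.5154, -0.054, 0.2068]
tcp_rot: [0.999, -0.007, 0.012, 0.039]
contact_force: [0.0, 0.7, 0.5]
opening: 0.746
```

>>> jog_arm([
  [0.04,0,0,0],
  [0,0,0,0],
  [-0.02,0,0,0],
  [-0.02,0,0,0],
  [0.04,0,0,0],
  [0,0,0,0],
  [-0.02,0,0,0],
  [-0.02,0,0,0],
])

```text
time: 93.03
eef_pos: [0.4792, -0.0381, 0.1674]
tcp_rot: [0.999, -0.001, -0.029, 0.028]
contact_force: [-0.2, -0.0, 0.7]
opening: 0.743
```

>>> jog_arm([
  [0.04,0,0,0],
  [0,0,0,0],
  [-0.02,0,0,0],
  [-0.02,0,0,0],
  [0.04,0,0,0],
  [0,0,0,0],
  [-0.02,0,0,0],
  [-0.02,0,0,0],
])

```text
time: 93.7
eef_pos: [0.4438, -0.0233, 0.1353]
tcp_rot: [0.998, 0.005, -0.065, 0.018]
contact_force: [0.5, -0.9, -0.5]
opening: 0.752
```

```bash
python3 tilt.py
```

```text
t 93.7 p [ 0.4438 -0.0233  0.1353] tiltxy [-0.1293 -0.0373] radial -0.1271 tang -0.0441 yaw 0.0069 q [-0.245 -0.038  2.148 -0.074  1.15   1.351]
```

>>> jog_arm([
  [0,0,-0.012,0],
  [0,0,-0.014,0],
  [0,0,-0.014,0],
  [0,0,-0.014,0],
  [0,0,-0.014,0],
  [0,0,-0.014,0],
  [0,0,-0.014,0],
  [0,0,-0.014,0],
])

```text
time: 94.37
eef_pos: [0.4543, -0.0127, 0.2453]
tcp_rot: [0.997, 0.008, -0.07, 0.016]
contact_force: [0.1, -0.1, -0.2]
opening: 0.747
```

>>> jog_arm([
  [0,0,0.04,0],
  [0,0,0.01,0],
  [0,0,0,0],
  [0,0,-0.012,0],
  [0,0,-0.012,0],
  [0,0,-0.012,0],
  [0,0,-0.012,0],
  [0,0,0,0],
])

```text
time: 95.03
eef_pos: [0.4615, -0.0106, 0.26]
tcp_rot: [0.998, 0.011, -0.06, 0.018]
contact_force: [0.3, -0.6, 0.1]
opening: 0.752
```

```bash
python3 tilt.py
python3 - <<'E'
from h import *
s=shot('side','s26')
E
```

```text
t 95.0333 p [ 0.4615 -0.0106  0.26  ] tiltxy [-0.1187 -0.0377] radial -0.1178 tang -0.0404 yaw 0.019 q [-0.211 -0.144  2.003 -0.063  1.392  1.353]
```

View pics/s26.png

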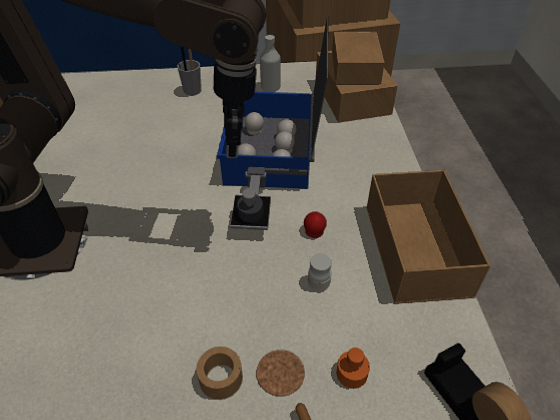

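>>> jog_arm([
  [0,0,0.04,0],
  [0,0,0.01,0],
  [0,0,0,0],
  [0,0,-0.012,0],
  [0,0,-0.012,0],
  [0,0,-0.012,0],
  [0,0,-0.012,0],
  [0,0,-0.012,0],
])

```text
time: 95.75
eef_pos: [0.4645, -0.0099, 0.2785]
tcp_rot: [0.998, 0.011, -0.059, 0.018]
contact_force: [0.7, 0.5, -1.1]
opening: 0.75
```

>>> jog_arm([
  [0,0,0.04,0],
  [0,0,0.01,0],
  [0,0,0,0],
  [0,0,-0.012,0],
  [0,0,-0.012,0],
  [0,0,-0.012,0],
  [0,0,-0.012,0],
  [0,0,0,0],
])

```text
time: 96.42
eef_pos: [0.4725, -0.0107, 0.3022]
tcp_rot: [0.999, 0.01, -0.046, 0.021]
contact_force: [0.6, -1.1, 0.4]
opening: 0.753
```

```bash
python3 tilt.py
```

```text
t 96.4167 p [ 0.4725 -0.0107  0.3022] tiltxy [-0.0908 -0.0431] radial -0.0898 tang -0.0452 yaw 0.0188 q [-0.207 -0.164  1.942 -0.061  1.444  1.354]
```

>>> jog_arm([
  [0,0,-0.012,0],
  [0,0,-0.012,0],
  [0,0,0.04,0],
  [0,0,0.01,0],
  [0,0,0,0],
  [0,0,-0.012,0],
  [0,0,-0.012,0],
  [0,0,-0.012,0],
])

```text
time: 97.08
eef_pos: [0.4768, -0.0104, 0.3273]
tcp_rot: [0.999, 0.01, -0.04, 0.022]
contact_force: [0.8, 0.0, -0.6]
opening: 0.751
```

>>> jog_arm([
  [0,0,0.04,0],
  [0,0,0.02,0],
  [0,0,0,0],
  [0,0,-0.012,0],
  [0,0,-0.012,0],
  [0,0,-0.012,0],
  [0,0,-0.012,0],
  [0,0,-0.012,0],
])

```text
time: 97.75
eef_pos: [0.4861, -0.0112, 0.3596]
tcp_rot: [0.999, 0.01, -0.022, 0.026]
contact_force: [-0.0, -0.3, -0.1]
opening: 0.751
```

>>> jog_arm([
  [0,0,0.04,0],
  [0,0,0.02,0],
  [0,0,0,0],
  [0,0,-0.012,0],
  [0,0,-0.012,0],
  [0,0,-0.012,0],
  [0,0,-0.012,0],
  [0,0,0,0],
])

```text
time: 98.42
eef_pos: [0.4944, -0.0121, 0.3881]
tcp_rot: [0.999, 0.01, 0.001, 0.031]
contact_force: [-0.2, -0.9, 0.9]
opening: 0.75
```

```bash
python3 tilt.py
```

```text
t 98.4167 p [ 0.4944 -0.0121  0.3881] tiltxy [ 0.003  -0.0622] radial 0.0045 tang -0.0621 yaw 0.0196 q [-0.2   -0.199  1.819 -0.061  1.507  1.354]
```

>>> jog_arm([
  [0,0,0.012,-0.117],
  [0,0,0.012,-0.117],
  [0,0,0.012,-0.117],
  [0,0,0.012,-0.117],
  [0,0,0.012,-0.117],
  [0,0,0.012,-0.117],
  [0,0,0.012,-0.117],
  [0,0,0.012,-0.117],
])

```text
time: 99.08
eef_pos: [0.5038, -0.0191, 0.3185]
tcp_rot: [0.877, 0.479, 0.002, 0.041]
contact_force: [0.3, 0.6, 0.1]
opening: 0.745
```

>>> jog_arm([
  [0,0,0.01,-0.117],
  [0,0,0.01,-0.117],
  [0,0,0.01,-0.117],
  [0,0,0.005,-0.117],
  [0,0,0,0],
  [0,0,0,0],
  [0,0,0,0],
  [0,0,0,0],
])

```text
time: 99.75
eef_pos: [0.5095, -0.022, 0.2959]
tcp_rot: [0.735, 0.676, -0.004, 0.046]
contact_force: [0.4, 0.5, 0.4]
opening: 0.75
```

```bash
python3 tilt.py
python3 - <<'E'
from h import *
t=cv2.imread('pics/t23.png')[:,:,::-1]; s=cv2.imread('pics/s23.png')[:,:,::-1]
crop(t,225,200,285,260,8,'ck_t'); crop(s,220,180,290,240,8,'ck_s')
E
```

```text
t 99.75 p [ 0.5095 -0.022   0.2959] tiltxy [ 0.0551 -0.0729] radial 0.0582 tang -0.0705 yaw 1.4845 q [-0.214 -0.155  1.945 -0.062  1.282 -0.114]
```

View pics/ck_t.png

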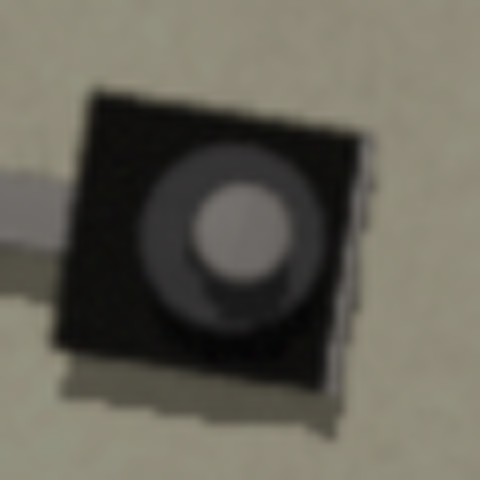

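View pics/ck_s.png

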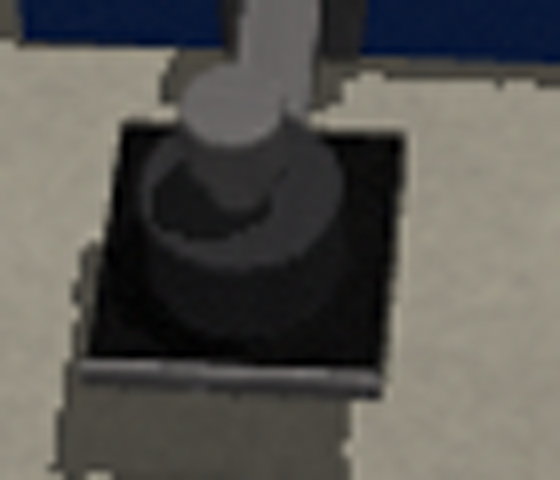

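Run:
```python
from h import *
a=((231+.5)/8-.5+220,(106+.5)/8-.5+180); b=((242+.5)/8-.5+225,(231+.5)/8-.5+200)
p,e=tri(a,b); print(p,e, plane('top',b,.122))
# base top rim centre (36mm up): 
b2=((233+.5)/8-.5+225,(238+.5)/8-.5+200); print('base top', plane('top',b2,.049+.036))
```

```text
[ 0.48877697 -0.01132426  0.12173066] 0.00028582804056824447 [ 0.48890226 -0.01132714  0.122     ]
base top [ 0.48915353 -0.00668505  0.085     ]
```

>>> jog_arm([
  [0.006,-0.01,0.005,0.03],
  [0.006,-0.01,0.012,0.03],
  [0.005,-0.01,0.018,0],
  [0.003,-0.004,0.022,0],
  [0,0,0.022,0],
  [0,0,0.018,0],
  [0,0,0.01,0],
  [0,0,0,0],
], grip=0.07)

```text
time: 100.42
eef_pos: [0.4889, -0.006, 0.1927]
tcp_rot: [0.76, 0.648, 0.003, 0.053]
contact_force: [-0.6, -0.2, 0.3]
opening: 0.818
```

```bash
python3 tilt.py
```

```text
t 100.4167 p [ 0.4889 -0.006   0.1927] tiltxy [ 0.0733 -0.0764] radial 0.0742 tang -0.0755 yaw 1.4084 q [-1.900e-01 -1.240e-01  2.111e+00 -7.000e-02  1.069e+00  1.000e-03]
```

>>> jog_arm([
  [0.001,-0.003,0.006,0],
  [0,-0.003,0.01,0],
  [0,0,0.012,0],
  [0,0,0.012,0],
  [0,0,0.008,0],
  [0,0,0.004,0],
  [0,0,0,0],
  [0,0,0,0],
])

```text
time: 101.08
eef_pos: [0.4906, -0.0088, 0.1432]
tcp_rot: [0.761, 0.646, 0.007, 0.057]
contact_force: [0.7, -0.1, 0.1]
opening: 0.815
```

```bash
python3 tilt.py
python3 - <<'E'
from h import *
s=shot('side','s27'); crop(s,200,120,310,250,5,'cs27')
E
```

```text
t 101.0833 p [ 0.4906 -0.0088  0.1432] tiltxy [ 0.084  -0.0786] radial 0.0855 tang -0.0771 yaw 1.4053 q [-0.195 -0.06   2.152 -0.075  0.954  0.008]
```

View pics/cs27.png

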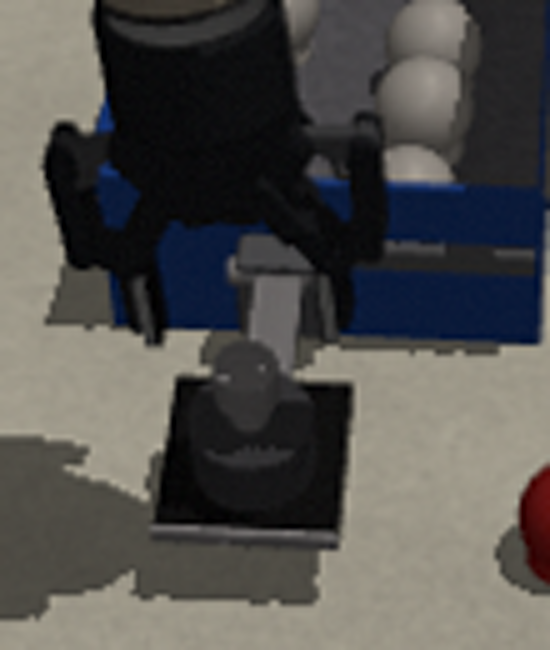

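>>> jog_arm([
  [0.001,-0.003,0.005,0],
  [0,-0.002,0.008,0],
  [0,0,0.009,0],
  [0,0,0.008,0],
  [0,0,0.004,0],
  [0,0,0.002,0],
  [0,0,0,0],
  [0,0,0,0],
])

```text
time: 101.8
eef_pos: [0.4894, -0.0101, 0.1043]
tcp_rot: [0.761, 0.646, 0.007, 0.058]
contact_force: [1.2, -0.2, 1.3]
opening: 0.82
```

```bash
python3 tilt.py
python3 - <<'E'
from h import *
s=shot('side','s28'); crop(s,200,120,310,250,5,'cs28')
E
```

```text
t 101.8 p [ 0.4894 -0.0101  0.1043] tiltxy [ 0.0863 -0.079 ] radial 0.0879 tang -0.0772 yaw 1.4052 q [-0.198 -0.003  2.178 -0.079  0.867  0.013]
```

View pics/cs28.png

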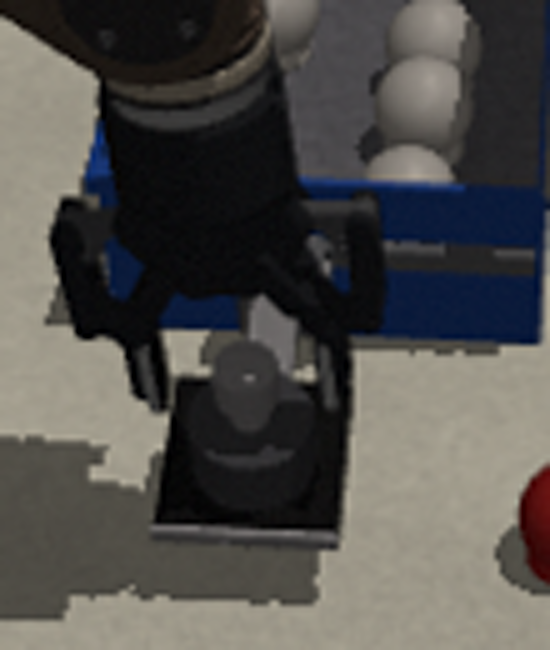

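>>> jog_arm([
  [0,0,0.001,0],
  [0,0,0,0],
  [0,0,0,0],
  [0,0,0,0],
  [0,0,0,0],
  [0,0,0,0],
  [0,0,0,0],
  [0,0,0,0],
], grip=0.0, grip_force=70)

```text
time: 102.52
eef_pos: [0.4894, -0.0102, 0.1048]
tcp_rot: [0.761, 0.647, 0.007, 0.058]
contact_force: [-0.1, 0.2, 0.2]
opening: 0.335
```

```bash
python3 tilt.py
python3 - <<'E'
from h import *
s=shot('side','s29'); crop(s,200,120,310,250,5,'cs29')
E
```

```text
t 102.5167 p [ 0.4894 -0.0102  0.1048] tiltxy [ 0.0848 -0.0793] radial 0.0865 tang -0.0775 yaw 1.4058 q [-0.198 -0.003  2.177 -0.08   0.87   0.012]
```

View pics/cs29.png

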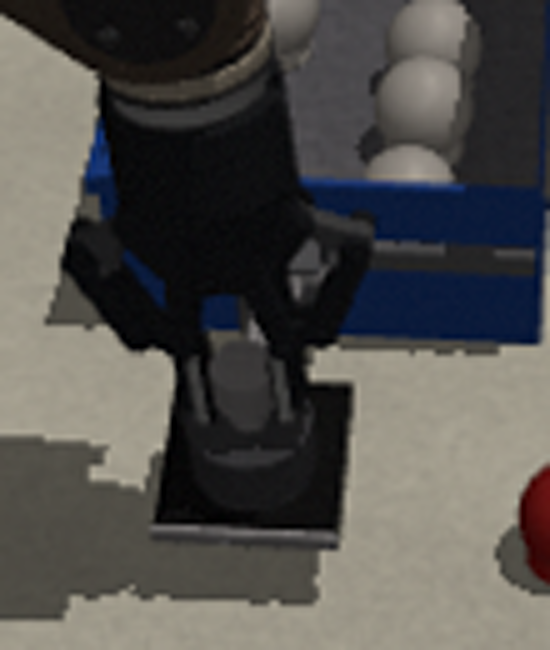

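>>> jog_arm([
  [0,0,-0.003,0],
  [0,0,-0.005,0],
  [0,0,-0.006,0],
  [0,0,-0.006,0],
  [0,0,-0.006,0],
  [0,0,-0.006,0],
  [0,0,-0.006,0],
  [0,0,-0.006,0],
])

```text
time: 103.23
eef_pos: [0.477, -0.0045, 0.1419]
tcp_rot: [0.761, 0.647, 0.001, 0.049]
contact_force: [-0.2, -0.4, -8.2]
opening: 0.331
```

>>> jog_arm([
  [0,0,-0.01,0],
  [0,0,-0.015,0],
  [0,0,-0.02,0],
  [0,0,-0.02,0],
  [0,0,-0.015,0],
  [0,0,-0.01,0],
  [0,0,0,0],
  [0,0,0,0],
])

```text
time: 103.9
eef_pos: [0.4701, 0.0031, 0.2414]
tcp_rot: [0.761, 0.647, 0.002, 0.051]
contact_force: [-0.7, -0.0, -9.6]
opening: 0.332
```

```bash
python3 tilt.py
python3 - <<'E'
from h import *
s=shot('side','s30'); crop(s,180,60,330,250,4,'cs30')
E
```

```text
t 103.9 p [0.4701 0.0031 0.2414] tiltxy [ 0.068  -0.0747] radial 0.0675 tang -0.0752 yaw 1.4064 q [-0.178 -0.218  2.099 -0.067  1.181  0.007]
```

View pics/cs30.png

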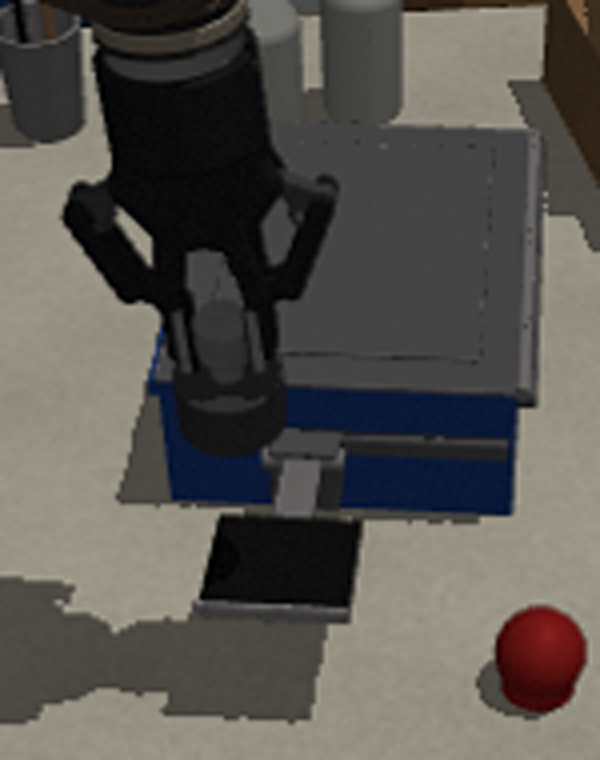

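>>> jog_arm([
  [-0.015,0.005,0,0],
  [-0.03,0.01,0,0],
  [-0.038,0.012,0.003,0],
  [-0.038,0.012,0.003,0],
  [-0.038,0.012,0.003,0],
  [-0.038,0.012,0.003,0],
  [-0.038,0.012,0.003,0],
  [-0.03,0.01,0,0],
])

```text
time: 104.62
eef_pos: [0.5079, -0.2744, 0.233]
tcp_rot: [0.758, 0.652, -0.0, 0.039]
contact_force: [1.2, 0.7, -9.5]
opening: 0.331
```

```bash
python3 tilt.py
```

```text
t 104.6167 p [ 0.5079 -0.2744  0.233 ] tiltxy [ 0.0498 -0.059 ] radial 0.0719 tang -0.0282 yaw 1.4193 q [-0.664  0.043  1.872 -0.017  1.151 -0.508]
```

>>> jog_arm([
  [-0.022,0.008,0,0],
  [-0.025,0.008,0,0],
  [-0.025,0.008,0,0],
  [-0.015,0.005,0.01,0],
  [-0.005,0.002,0.015,0],
  [0,0,0.015,0],
  [0,0,0.01,0],
  [0,0,0,0],
])

```text
time: 105.28
eef_pos: [0.5213, -0.3876, 0.1702]
tcp_rot: [0.761, 0.648, -0.005, 0.03]
contact_force: [-0.4, 1.3, -9.7]
opening: 0.331
```

```bash
python3 tilt.py
python3 - <<'E'
from h import *
s=shot('side','s31'); crop(s,210,230,370,400,4,'cs31'); t=shot('top','t31'); crop(t,340,150,440,270,5,'ct31')
E
```

```text
t 105.2833 p [ 0.5213 -0.3876  0.1702] tiltxy [ 0.0316 -0.0512] radial 0.0559 tang -0.0223 yaw 1.4088 q [-0.79   0.268  1.736 -0.015  1.078 -0.622]
```

View pics/cs31.png

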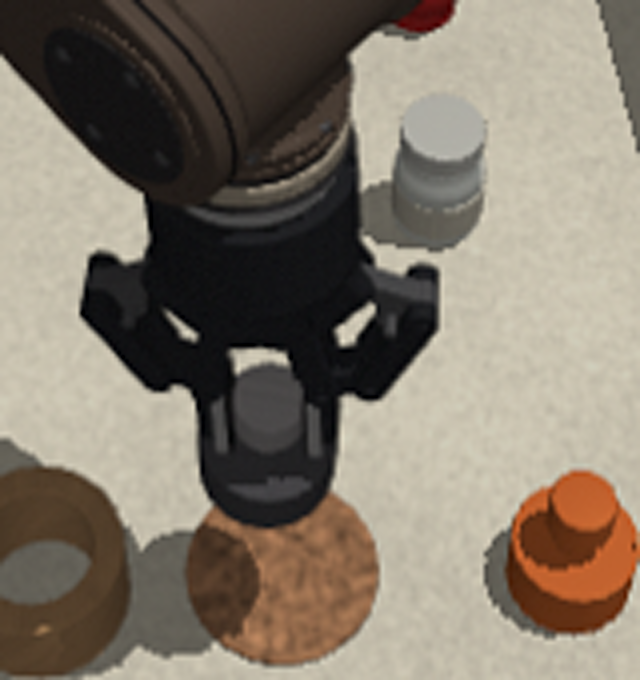

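View pics/ct31.png

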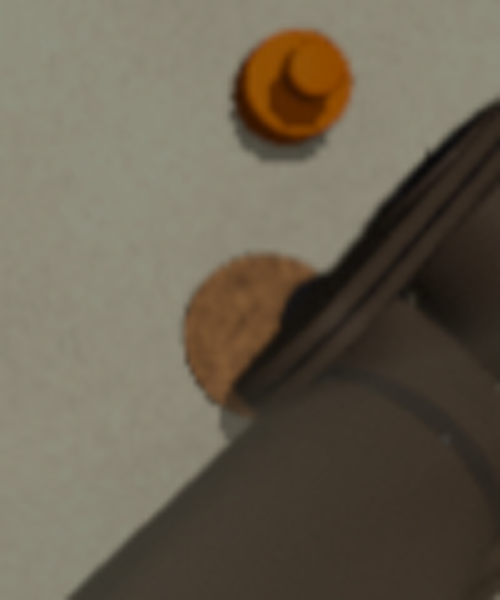

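Run:
```python
from h import *
k=np.array([.521,-.3872,.178])
for uy in(0,-.08,-.16):
    for ux in (0,.04):
        u=np.array([ux,uy,1]);u/=np.linalg.norm(u); e=np.cross([1,0,0],u); e/=np.linalg.norm(e); r=np.cross(e,u);r/=np.linalg.norm(r)
        c=k-.062*u
        ring=[c+.029*(np.cos(a)*e+np.sin(a)*r) for a in np.linspace(0,6.28,73)]
        P=np.array([proj('side',p) for p in ring]); T=proj('side',k+.012*u)
        f=lambda p:((p-np.array([210,230])+.5)*4).round(0)
        print(uy,ux,'low',f(P[P[:,1].argmax()]),'xmin/max',f(P.min(0))[0],f(P.max(0))[0],'knobtop',f(T),c.round(4))
```

```text
Traceback (most recent call last):
numpy._core._exceptions._UFuncOutputCastingError: Cannot cast ufunc 'divide' output from dtype('float64') to dtype('int64') with casting rule 'same_kind'
```

Run:
```python
from h import *
k=np.array([.521,-.3872,.178])
for uy in(0,-.08,-.16):
    for ux in (0,.04):
        u=np.array([ux,uy,1.]);u/=np.linalg.norm(u); e=np.cross([1.,0,0],u); e/=np.linalg.norm(e); r=np.cross(e,u)
        c=k-.062*u
        P=np.array([proj('side',c+.029*(np.cos(a)*e+np.sin(a)*r)) for a in np.linspace(0,6.28,73)]); T=proj('side',k+.012*u)
        f=lambda p:((p-np.array([210,230])+.5)*4).round(0)
        print(uy,ux,'low',f(P[P[:,1].argmax()]),'x',f(P.min(0))[0],f(P.max(0))[0],'knobtop',f(T),c.round(4))
```

```text
0 0 low [272. 553.] x 203.0 343.0 knobtop [271. 393.] [ 0.521  -0.3872  0.116 ]
0 0.04 low [266. 553.] x 197.0 337.0 knobtop [273. 393.] [ 0.5185 -0.3872  0.116 ]
-0.08 0 low [271. 543.] x 202.0 341.0 knobtop [272. 396.] [ 0.521  -0.3823  0.1162]
-0.08 0.04 low [265. 544.] x 196.0 335.0 knobtop [273. 395.] [ 0.5185 -0.3823  0.1162]
-0.16 0 low [270. 534.] x 201.0 340.0 knobtop [272. 398.] [ 0.521  -0.3774  0.1168]
-0.16 0.04 low [264. 534.] x 195.0 334.0 knobtop [273. 398.] [ 0.5186 -0.3774  0.1168]
```

>>> jog_arm([
  [0.005,0,0.005,0],
  [0.005,0,0.01,0],
  [0.004,0,0.015,0],
  [0,0,0.015,0],
  [0,0,0.015,0],
  [0,0,0.01,0],
  [0,0,0.004,0],
  [0,0,0,0],
])

```text
time: 106.05
eef_pos: [0.5323, -0.374, 0.1008]
tcp_rot: [0.759, 0.65, -0.003, 0.037]
contact_force: [-0.3, 1.0, -8.7]
opening: 0.334
```

```bash
python3 tilt.py
python3 - <<'E'
from h import *
s=shot('side','s32'); crop(s,210,270,370,410,4,'cs32')
E
```

```text
t 106.05 p [ 0.5323 -0.374   0.1008] tiltxy [ 0.0442 -0.0604] radial 0.0709 tang -0.024 yaw 1.4141 q [-0.763  0.345  1.78  -0.016  0.943 -0.599]
```

View pics/cs32.png

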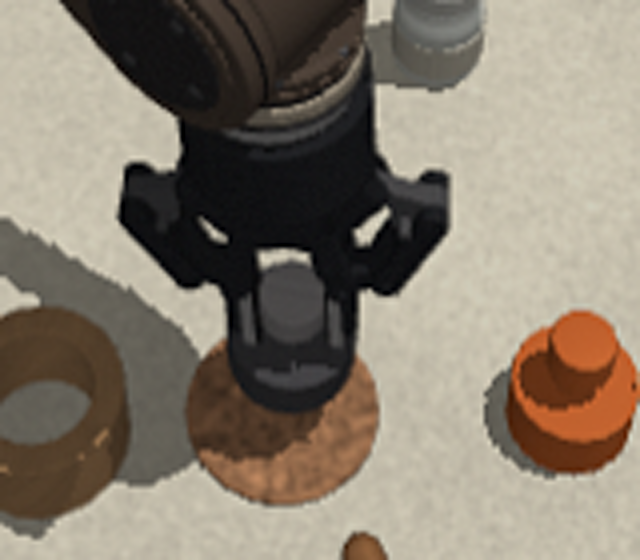

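>>> jog_arm([
  [0,-0.003,0.004,0],
  [-0.001,-0.003,0.007,0],
  [0,0,0.008,0],
  [0,0,0.007,0],
  [0,0,0.004,0],
  [0,0,0.002,0],
  [0,0,0,0],
  [0,0,0,0],
])

```text
time: 106.77
eef_pos: [0.5291, -0.3784, 0.0697]
tcp_rot: [0.759, 0.649, -0.002, 0.041]
contact_force: [0.3, -0.4, -8.0]
opening: 0.33
```

```bash
python3 tilt.py
python3 - <<'E'
from h import *
s=shot('side','s33'); crop(s,210,270,370,410,4,'cs33')
E
```

```text
t 106.7667 p [ 0.5291 -0.3784  0.0697] tiltxy [ 0.0494 -0.0654] radial 0.0782 tang -0.0244 yaw 1.4132 q [-0.772  0.383  1.796 -0.016  0.882 -0.606]
```

View pics/cs33.png

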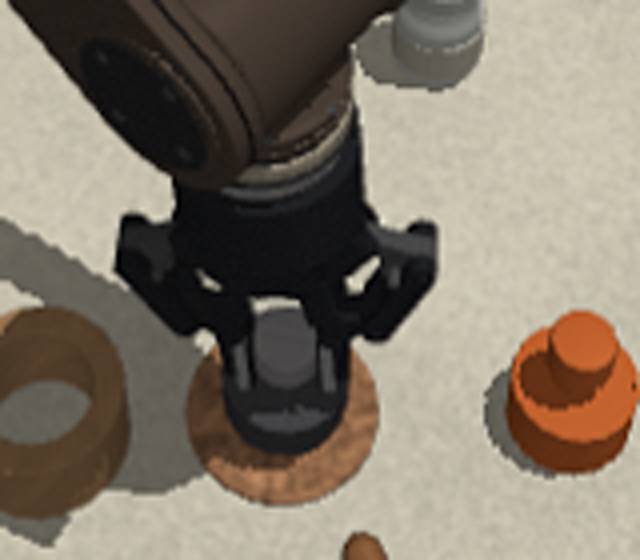

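>>> jog_arm([
  [0,0,0.003,0],
  [0,0,0.003,0],
  [0,0,0.002,0],
  [0,0,0.001,0],
  [0,0,0,0],
  [0,0,0,0],
  [0,0,0,0],
  [0,0,0,0],
])

```text
time: 107.48
eef_pos: [0.5315, -0.3802, 0.0652]
tcp_rot: [0.759, 0.649, -0.002, 0.043]
contact_force: [-2.2, 1.1, -5.3]
opening: 0.33
```

>>> jog_arm([
  [0,0,0.002,0],
  [0,0,0.002,0],
  [0,0,0.001,0],
  [0,0,0,0],
  [0,0,0,0],
  [0,0,0,0],
  [0,0,0,0],
  [0,0,0,0],
])

```text
time: 108.15
eef_pos: [0.5323, -0.3806, 0.0652]
tcp_rot: [0.759, 0.65, -0.002, 0.042]
contact_force: [-1.0, 1.8, -4.0]
opening: 0.329
```

>>> jog_arm([
  [0,0,0.002,0],
  [0,0,0.002,0],
  [0,0,0.002,0],
  [0,0,0.002,0],
  [0,0,0.001,0],
  [0,0,0,0],
  [0,0,0,0],
  [0,0,0,0],
])

```text
time: 108.82
eef_pos: [0.5329, -0.3809, 0.0652]
tcp_rot: [0.759, 0.65, -0.003, 0.039]
contact_force: [-2.2, 2.1, -2.1]
opening: 0.333
```

```bash
python3 tilt.py
python3 - <<'E'
from h import *
s=shot('side','s34'); crop(s,210,270,370,410,4,'cs34')
E
```

```text
t 108.8167 p [ 0.5329 -0.3809  0.0652] tiltxy [ 0.0452 -0.0631] radial 0.0735 tang -0.025 yaw 1.4147 q [-0.77   0.4    1.782 -0.018  0.883 -0.605]
```

View pics/cs34.png

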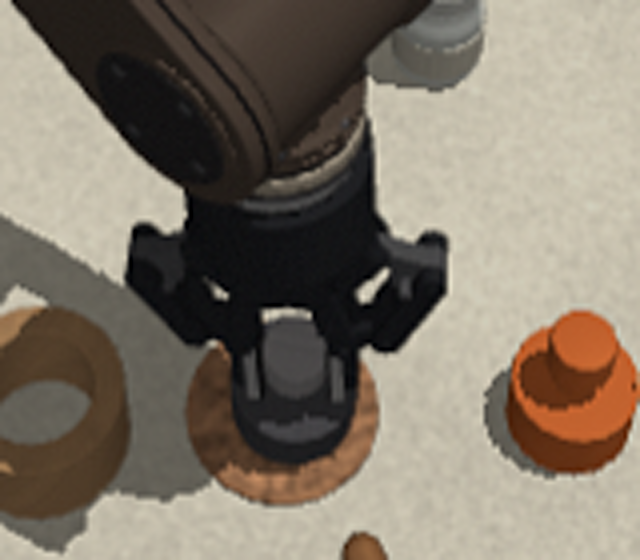

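>>> jog_arm([
  [0,0,0,0],
  [0,0,0,0],
  [0,0,0,0],
  [0,0,0,0],
  [0,0,0,0],
  [0,0,0,0],
  [0,0,0,0],
  [0,0,0,0],
], grip=0.065)

```text
time: 109.53
eef_pos: [0.5394, -0.3875, 0.0735]
tcp_rot: [0.759, 0.649, -0.002, 0.051]
contact_force: [0.1, 0.2, 0.1]
opening: 0.759
```

```bash
python3 tilt.py
python3 - <<'E'
from h import *
s=shot('side','s35'); crop(s,210,270,370,410,4,'cs35')
E
```

```text
t 109.5333 p [ 0.5394 -0.3875  0.0735] tiltxy [ 0.0627 -0.0793] radial 0.0972 tang -0.0278 yaw 1.4129 q [-0.771  0.396  1.771 -0.017  0.874 -0.605]
```

View pics/cs35.png

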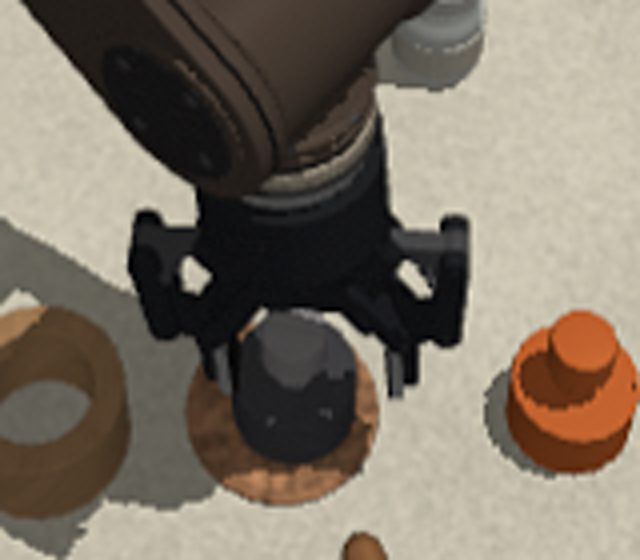

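Released. I retreat straight up, then back along -y.

>>> jog_arm([
  [0,0,-0.008,0],
  [0,0,-0.015,0],
  [0,0,-0.02,0],
  [0,0,-0.025,0],
  [0,0,-0.03,0],
  [0,0,-0.03,0],
  [0,0,-0.03,0],
  [0,0,0,0],
])

```text
time: 110.25
eef_pos: [0.5279, -0.373, 0.2425]
tcp_rot: [0.759, 0.649, -0.002, 0.049]
contact_force: [1.6, -0.7, 1.4]
opening: 0.763
```

>>> jog_arm([
  [-0.03,-0.02,0,0],
  [-0.035,-0.02,0,0],
  [-0.035,-0.02,0,0],
  [-0.035,-0.02,0,0],
  [-0.035,-0.02,0,0],
  [-0.03,-0.01,0,0],
  [0,0,0,0],
  [0,0,0,0],
])

```text
time: 110.92
eef_pos: [0.3851, -0.56, 0.2635]
tcp_rot: [0.756, 0.652, -0.002, 0.06]
contact_force: [0.1, 0.9, 0.9]
opening: 0.761
```

```bash
python3 tilt.py
python3 - <<'E'
from h import *
s=shot('side','s36'); t=shot('top','t36'); crop(s,190,230,380,400,4,'cs36')
E
```

```text
t 110.9167 p [ 0.3851 -0.56    0.2635] tiltxy [ 0.074  -0.0935] radial 0.119 tang 0.008 yaw 1.4188 q [-1.127  0.221  1.62   0.029  1.185 -0.988]
```

View pics/s36.png

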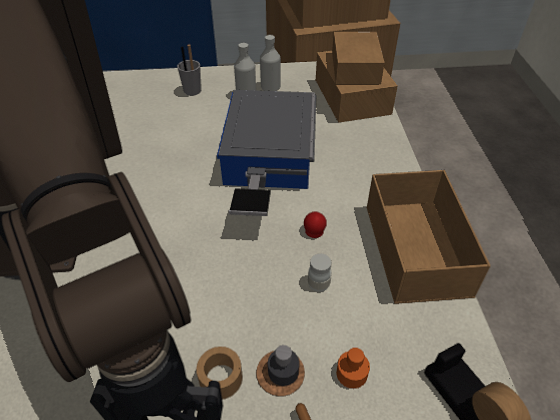

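View pics/t36.png

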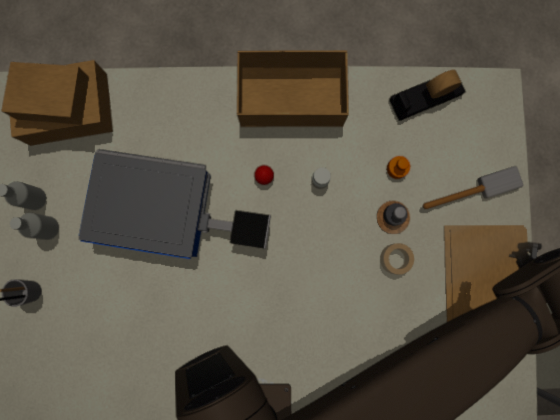

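View pics/cs36.png

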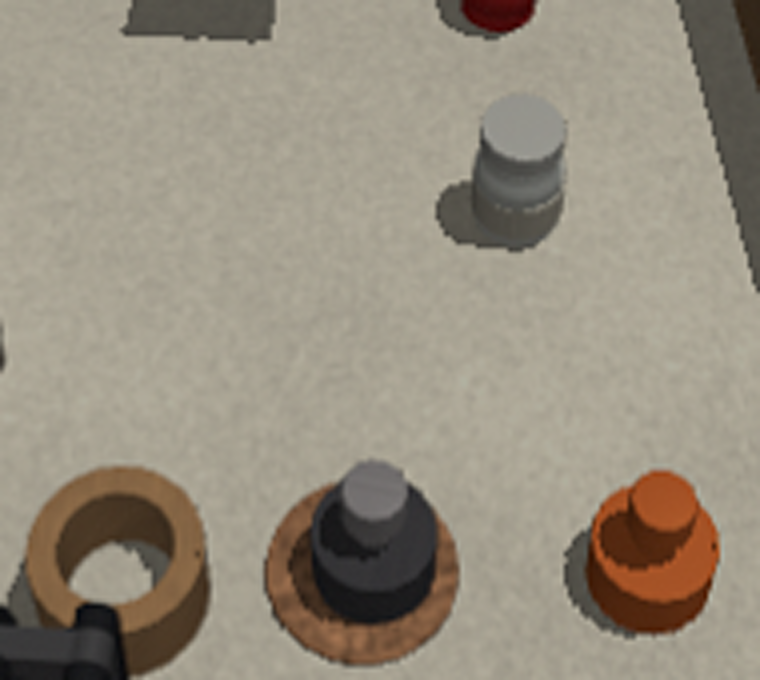

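The weight stands upright on the cork (side 284,353), at the same pixel as at the start. The lid is shut (top 145,205), and the jar and tape are unmoved. I hand in.

```bash
python3 -c "
from plant import workorder
print(workorder.sign_off())"
```

```text
the job is handed in; nothing more can be done
None
```

The job is handed in at about 111 s of the 210 s. The weight held the lid up while I lowered all five white ornaments onto the foam. I then lifted the weight off, the lid shut, and the weight went back on its cork.

**Last checks:**
- The camera images before closing showed all five ornaments on the foam. After closing, the lid was shut and the lever was back up.
- The weight stands upright on the cork at the same pixels as at the start.
- The jar, tape, red ball and orange weight look unmoved.
- The arm was clear of everything at the end.

**What did not go to plan:**
- **Moved ornament:** the third ornament was later seen about 4 cm from where I set it down, still on the foam, with its neighbour nearly touching. I assume this was the announced knock, but I did not see it happen.
- **Wall contact:** while I was lowering the fourth ornament, a finger touched the bin's side wall lightly. The highest reading I saw was about 2 N. I backed off and placed the ornament a little further in.
- **Tool tilt:** the tool drifted up to about 0.2 rad off vertical. I corrected it in free space and never fully, so several grasps and placings were made at about 0.1 to 0.15 rad.

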